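# Space sample jars with the clamped gauge block

### The arm

A 6-joint arm with a two-finger parallel gripper is mounted at the origin on a cart in front of the work surface, level with it; the furniture and walls round the work are solid. World frame = base frame: x ahead of the robot, y to its left, z up, the work surface at z = 0. Lengths are in m, angles in degrees, forces in N, time in s.
With the tool pointing down it reaches from about 0.375 to 0.9 m from the base axis. Payload 3.1 kg.
Tool frame: the origin (TCP) lies at the very end of the fingers, on their centre line; the grasp point (between the pads) lies 19 mm behind it; z points along the fingers, y is the line along which they close (so a half turn about z gives the same grasp; the last joint's range is limited). The gripper opens to 87 mm and grips with 3 to 60 N. Pads are 19 mm wide; open, the fingers measure 117 mm over their backs; the gripper's body (75 mm by 190 mm) begins 51 mm behind the grasp point.
Start: joints at [-76.519, 30.224, 82.088, -0, 67.689, -10.227], TCP at [0.251, -0.572, 0.223] pointing down, gripper open.
Joint ranges: [-176.69, 176.69], [-43.24, 126.21], [12.49, 139.97], [-82, 262], [0, 151.66], [-163.58, 163.58]. Speed limits (degrees/s): [159.86, 159.86, 180, 180, 180, 180].

### API

Orientations are given as a 3x3 rotation matrix whose columns are the frame's x, y, z axes.
In Python, from rig import bot gives the robot as it stands.
- The arm moves only by the tool move_arm, never from a script. Its argument "increments" is a list of rows, each an object with "xyz": the shift along the tool's x, y, z in mm, a list of three; "roll": the turn about the tool's z in rad; "grip": the opening in per cent of the stroke, from 0 (shut) to 100 (fully open). A call has 1 to 5 rows; each row shifts and turns the commanded pose from where the row before left it, along the tool's axes as they then stand; what a row does not reach is not made up. A row lasts 1/12 s, in which the tool goes at most 41.7 mm and 7.16 degrees, less where a joint would pass 70% of its speed; a pose out of reach is approached as far as the arm can. A call is refused whole if a number of a shift passes 41.7 or a number of a turn 0.125, either way. A call with a gripper value outside its range is refused whole. The fingers move at their own pace and stop on an object; the grip force is fixed at half the most. Time passes only in rows, so rows that do not move let the fingers close. It gives the time, the measured TCP pose, the force, the opening and the grip force at its end, in the units of the state.
- bot.read_state(): the state, without advancing time (a new reading comes with each control period).
- bot.capture(name): name is "scene" or "top" or "wrist"; returns (picture, depth): 420x560x3 uint8, red, green, blue; 420x560 float32, m along the optical axis (not along the pixel's ray), 0 where there is no reading.
- bot.camera_model(name): a dict with "intrinsics" (3x3 intrinsics, pixels), "D" ([k1, k2, p1, p2, k3] as OpenCV has them; the pictures are not rectified), "rvec" (rotation vector, rad) and "tvec" (3), from world to camera coordinates, as OpenCV has them; the wrist camera has in their place "tool_from_camera" (4x4, takes a point from camera to tool coordinates, whose origin is the TCP and whose axes are the flange's). Camera axes: x right, y down, z forward; pixel columns grow to the right and rows downward; lengths in m; the calibration is good to about 2 mm. A picture is of the moment at which its call begins: read the wrist's pose just before it. camera_model takes no time and is no camera call.
- bot.hand_in(): hands the job in; it is judged then, once.
Trained networks look in the newest picture that a camera, given by its name, has taken for a name from the list of things; names that differ only in an ending like _2 or _b are one class to them, and where a whole thing is asked for, a point or a joint stands for the part that bears it (a point fixed in the world has none). Each returns a list of dicts, best first, with "conf" (0 to 1); they miss things now and then, are a little off and sometimes report something else, mostly with a low value. They report only what shows in the picture. A call takes as long as a camera call. They do not tell look-alikes from the thing itself.
- bot.spot_in(label, camera): "at" ([x, y, z] in m, in the coordinates of the camera as it stood for that picture, good to about 4 mm: the middle of the surface that is visible of it).
- bot.trace(label, camera): "mask" (420x560 bool, what is visible of it).
The state is a dict: "time_s": time; "joint_positions": joint angles; "qvel": joint speeds; "tau": joint torques, N m; "position": TCP position; "tcp_rot": TCP orientation; "force": force on the tool from outside, world axes, zero at the start; "moment": the same for the moment, N m; "opening": opening from 0.0 (shut) to 1.0 (fully open); "grasp_force": force on a finger pad.
Only numpy, scipy, OpenCV 4.12 (cv2) and the standard library are available. Lean on these libraries where they do the work, as an engineer would, in place of code of your own. Each camera call takes 0.05 s, during which the arm holds its last target. There are 200 camera calls.

### The job

Line up all the closed sample jars for measuring: standing upright in one row against the front of the aluminium fence, in any order, the first touching the end stop, with gaps between neighbours one gauge block wide. Raise the clamp's hold-down bar upright, slide the steel gauge block along the worktop right out of the front of the clamp, and set the gaps with it, standing it against the fence beside the first jar, then beside the second, and so on along the row. When the row is done slide the gauge fully home in the clamp, lower the bar over it, and leave everything else where it is.

Things in the scene. Friction and masses are not known exactly. Their poses are not given: they have to be found in the camera images.
- clamp: Aluminium clamp fixed to the worktop, open in front (-x). Origin at z=0; with the gauge home, the gauge's origin and axes coincide with it. The gauge stands on the worktop between side guides (12 mm high, inner faces y=+-18 mm, x=0 to 62 mm, entries flaring outwards from x=0 to -21 mm). Keeper bridge x=45 to 65 mm over the gauge's tongue, underside at z=12 mm; back stop at x=64.5 mm.
- bar (a joint): Hinged dark steel hold-down bar, 12 mm wide and thick. 0 = down, level across the gauge along the clamp's y, locking it (the gauge's rib stands behind it); grows as raised (rad), 1.57 upright, stops at 1.65. It turns about the clamp's +x: the free end starts at the +y side and rises towards -y. Stiff hinge: stays where it is left; about 3 N at the grip move it.
- bar_hinge (a point): Point on the bar's hinge axis: in the clamp's frame at (27, -65, 21) mm.
- bar_grip (a point): Centre of the black barrel grip on the bar's free end: 16 mm diameter, 24 mm long along the clamp's x (pinch it by its two ends, along x; it can pivot between the fingers). 115 mm along the bar from the hinge and 20 mm above the bar's middle line: with the bar down at (27, 50, 41) mm in the clamp's frame.
- gauge_grip (a point): The gauge is a steel block, 0.35 kg, with an upright black grip; x = long axis, its origin on the underside. This point is in the middle of the grip at (-20, 0, 60) mm in the gauge's frame. The grip is 22 mm (x) by 16 mm (y) and reaches from 24 to 75 mm above the underside.
- gauge_mid (a point): Point at (35, 0, 12) mm in the gauge's frame. The block is 30 mm wide (y +-15 mm: the wanted gap), x=-40 to 46 mm, 24 mm high but for the bar's seat (x=18 to 36 mm, 14 mm high); a rear tongue 18 mm wide, 8 mm high ends at x=62 mm. Square to the fence with the tongue at it, this point is about in line with the jar centres.
- fence: Straight aluminium fence, 24 mm high, 14 mm thick, fixed to the worktop, with an end stop 40 mm high. Origin on the worktop in the inner corner: the fence's front face is the plane x=0 (jars stand on its -x side), the stop's inner face the plane y=0; the fence runs 405 mm along +y, the stop reaches 50 mm along -x.
- jar_a_mid (a point): Closed round sample jar, white jar with a red lid: 53 mm diameter, 62 mm high, 0.11 kg, straight-sided; this point is its centre, half-way up (31 mm). May be absent (no reading).
- jar_a: The same jar: centre of its underside, z up its axis.
- jar_b_mid (a point): Closed round sample jar, white jar with a blue lid: 57 mm diameter, 70 mm high, 0.11 kg, straight-sided; this point is its centre, half-way up (35 mm). May be absent (no reading).
- jar_b: The same jar: centre of its underside, z up its axis.
- jar_c_mid (a point): Closed round sample jar, brown jar with a blue lid: 53 mm diameter, 62 mm high, 0.11 kg, straight-sided; this point is its centre, half-way up (31 mm). May be absent (no reading).
- jar_c: The same jar: centre of its underside, z up its axis.
- jar_d_mid (a point): Closed round sample jar, white jar with a red lid (same kind as jar_a): 53 mm diameter, 62 mm high, 0.11 kg, straight-sided; this point is its centre, half-way up (31 mm). May be absent (no reading).
- jar_d: The same jar: centre of its underside, z up its axis.
- jar_e_mid (a point): Closed round sample jar, brown jar with a blue lid (same kind as jar_c): 53 mm diameter, 62 mm high, 0.11 kg, straight-sided; this point is its centre, half-way up (31 mm). May be absent (no reading).
- jar_e: The same jar: centre of its underside, z up its axis.
- level: Bystander, leave in place: yellow bubble level, 18x100x23 mm; origin at the centre of its underside.
- pen: Bystander, leave in place: marker pen, 17x135x16 mm; origin at the centre of its underside.
- cup: Bystander, leave in place: steel cup, mouth up, 64x64x75 mm; origin at the centre of its underside.
Things that resemble listed ones, but are neither listed nor needed, are in the scene too. Of the things shaped like the part that bears gauge_grip, the bare steel one is meant.

How it is judged (in metres and radians):
On the way, in this order (a step that is already met when the one before it is completed fails the run):
1. the hold-down bar has been raised (over 1.2 rad) (value of joint bar above 1.2 rad), for 0.2 s.
2. the gauge has been slid level along the worktop out of the front of the clamp (30 mm or more) (x of gauge_mid in the frame of clamp between -0.16 and 0.005 m and y of gauge_mid in the frame of clamp between -0.025 and 0.025 m and height (world z) of gauge_mid below 0.018 m), for 0.1 s.
3. the gauge stands on the worktop at the fence beside the first jar, within 6 mm of touching it, on the side away from the stop (y of gauge_mid in the frame of fence between 0.043 and 0.093 m and height (world z) of gauge_mid below 0.018 m and x of gauge_mid in the frame of fence between -0.05 and -0.01 m and ((y of jar_a_mid in the frame of fence between 0.007 and 0.047 m and x of jar_a_mid in the frame of fence between -0.0345 and -0.0205 m and horizontal distance between jar_a_mid and gauge_mid below 0.0475 m) or (y of jar_b_mid in the frame of fence between 0.007 and 0.047 m and x of jar_b_mid in the frame of fence between -0.0365 and -0.0225 m and horizontal distance between jar_b_mid and gauge_mid below 0.0495 m) or (y of jar_c_mid in the frame of fence between 0.007 and 0.047 m and x of jar_c_mid in the frame of fence between -0.0345 and -0.0205 m and horizontal distance between jar_c_mid and gauge_mid below 0.0475 m) or (y of jar_d_mid in the frame of fence between 0.007 and 0.047 m and x of jar_d_mid in the frame of fence between -0.0345 and -0.0205 m and horizontal distance between jar_d_mid and gauge_mid below 0.0475 m) or (y of jar_e_mid in the frame of fence between 0.007 and 0.047 m and x of jar_e_mid in the frame of fence between -0.0345 and -0.0205 m and horizontal distance between jar_e_mid and gauge_mid below 0.0475 m))), for 0.2 s.
4. the gauge stands at the fence beside the second jar in the same way (y of gauge_mid in the frame of fence between 0.126 and 0.176 m and height (world z) of gauge_mid below 0.018 m and x of gauge_mid in the frame of fence between -0.05 and -0.01 m and ((y of jar_a_mid in the frame of fence between 0.09 and 0.13 m and x of jar_a_mid in the frame of fence between -0.0345 and -0.0205 m and horizontal distance between jar_a_mid and gauge_mid below 0.0475 m) or (y of jar_b_mid in the frame of fence between 0.09 and 0.13 m and x of jar_b_mid in the frame of fence between -0.0365 and -0.0225 m and horizontal distance between jar_b_mid and gauge_mid below 0.0495 m) or (y of jar_c_mid in the frame of fence between 0.09 and 0.13 m and x of jar_c_mid in the frame of fence between -0.0345 and -0.0205 m and horizontal distance between jar_c_mid and gauge_mid below 0.0475 m) or (y of jar_d_mid in the frame of fence between 0.09 and 0.13 m and x of jar_d_mid in the frame of fence between -0.0345 and -0.0205 m and horizontal distance between jar_d_mid and gauge_mid below 0.0475 m) or (y of jar_e_mid in the frame of fence between 0.09 and 0.13 m and x of jar_e_mid in the frame of fence between -0.0345 and -0.0205 m and horizontal distance between jar_e_mid and gauge_mid below 0.0475 m))), for 0.2 s.
At the end, for the whole second after the job is handed in: All jars present upright, at rest, within 4 mm of touching the fence; the first within 4 mm of the end stop, each other one following its neighbour at a gap of 30 mm +-3 mm. Gauge home in the clamp (7 mm along, 6 mm across), bar down (under 0.1 rad) ((y of jar_a_mid in the frame of fence between 0.0225 and 0.0305 m or (y of jar_a_mid in the frame of fence between 0.09 and 0.13 m and ((y of jar_b_mid in the frame of fence between 0.007 and 0.047 m and horizontal distance between jar_a_mid and jar_b_mid between 0.082 and 0.088 m) or (y of jar_c_mid in the frame of fence between 0.007 and 0.047 m and horizontal distance between jar_a_mid and jar_c_mid between 0.08 and 0.086 m) or (y of jar_d_mid in the frame of fence between 0.007 and 0.047 m and horizontal distance between jar_a_mid and jar_d_mid between 0.08 and 0.086 m) or (y of jar_e_mid in the frame of fence between 0.007 and 0.047 m and horizontal distance between jar_a_mid and jar_e_mid between 0.08 and 0.086 m))) or (y of jar_a_mid in the frame of fence between 0.173 and 0.213 m and ((y of jar_b_mid in the frame of fence between 0.09 and 0.13 m and horizontal distance between jar_a_mid and jar_b_mid between 0.082 and 0.088 m) or (y of jar_c_mid in the frame of fence between 0.09 and 0.13 m and horizontal distance between jar_a_mid and jar_c_mid between 0.08 and 0.086 m) or (y of jar_d_mid in the frame of fence between 0.09 and 0.13 m and horizontal distance between jar_a_mid and jar_d_mid between 0.08 and 0.086 m) or (y of jar_e_mid in the frame of fence between 0.09 and 0.13 m and horizontal distance between jar_a_mid and jar_e_mid between 0.08 and 0.086 m))) or (y of jar_a_mid in the frame of fence between 0.256 and 0.296 m and ((y of jar_b_mid in the frame of fence between 0.173 and 0.213 m and horizontal distance between jar_a_mid and jar_b_mid between 0.082 and 0.088 m) or (y of jar_c_mid in the frame of fence between 0.173 and 0.213 m and horizontal distance between jar_a_mid and jar_c_mid between 0.08 and 0.086 m) or (y of jar_d_mid in the frame of fence between 0.173 and 0.213 m and horizontal distance between jar_a_mid and jar_d_mid between 0.08 and 0.086 m) or (y of jar_e_mid in the frame of fence between 0.173 and 0.213 m and horizontal distance between jar_a_mid and jar_e_mid between 0.08 and 0.086 m)))) and x of jar_a_mid in the frame of fence between -0.0305 and -0.0225 m and angle between each of jar_a, jar_b, jar_c, jar_d, jar_e's own z axis and vertical below 0.1 rad and height (world z) of each of jar_a_mid, jar_c_mid, jar_d_mid, jar_e_mid below 0.035 m and linear speed of each of jar_a, jar_b, jar_c, jar_d, jar_e below 0.02 m/s and (y of jar_b_mid in the frame of fence between 0.0245 and 0.0325 m or (y of jar_b_mid in the frame of fence between 0.09 and 0.13 m and ((y of jar_a_mid in the frame of fence between 0.007 and 0.047 m and horizontal distance between jar_b_mid and jar_a_mid between 0.082 and 0.088 m) or (y of jar_c_mid in the frame of fence between 0.007 and 0.047 m and horizontal distance between jar_b_mid and jar_c_mid between 0.082 and 0.088 m) or (y of jar_d_mid in the frame of fence between 0.007 and 0.047 m and horizontal distance between jar_b_mid and jar_d_mid between 0.082 and 0.088 m) or (y of jar_e_mid in the frame of fence between 0.007 and 0.047 m and horizontal distance between jar_b_mid and jar_e_mid between 0.082 and 0.088 m))) or (y of jar_b_mid in the frame of fence between 0.173 and 0.213 m and ((y of jar_a_mid in the frame of fence between 0.09 and 0.13 m and horizontal distance between jar_b_mid and jar_a_mid between 0.082 and 0.088 m) or (y of jar_c_mid in the frame of fence between 0.09 and 0.13 m and horizontal distance between jar_b_mid and jar_c_mid between 0.082 and 0.088 m) or (y of jar_d_mid in the frame of fence between 0.09 and 0.13 m and horizontal distance between jar_b_mid and jar_d_mid between 0.082 and 0.088 m) or (y of jar_e_mid in the frame of fence between 0.09 and 0.13 m and horizontal distance between jar_b_mid and jar_e_mid between 0.082 and 0.088 m))) or (y of jar_b_mid in the frame of fence between 0.256 and 0.296 m and ((y of jar_a_mid in the frame of fence between 0.173 and 0.213 m and horizontal distance between jar_b_mid and jar_a_mid between 0.082 and 0.088 m) or (y of jar_c_mid in the frame of fence between 0.173 and 0.213 m and horizontal distance between jar_b_mid and jar_c_mid between 0.082 and 0.088 m) or (y of jar_d_mid in the frame of fence between 0.173 and 0.213 m and horizontal distance between jar_b_mid and jar_d_mid between 0.082 and 0.088 m) or (y of jar_e_mid in the frame of fence between 0.173 and 0.213 m and horizontal distance between jar_b_mid and jar_e_mid between 0.082 and 0.088 m)))) and x of jar_b_mid in the frame of fence between -0.0325 and -0.0245 m and height (world z) of jar_b_mid below 0.039 m and (y of jar_c_mid in the frame of fence between 0.0225 and 0.0305 m or (y of jar_c_mid in the frame of fence between 0.09 and 0.13 m and ((y of jar_a_mid in the frame of fence between 0.007 and 0.047 m and horizontal distance between jar_c_mid and jar_a_mid between 0.08 and 0.086 m) or (y of jar_b_mid in the frame of fence between 0.007 and 0.047 m and horizontal distance between jar_c_mid and jar_b_mid between 0.082 and 0.088 m) or (y of jar_d_mid in the frame of fence between 0.007 and 0.047 m and horizontal distance between jar_c_mid and jar_d_mid between 0.08 and 0.086 m) or (y of jar_e_mid in the frame of fence between 0.007 and 0.047 m and horizontal distance between jar_c_mid and jar_e_mid between 0.08 and 0.086 m))) or (y of jar_c_mid in the frame of fence between 0.173 and 0.213 m and ((y of jar_a_mid in the frame of fence between 0.09 and 0.13 m and horizontal distance between jar_c_mid and jar_a_mid between 0.08 and 0.086 m) or (y of jar_b_mid in the frame of fence between 0.09 and 0.13 m and horizontal distance between jar_c_mid and jar_b_mid between 0.082 and 0.088 m) or (y of jar_d_mid in the frame of fence between 0.09 and 0.13 m and horizontal distance between jar_c_mid and jar_d_mid between 0.08 and 0.086 m) or (y of jar_e_mid in the frame of fence between 0.09 and 0.13 m and horizontal distance between jar_c_mid and jar_e_mid between 0.08 and 0.086 m))) or (y of jar_c_mid in the frame of fence between 0.256 and 0.296 m and ((y of jar_a_mid in the frame of fence between 0.173 and 0.213 m and horizontal distance between jar_c_mid and jar_a_mid between 0.08 and 0.086 m) or (y of jar_b_mid in the frame of fence between 0.173 and 0.213 m and horizontal distance between jar_c_mid and jar_b_mid between 0.082 and 0.088 m) or (y of jar_d_mid in the frame of fence between 0.173 and 0.213 m and horizontal distance between jar_c_mid and jar_d_mid between 0.08 and 0.086 m) or (y of jar_e_mid in the frame of fence between 0.173 and 0.213 m and horizontal distance between jar_c_mid and jar_e_mid between 0.08 and 0.086 m)))) and x of jar_c_mid in the frame of fence between -0.0305 and -0.0225 m and (y of jar_d_mid in the frame of fence between 0.0225 and 0.0305 m or (y of jar_d_mid in the frame of fence between 0.09 and 0.13 m and ((y of jar_a_mid in the frame of fence between 0.007 and 0.047 m and horizontal distance between jar_d_mid and jar_a_mid between 0.08 and 0.086 m) or (y of jar_b_mid in the frame of fence between 0.007 and 0.047 m and horizontal distance between jar_d_mid and jar_b_mid between 0.082 and 0.088 m) or (y of jar_c_mid in the frame of fence between 0.007 and 0.047 m and horizontal distance between jar_d_mid and jar_c_mid between 0.08 and 0.086 m) or (y of jar_e_mid in the frame of fence between 0.007 and 0.047 m and horizontal distance between jar_d_mid and jar_e_mid between 0.08 and 0.086 m))) or (y of jar_d_mid in the frame of fence between 0.173 and 0.213 m and ((y of jar_a_mid in the frame of fence between 0.09 and 0.13 m and horizontal distance between jar_d_mid and jar_a_mid between 0.08 and 0.086 m) or (y of jar_b_mid in the frame of fence between 0.09 and 0.13 m and horizontal distance between jar_d_mid and jar_b_mid between 0.082 and 0.088 m) or (y of jar_c_mid in the frame of fence between 0.09 and 0.13 m and horizontal distance between jar_d_mid and jar_c_mid between 0.08 and 0.086 m) or (y of jar_e_mid in the frame of fence between 0.09 and 0.13 m and horizontal distance between jar_d_mid and jar_e_mid between 0.08 and 0.086 m))) or (y of jar_d_mid in the frame of fence between 0.256 and 0.296 m and ((y of jar_a_mid in the frame of fence between 0.173 and 0.213 m and horizontal distance between jar_d_mid and jar_a_mid between 0.08 and 0.086 m) or (y of jar_b_mid in the frame of fence between 0.173 and 0.213 m and horizontal distance between jar_d_mid and jar_b_mid between 0.082 and 0.088 m) or (y of jar_c_mid in the frame of fence between 0.173 and 0.213 m and horizontal distance between jar_d_mid and jar_c_mid between 0.08 and 0.086 m) or (y of jar_e_mid in the frame of fence between 0.173 and 0.213 m and horizontal distance between jar_d_mid and jar_e_mid between 0.08 and 0.086 m)))) and x of jar_d_mid in the frame of fence between -0.0305 and -0.0225 m and (y of jar_e_mid in the frame of fence between 0.0225 and 0.0305 m or (y of jar_e_mid in the frame of fence between 0.09 and 0.13 m and ((y of jar_a_mid in the frame of fence between 0.007 and 0.047 m and horizontal distance between jar_e_mid and jar_a_mid between 0.08 and 0.086 m) or (y of jar_b_mid in the frame of fence between 0.007 and 0.047 m and horizontal distance between jar_e_mid and jar_b_mid between 0.082 and 0.088 m) or (y of jar_c_mid in the frame of fence between 0.007 and 0.047 m and horizontal distance between jar_e_mid and jar_c_mid between 0.08 and 0.086 m) or (y of jar_d_mid in the frame of fence between 0.007 and 0.047 m and horizontal distance between jar_e_mid and jar_d_mid between 0.08 and 0.086 m))) or (y of jar_e_mid in the frame of fence between 0.173 and 0.213 m and ((y of jar_a_mid in the frame of fence between 0.09 and 0.13 m and horizontal distance between jar_e_mid and jar_a_mid between 0.08 and 0.086 m) or (y of jar_b_mid in the frame of fence between 0.09 and 0.13 m and horizontal distance between jar_e_mid and jar_b_mid between 0.082 and 0.088 m) or (y of jar_c_mid in the frame of fence between 0.09 and 0.13 m and horizontal distance between jar_e_mid and jar_c_mid between 0.08 and 0.086 m) or (y of jar_d_mid in the frame of fence between 0.09 and 0.13 m and horizontal distance between jar_e_mid and jar_d_mid between 0.08 and 0.086 m))) or (y of jar_e_mid in the frame of fence between 0.256 and 0.296 m and ((y of jar_a_mid in the frame of fence between 0.173 and 0.213 m and horizontal distance between jar_e_mid and jar_a_mid between 0.08 and 0.086 m) or (y of jar_b_mid in the frame of fence between 0.173 and 0.213 m and horizontal distance between jar_e_mid and jar_b_mid between 0.082 and 0.088 m) or (y of jar_c_mid in the frame of fence between 0.173 and 0.213 m and horizontal distance between jar_e_mid and jar_c_mid between 0.08 and 0.086 m) or (y of jar_d_mid in the frame of fence between 0.173 and 0.213 m and horizontal distance between jar_e_mid and jar_d_mid between 0.08 and 0.086 m)))) and x of jar_e_mid in the frame of fence between -0.0305 and -0.0225 m and x of gauge_mid in the frame of clamp between 0.027 and 0.041 m and y of gauge_mid in the frame of clamp between -0.006 and 0.006 m and height (world z) of gauge_mid below 0.017 m and value of joint bar below 0.1 rad and velocity of joint bar below 0.1 rad/s).
It fails at once if a bystander (level, pen, cup) was moved more than 3 cm (distance of any of level, pen, cup from where it was at the start of the episode above 0.03 m).
Of jar_a, jar_b, jar_c, jar_d, jar_e only 3 to 4 are there at a start; the rules pass over those that are not, and their reading is None.
At some moment in a run one of jar_a, jar_b, jar_c, jar_d, jar_e may be knocked a few centimetres aside while the robot is not near it.
It also fails if it takes over 210 s, if anything falls off the work surface, if the arm or the gripper's body presses on something with over 40 N, if the wrist force passes 120 N, or if a joint passes its speed limit or range.

## Working session

There is one attempt and no reset: what is moved stays moved. The work goes in short steps, Python scripts to look and compute and a tool call to move; the robot and the scene stay as the last step left them, time stands still between calls to the robot, and variables do not carry over. Pictures are saved under pics/ and viewed, at most 16 in all, crops included, and the job is handed in when it is done.

Besides the shell and the picture viewer there is one more tool, called after "Request:" as name(argument=value, ...), one argument or row to a line, values as JSON. move_arm: Moves the arm, as the interface text tells. Its arguments: {"type":"object","properties":{"increments":{"type":"array"}},"required":["increments"]}

```bash
mkdir -p pics; ls; cat > h.py <<'E'
import numpy as np, cv2
from rig import bot
def snap(cam, name=None):
    s=bot.read_state(); im,d=bot.capture(cam)
    if name: cv2.imwrite(f'pics/{name}.png', im[:,:,::-1])
    return s,im,d
def c2w(cam,s=None):
    m=bot.camera_model(cam); T=np.eye(4)
    if cam=='wrist':
        W=np.eye(4); W[:3,:3]=np.array(s['tcp_rot']); W[:3,3]=s['position']
        return W@np.array(m['tool_from_camera'])
    R=cv2.Rodrigues(np.array(m['rvec'],float))[0]; T[:3,:3]=R.T; T[:3,3]=-R.T@np.array(m['tvec'],float).ravel()
    return T
def cloud(cam,d,s=None):
    "420x560x3 world points, nan without reading"
    m=bot.camera_model(cam); K=np.array(m['intrinsics'],float); D=np.array(m['D'],float)
    v,u=np.mgrid[:420,:560]; p=cv2.undistortPoints(np.stack([u,v],-1).reshape(-1,1,2).astype(float),K,D).reshape(420,560,2)
    P=np.dstack([p*d[...,None],d]); P[d<=0]=np.nan
    T=c2w(cam,s); return P@T[:3,:3].T+T[:3,3]
def w2p(cam,X,s=None):
    m=bot.camera_model(cam); T=np.linalg.inv(c2w(cam,s))
    X=np.atleast_2d(X)@T[:3,:3].T+T[:3,3]
    return cv2.projectPoints(X,np.zeros(3),np.zeros(3),np.array(m['intrinsics'],float),np.array(m['D'],float))[0].reshape(-1,2)
E
python3 - <<'E'
from h import *
np.set_printoptions(precision=4,suppress=True)
for c in ('scene','top'):
    s,im,d=snap(c,c+'0'); T=c2w(c); print(c,T[:3,3],T[:3,2])
    for l in ['clamp','bar','bar_grip','gauge_grip','gauge_mid','fence','jar_a','jar_b','jar_c','level','pen','cup']:
        for r in bot.spot_in(l,c):
            w=T[:3,:3]@np.array(r['at'])+T[:3,3]; print(l,round(r['conf'],2),w,w2p(c,w)[0].round())
print(s)
print(bot.camera_model('wrist')['tool_from_camera'])
E
```

```text
pics
scene [-0.1159 -0.8796  0.6091] [ 0.5491  0.6756 -0.492 ]
clamp 0.57 [ 0.6055 -0.3428  0.0165] [365. 247.]
bar 0.67 [ 0.6008 -0.343   0.0255] [364. 245.]
bar_grip 0.41 [ 0.6022 -0.3397  0.0232] [363. 245.]
bar_grip 0.36 [0.416 0.014 0.046] [230. 207.]
gauge_grip 0.9 [ 0.3684 -0.4219  0.0239] [320. 299.]
gauge_grip 0.78 [ 0.3583 -0.5892  0.0243] [378. 349.]
gauge_grip 0.66 [ 0.5502 -0.3291  0.0249] [347. 250.]
gauge_grip 0.39 [0.4337 0.2046 0.0445] [204. 183.]
gauge_mid 0.68 [ 0.3747 -0.4185  0.0249] [321. 296.]
gauge_mid 0.68 [ 0.3539 -0.5891  0.0248] [377. 350.]
gauge_mid 0.66 [ 0.5477 -0.3335  0.0254] [347. 251.]
fence 0.64 [0.6342 0.138  0.0197] [265. 182.]
jar_a 0.89 [0.4142 0.0132 0.0454] [230. 207.]
jar_a 0.81 [0.4295 0.2007 0.0425] [203. 185.]
jar_a 0.81 [ 0.4192 -0.0968  0.0403] [253. 223.]
jar_a 0.7 [ 0.5975 -0.3426  0.0139] [363. 249.]
jar_a 0.66 [0.4117 0.2763 0.0448] [187. 178.]
jar_b 0.89 [0.4142 0.0132 0.0454] [230. 207.]
jar_b 0.81 [0.4295 0.2007 0.0425] [203. 185.]
jar_b 0.81 [ 0.4192 -0.0968  0.0403] [253. 223.]
jar_b 0.7 [ 0.5975 -0.3426  0.0139] [363. 249.]
ja
[... 1797 characters left out ...]
ime_s': 0.65, 'joint_positions': array([-76.5198,  30.2206,  82.0877,   0.0013,  67.689 , -10.2269]), 'qvel': array([ 0.047 , -0.0566, -0.0873,  0.0079, -0.0125,  0.0107]), 'tau': array([ -0.0003, -43.9806, -17.6927,   0.0633,   0.0505,  -0.    ]), 'position': array([ 0.2513, -0.5722,  0.2226]), 'tcp_rot': array([[ 0.9156,  0.4021,  0.    ],
       [ 0.4021, -0.9156, -0.    ],
       [ 0.    ,  0.    , -1.    ]]), 'force': array([ 0.6527, -0.3647,  0.3796]), 'moment': array([-0.0456, -0.038 ,  0.0412]), 'grasp_force': 0.0, 'opening': 0.9985052766480516}
[[-0.0002 -0.9647 -0.2634  0.0721]
 [ 1.     -0.0001 -0.0004  0.0011]
 [ 0.0003 -0.2634  0.9647 -0.1622]
 [ 0.      0.      0.      1.    ]]
```

View pics/top0.png

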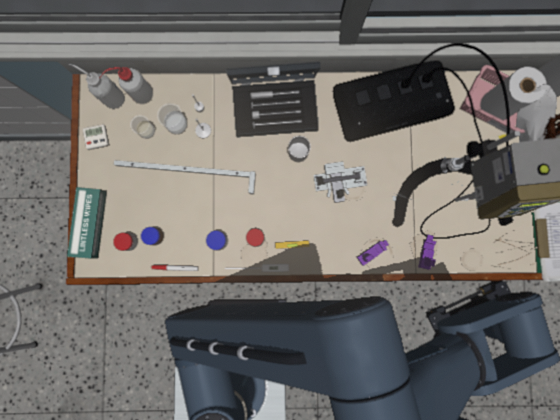

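View pics/scene0.png

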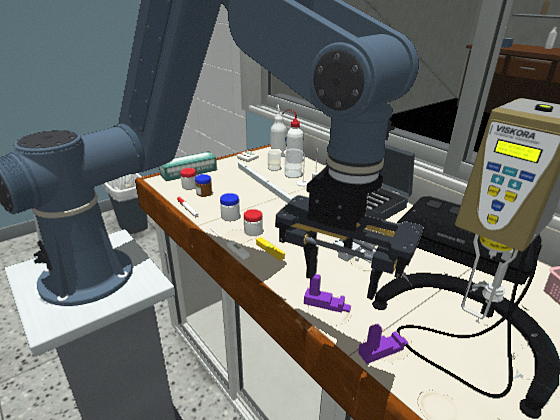

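The listed look-alikes are two purple gauges at top-picture (372,252) and (427,253) and the bare steel one in the clamp at (337,191); by the description, the steel one is meant. The jars are red lids at (254,237) and (123,242), white/blue at (216,240) and brown/blue at (151,235). The fence runs (115,163)–(250,175) with its stop at (250,185), the cup is at (298,149), and the level and pen lie in front.

I'm moving over the clamp to check from close by.

Request:
move_arm(
  increments=[
    {"xyz": [41,-11.5,0],"roll": 0,"grip": 100},
    {"xyz": [41,-11.5,0],"roll": 0,"grip": 100},
    {"xyz": [41,-11.5,0],"roll": 0,"grip": 100},
    {"xyz": [41,-11.5,0],"roll": 0,"grip": 100},
    {"xyz": [41,-11.5,0],"roll": 0,"grip": 100},
  ],
)

```text
time_s: 1.72
position: [0.4135, -0.4388, 0.2226]
tcp_rot: [[0.916, 0.401, 0.0], [0.401, -0.916, -0.0], [0.0, 0.0, -1.0]]
force: [0.3, -0.4, 0.2]
opening: 1.001
grasp_force: 0.0
```

Request:
move_arm(
  increments=[
    {"xyz": [41,-11.5,0],"roll": 0,"grip": 100},
    {"xyz": [41,-11.5,0],"roll": 0,"grip": 100},
    {"xyz": [41,-11.5,0],"roll": 0,"grip": 100},
    {"xyz": [41,-11.5,0],"roll": 0,"grip": 100},
    {"xyz": [41,-11.5,0],"roll": 0,"grip": 100},
  ],
)

```text
time_s: 2.13
position: [0.5748, -0.3063, 0.2227]
tcp_rot: [[0.916, 0.402, 0.0], [0.402, -0.916, -0.0], [0.0, 0.0, -1.0]]
force: [0.2, 0.2, 0.7]
opening: 1.003
grasp_force: 0.0
```

Request:
move_arm(
  increments=[
    {"xyz": [0,0,0],"roll": -0.116,"grip": 100},
    {"xyz": [0,0,0],"roll": -0.116,"grip": 100},
    {"xyz": [0,0,0],"roll": -0.116,"grip": 100},
    {"xyz": [0,0,0],"roll": -0.116,"grip": 100},
    {"xyz": [0,0,0],"roll": -0.116,"grip": 100},
  ],
)

```text
time_s: 2.55
position: [0.5736, -0.3076, 0.2225]
tcp_rot: [[0.54, 0.842, -0.0], [0.842, -0.54, 0.0], [-0.0, -0.0, -1.0]]
force: [-0.4, 0.5, -0.5]
opening: 0.999
grasp_force: 0.0
```

Request:
move_arm(
  increments=[
    {"xyz": [0,0,0],"roll": -0.116,"grip": 100},
    {"xyz": [0,0,0],"roll": -0.116,"grip": 100},
    {"xyz": [0,0,0],"roll": -0.116,"grip": 100},
    {"xyz": [0,0,0],"roll": -0.116,"grip": 100},
    {"xyz": [0,0,0],"roll": -0.116,"grip": 100},
  ],
)

```text
time_s: 2.97
position: [0.5734, -0.3078, 0.2225]
tcp_rot: [[-0.009, 1.0, -0.0], [1.0, 0.009, 0.0], [0.0, -0.0, -1.0]]
force: [0.2, -0.1, 0.2]
opening: 1.0
grasp_force: 0.0
```

```bash
python3 - <<'E'
from h import *
np.set_printoptions(precision=4,suppress=True)
s,im,d=snap('wrist','w1'); P=cloud('wrist',d,s); np.savez('w1.npz',P=P,im=im)
print(s['time_s'],s['position'],s['tcp_rot'][:,:2].T, s['force'])
T=c2w('wrist',s)
for l in ['clamp','bar','bar_grip','gauge_grip']:
    for r in bot.spot_in(l,'wrist'):
        w=T[:3,:3]@np.array(r['at'])+T[:3,3]; print(l,round(r['conf'],2),w,w2p('wrist',w,s)[0].round())
# top camera: jars now unobstructed
s,im,d=snap('top','top1'); P=cloud('top',d); np.savez('t1.npz',P=P,im=im)
T=c2w('top')
for l in ['jar_a','fence']:
    for r in bot.spot_in(l,'top'):
        w=T[:3,:3]@np.array(r['at'])+T[:3,3]; print(l,round(r['conf'],2),w)
E
```

```text
2.9667 [ 0.5734 -0.3078  0.2225] [[-0.0088  1.      0.0001]
 [ 1.      0.0088 -0.0001]] [ 0.1902 -0.0618  0.2062]
clamp 0.62 [ 0.6071 -0.324   0.017 ] [309. 201.]
clamp 0.62 [ 0.4365 -0.1096  0.0205] [161.  13.]
bar 0.55 [ 0.6052 -0.3142  0.0265] [308. 196.]
bar_grip 0.7 [ 0.6029 -0.3182  0.032 ] [306. 200.]
gauge_grip 0.87 [ 0.5677 -0.3209  0.026 ] [278. 200.]
gauge_grip 0.59 [ 0.3822 -0.399   0.0193] [142. 254.]
jar_a 0.68 [0.4305 0.0152 0.0702]
jar_a 0.68 [ 0.4329 -0.0694  0.0622]
jar_a 0.62 [0.4238 0.2943 0.0641]
jar_a 0.44 [ 0.6255 -0.3034  0.0215]
fence 0.88 [0.6361 0.1027 0.0281]
```

View pics/w1.png

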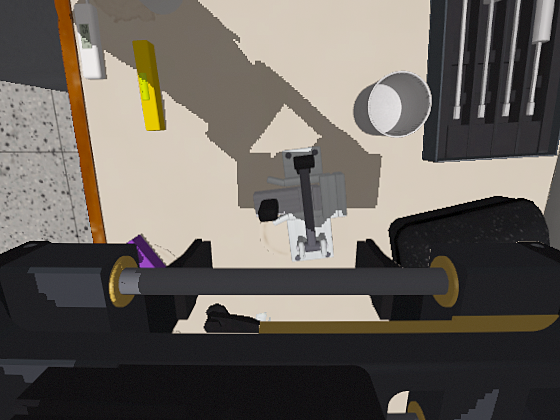

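The steel gauge with its black grip (268,209) sits in the clamp, with the dark bar over it from grip (303,160) to hinge (313,250). The level is at (148,85) and the cup at (398,103). Now a rectified height map and crop of the clamp.

```bash
cat > ortho.py <<'E'
from h import *
def ortho(P,im,c,half,step):
    "top-down maps: colour and max height"
    n=int(2*half/step); H=np.full((n,n),np.nan); C=np.zeros((n,n,3),np.uint8)
    X=P.reshape(-1,3); col=im.reshape(-1,3); ok=np.isfinite(X).all(1)&(abs(X[:,0]-c[0])<half-step)&(abs(X[:,1]-c[1])<half-step)&(X[:,2]<.15)
    X=X[ok];col=col[ok]; o=np.argsort(X[:,2]); X=X[o];col=col[o]
    j=((X[:,0]-c[0]+half)/step).astype(int); i=((c[1]+half-X[:,1])/step).astype(int)
    H[i,j]=X[:,2]; C[i,j]=col; return H,C
E
python3 - <<'E'
from ortho import *
np.set_printoptions(precision=4,suppress=True,linewidth=160)
D=np.load('w1.npz');P=D['P'];im=D['im']
z=P[...,2]; print('table z',np.nanmedian(z[100:180,180:240]))
H,C=ortho(P,im,(.60,-.32),.12,.0012)
Hc=cv2.applyColorMap((np.clip(np.nan_to_num(H),0,.08)/.08*255).astype(np.uint8),cv2.COLORMAP_JET)
out=np.hstack([cv2.resize(C[:,:,::-1],(400,400),interpolation=0),cv2.resize(Hc,(400,400),interpolation=0)]); cv2.imwrite('pics/o1.png',out)
V=P[120:265,230:370].reshape(-1,3); V=V[np.isfinite(V).all(1)]
for a,b in ((.01,.016),(.018,.021),(.022,.0255),(.0255,.029),(.03,.05),(.05,.08)):
    q=V[(V[:,2]>a)&(V[:,2]<b)]; r=cv2.minAreaRect(q[:,:2].astype(np.float32)); print(a,b,len(q),q.mean(0),r, np.nanmax(q[:,2]))
G=V[V[:,2]>.062];print('grip top',G.mean(0),G.min(0),G.max(0))
# top camera: jars and fence
D=np.load('t1.npz');P=D['P'].reshape(-1,3);im=D['im'].reshape(-1,3);
for c in [(.43,-.07),(.43,.02),(.44,.217),(.42,.29)]:
    q=P[(abs(P[:,2]-.062)<.013)&(np.hypot(P[:,0]-c[0],P[:,1]-c[1])<.045)]; print('jar',len(q),np.median(q[:,2]),cv2.minEnclosingCircle(q[:,:2].astype(np.float32)),q[:,:2].mean(0))
q=P[(abs(P[:,2]-.024)<.006)&(P[:,0]>.58)&(P[:,0]<.68)&(P[:,1]>-.09)&(P[:,1]<.36)]
print('fence',len(q),np.median(q[:,2]),cv2.minAreaRect(q[:,:2].astype(np.float32)), np.polyfit(q[:,1],q[:,0],1),q[:,1].min(),q[:,1].max())
E
```

```text
table z -0.0003042396884184173
0.01 0.016 752 [ 0.5925 -0.3167  0.0122] ((0.6023805737495422, -0.28911903500556946), (0.1675102412700653, 0.10600821673870087), 69.84439849853516) 0.015990084166283336
0.018 0.021 64 [ 0.6069 -0.3063  0.0196] ((0.6320673227310181, -0.3115510940551758), (0.16087482869625092, 0.10780559480190277), 35.36076354980469) 0.02091969352383999
0.022 0.0255 1887 [ 0.6079 -0.3209  0.0242] ((0.6278459429740906, -0.31701260805130005), (0.17198273539543152, 0.11262279748916626), 35.94548416137695) 0.025499473252079463
0.0255 0.029 937 [ 0.6135 -0.3293  0.0266] ((0.6294378638267517, -0.3181051015853882), (0.16965727508068085, 0.11143404990434647), 36.43427276611328) 0.028872119217638825
0.03 0.05 555 [ 0.6023 -0.306   0.0412] ((0.6036638617515564, -0.3019464612007141), (0.18482932448387146, 0.10052678734064102), 74.26985168457031) 0.0499213741441919
0.05 0.08 378 [ 0.566  -0.3149  0.0692] ((0.6020094156265259, -0.27502113580703735), (0.15832868218421936, 0.02968066744506359), 44.60733413696289) 0.07622788541737524
grip top [ 0.5909 -0.3112  0.1589] [ 0.5458 -0.3341  0.0621] [ 0.6643 -0.2239  0.2487]
jar 172 0.0605677756731825 ((0.43160170316696167, -0.07534254342317581), 0.02574964240193367) [ 0.4351 -0.0718]
jar 118 0.06802206038704794 ((0.4283815920352936, 0.027919229120016098), 0.02676985040307045) [0.4348 0.0214]
jar 4 0.059372088072720874 ((0.4552485942840576, 0.24136170744895935), 0.006389891263097525) [0.4552 0.2411]
jar 284 0.0608881763842718 ((0.4227236211299896, 0.2980489730834961), 0.026425283402204514) [0.423  0.2971]
fence 651 0.023396971483237383 ((0.635531485080719, 0.13019302487373352), (0.42192620038986206, 0.039418403059244156), 80.5447006225586) [0.0982 0.6237] -0.07786329537721365 0.3393199078401292
```

View pics/o1.png

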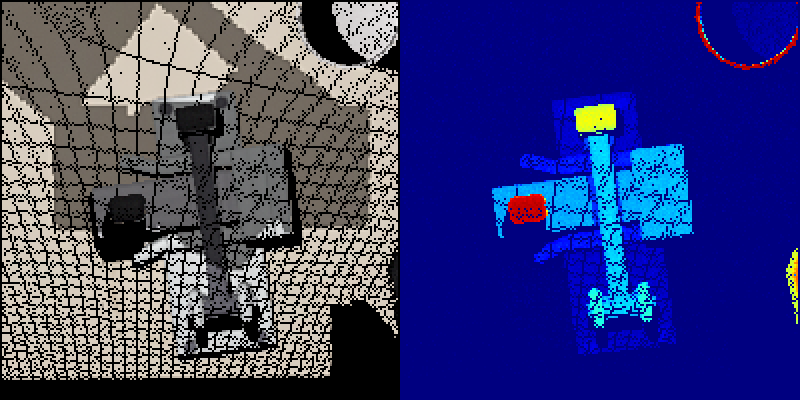

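```bash
python3 - <<'E'
from h import *
np.set_printoptions(precision=4,suppress=True,linewidth=160)
D=np.load('w1.npz');P=D['P'].reshape(-1,3)
def sel(x0,x1,y0,y1,z0,z1):
    return P[(P[:,0]>x0)&(P[:,0]<x1)&(P[:,1]>y0)&(P[:,1]<y1)&(P[:,2]>z0)&(P[:,2]<z1)]
g=sel(.535,.575,-.345,-.305,.070,.080); b=sel(.575,.62,-.29,-.25,.040,.06); bt=sel(.57,.64,-.375,-.285,.0255,.032); br=sel(.62,.66,-.35,-.28,.018,.0255)
for n,q in (('gripg',g),('barrel',b),('bar',bt),('bridge',br)): print(n,len(q),q.mean(0),q[:,2].max(),cv2.minAreaRect(q[:,:2].astype(np.float32)))
bt=bt[abs(bt[:,0]-np.median(bt[:,0]))<.02]
for k in range(3):
    f=np.polyfit(bt[:,1],bt[:,0],1); bt=bt[abs(bt[:,0]-np.polyval(f,bt[:,1]))<.008]
print('bar yaw',np.degrees(-np.arctan(f[0])),f,len(bt))
# fit yaw/pos from grip + barrel
u=np.r_[.5*(g[:,:2].min(0)+g[:,:2].max(0))]; v=b[:,:2].mean(0); gm=g[:,:2].mean(0)
yaw=np.arctan2(*(v-gm)[::-1])-np.arctan2(50,47); print('yaw2',np.degrees(yaw),np.linalg.norm(v-gm))
for y in (yaw,-np.arctan(f[0])):
    R=np.array([[np.cos(y),-np.sin(y)],[np.sin(y),np.cos(y)]]); o=((gm-R@[-.02,0])+(v-R@[.027,.05]))/2; print(o, o+R@[.027,-.065], o+R@[.027,.05],o+R@[-.02,0])
E
```

```text
gripg 261 [ 0.5567 -0.325   0.0739] 0.07622788541737524 ((0.5565623641014099, -0.32570213079452515), (0.021632034331560135, 0.01609058678150177), 5.778205871582031)
barrel 282 [ 0.5973 -0.2705  0.0473] 0.05082762394072393 ((0.5974003672599792, -0.2712201178073883), (0.023891620337963104, 0.01602611318230629), 7.7446208000183105)
bar 673 [ 0.61   -0.3267  0.0268] 0.0319899869917577 ((0.6131436228752136, -0.33035752177238464), (0.08910075575113297, 0.05360545590519905), 89.68586730957031)
bridge 854 [ 0.6365 -0.3158  0.0244] 0.025499473252079463 ((0.6362463235855103, -0.315341979265213), (0.03474370390176773, 0.05494387075304985), 5.471412181854248)
bar yaw 7.465934207522787 [-0.131   0.5623] 521
yaw2 6.528340919062834 0.06798008781213136
[ 0.5763 -0.323 ] [ 0.6105 -0.3845] [ 0.5975 -0.2702] [ 0.5565 -0.3252]
[ 0.5767 -0.323 ] [ 0.612  -0.3839] [ 0.597  -0.2699] [ 0.5569 -0.3256]
```

Clamp yaw is about 6.5°, with origin (0.5765,-0.323) and barrel (0.597,-0.2705). Sizes agree with the description: grip-to-barrel is 68 mm and the tops are at 49 and 74 mm. Going for the bar.

Request:
move_arm(
  increments=[
    {"xyz": [0,0,0],"roll": -0.105,"grip": 60},
    {"xyz": [34.4,28,0],"roll": 0,"grip": 60},
    {"xyz": [0,0,40],"roll": 0,"grip": 60},
    {"xyz": [0,0,40],"roll": 0,"grip": 60},
    {"xyz": [0,0,40],"roll": 0,"grip": 60},
  ],
)

```text
time_s: 3.78
position: [0.5973, -0.2727, 0.1025]
tcp_rot: [[-0.108, 0.994, 0.003], [0.994, 0.108, -0.002], [-0.002, 0.003, -1.0]]
force: [-0.3, -1.8, -0.4]
opening: 0.705
grasp_force: 0.0
```

Request:
move_arm(
  increments=[
    {"xyz": [0,0,40],"roll": 0,"grip": 60},
    {"xyz": [0,0,25],"roll": 0,"grip": 60},
    {"xyz": [0,0,11],"roll": 0,"grip": 60},
    {"xyz": [0,0,0],"roll": 0,"grip": 60},
  ],
)

```text
time_s: 4.12
position: [0.5943, -0.2717, 0.0234]
tcp_rot: [[-0.107, 0.994, -0.005], [0.994, 0.107, 0.003], [0.004, -0.005, -1.0]]
force: [-0.5, 0.2, 0.3]
opening: 0.604
grasp_force: 0.0
```

Request:
move_arm(
  increments=[
    {"xyz": [0,0,0],"roll": 0,"grip": 10},
    {"xyz": [0,0,0],"roll": 0,"grip": 10},
    {"xyz": [0,0,0],"roll": 0,"grip": 10},
    {"xyz": [0,0,0],"roll": 0,"grip": 10},
    {"xyz": [0,0,0],"roll": 0,"grip": 10},
  ],
)

```text
time_s: 4.53
position: [0.5969, -0.2735, 0.0282]
tcp_rot: [[-0.108, 0.994, 0.002], [0.994, 0.108, -0.002], [-0.002, 0.002, -1.0]]
force: [0.2, 0.2, 0.1]
opening: 0.31
grasp_force: 0.0
```

```bash
python3 - <<'E'
import numpy as np
t=np.linspace(0,1.5,16)+np.arctan2(20,115);r=116.7
y=r*np.cos(t);z=r*np.sin(t)
for i in range(15):print('[%.1f, 0, %.1f]'%(y[i+1]-y[i],-(z[i+1]-z[i])),end=' ')
E
```

```text
[-2.6, 0, -11.4] [-3.7, 0, -11.1] [-4.8, 0, -10.6] [-5.8, 0, -10.1] [-6.8, 0, -9.5] [-7.7, 0, -8.8] [-8.5, 0, -7.9] [-9.3, 0, -7.0] [-10.0, 0, -6.1] [-10.5, 0, -5.1] [-11.0, 0, -4.0] [-11.3, 0, -2.9] [-11.5, 0, -1.7] [-11.7, 0, -0.6] [-11.6, 0, 0.6]
```

Request:
move_arm(
  increments=[
    {"xyz": [0,0,0],"roll": 0,"grip": 10},
    {"xyz": [0,0,0],"roll": 0,"grip": 10},
    {"xyz": [0,0,0],"roll": 0,"grip": 10},
  ],
)

```text
time_s: 4.78
position: [0.5971, -0.2733, 0.028]
tcp_rot: [[-0.108, 0.994, 0.002], [0.994, 0.108, -0.001], [-0.002, 0.002, -1.0]]
force: [0.3, 0.9, 5.1]
opening: 0.269
grasp_force: 30.0
```

Gripped (opening 0.27 = 23.4 mm, the barrel's length). Raising the bar.

Request:
move_arm(
  increments=[
    {"xyz": [-2.6,0,-11.4],"roll": 0,"grip": 10},
    {"xyz": [-3.7,0,-11.1],"roll": 0,"grip": 10},
    {"xyz": [-4.8,0,-10.6],"roll": 0,"grip": 10},
    {"xyz": [-5.8,0,-10.1],"roll": 0,"grip": 10},
    {"xyz": [-6.8,0,-9.5],"roll": 0,"grip": 10},
  ],
)

```text
time_s: 5.2
position: [0.6, -0.2962, 0.0798]
tcp_rot: [[-0.107, 0.994, 0.003], [0.994, 0.107, 0.001], [0.0, 0.003, -1.0]]
force: [6.7, 0.2, -5.9]
opening: 0.268
grasp_force: 30.0
```

Request:
move_arm(
  increments=[
    {"xyz": [-7.7,0,-8.8],"roll": 0,"grip": 10},
    {"xyz": [-8.5,0,-7.9],"roll": 0,"grip": 10},
    {"xyz": [-9.3,0,-7.0],"roll": 0,"grip": 10},
    {"xyz": [-10,0,-6.1],"roll": 0,"grip": 10},
    {"xyz": [-10.5,0,-5.1],"roll": 0,"grip": 10},
  ],
)

```text
time_s: 5.62
position: [0.6059, -0.3406, 0.1149]
tcp_rot: [[-0.107, 0.994, 0.005], [0.994, 0.107, 0.003], [0.003, 0.005, -1.0]]
force: [7.9, 4.0, -4.5]
opening: 0.272
grasp_force: 30.0
```

Request:
move_arm(
  increments=[
    {"xyz": [-11,0,-4],"roll": 0,"grip": 10},
    {"xyz": [-11.3,0,-2.9],"roll": 0,"grip": 10},
    {"xyz": [-11.5,0,-1.7],"roll": 0,"grip": 10},
    {"xyz": [-11.7,0,-0.6],"roll": 0,"grip": 10},
    {"xyz": [-11.6,0,0.6],"roll": 0,"grip": 10},
  ],
)

```text
time_s: 6.03
position: [0.6136, -0.3974, 0.1248]
tcp_rot: [[-0.107, 0.994, 0.008], [0.994, 0.107, 0.002], [0.002, 0.008, -1.0]]
force: [10.0, 4.8, 0.1]
opening: 0.27
grasp_force: 30.0
```

Request:
move_arm(
  increments=[
    {"xyz": [0,0,0],"roll": 0,"grip": 10},
    {"xyz": [0,0,0],"roll": 0,"grip": 10},
    {"xyz": [0,0,0],"roll": 0,"grip": 10},
  ],
)

```text
time_s: 6.28
position: [0.6139, -0.3996, 0.1247]
tcp_rot: [[-0.107, 0.994, 0.01], [0.994, 0.107, -0.002], [-0.003, 0.009, -1.0]]
force: [9.2, 0.0, -0.3]
opening: 0.268
grasp_force: 30.0
```

Request:
move_arm(
  increments=[
    {"xyz": [0,0,0],"roll": 0,"grip": 60},
    {"xyz": [0,0,0],"roll": 0,"grip": 60},
    {"xyz": [0,0,0],"roll": 0,"grip": 60},
    {"xyz": [0,0,0],"roll": 0,"grip": 60},
    {"xyz": [0,0,-20],"roll": 0,"grip": 60},
  ],
)

```text
time_s: 6.7
position: [0.606, -0.3967, 0.138]
tcp_rot: [[-0.107, 0.994, -0.009], [0.994, 0.107, 0.007], [0.008, -0.009, -1.0]]
force: [0.1, 0.5, -0.8]
opening: 0.55
grasp_force: 0.0
```

Request:
move_arm(
  increments=[
    {"xyz": [0,0,-25],"roll": 0,"grip": 60},
    {"xyz": [0,0,0],"roll": -0.024,"grip": 60},
    {"xyz": [40,-23.5,0],"roll": 0,"grip": 60},
    {"xyz": [40.9,-23.5,0],"roll": 0,"grip": 60},
    {"xyz": [0,0,0],"roll": 0,"grip": 60},
  ],
)

```text
time_s: 7.12
position: [0.5476, -0.3214, 0.1633]
tcp_rot: [[-0.134, 0.991, -0.019], [0.991, 0.134, 0.017], [0.02, -0.017, -1.0]]
force: [-2.0, 1.7, -1.7]
opening: 0.595
grasp_force: 0.0
```

```bash
python3 - <<'E'
from h import *
np.set_printoptions(precision=4,suppress=True,linewidth=160)
s,im,d=snap('wrist','w2'); P=cloud('wrist',d,s).reshape(-1,3); c=im.reshape(-1,3)
print(s['position'],s['tcp_rot'][:,1],s['force'])
q=P[(abs(P[:,0]-.556)<.02)&(abs(P[:,1]+.326)<.02)&(abs(P[:,2]-.073)<.006)]; print(len(q),cv2.minAreaRect(q[:,:2].astype(np.float32)))
E
```

```text
[ 0.5476 -0.3214  0.1633] [ 0.9908  0.1339 -0.0168] [-2.0442  1.6738 -1.728 ]
408 ((0.5564380884170532, -0.32592451572418213), (0.021091734990477562, 0.01617378368973732), 7.844026565551758)
```

View pics/w2.png

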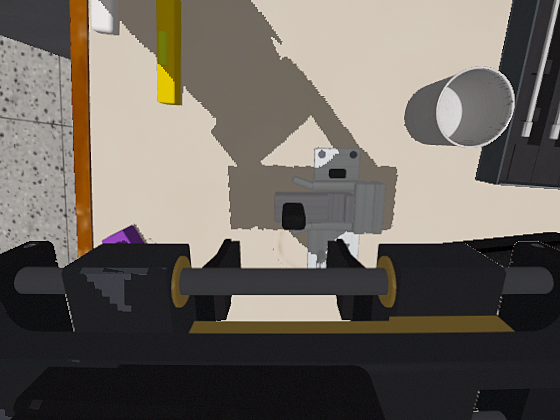

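The bar is off the gauge, which lies free with its black grip at (293,215), 10.5 mm from my planned point at most. I'll let the arm settle, then descend.

Request:
move_arm(
  increments=[
    {"xyz": [0,0,0],"roll": 0,"grip": 60},
    {"xyz": [0,0,0],"roll": 0,"grip": 60},
    {"xyz": [0,0,0],"roll": 0,"grip": 60},
  ],
)

```text
time_s: 7.42
position: [0.56, -0.3348, 0.1683]
tcp_rot: [[-0.131, 0.991, 0.002], [0.991, 0.131, -0.002], [-0.002, 0.002, -1.0]]
force: [-0.6, -0.2, 0.1]
opening: 0.598
grasp_force: 0.0
```

Request:
move_arm(
  increments=[
    {"xyz": [9.3,-2.4,0],"roll": 0,"grip": 60},
    {"xyz": [0,0,40],"roll": 0,"grip": 60},
    {"xyz": [0,0,40],"roll": 0,"grip": 60},
    {"xyz": [0,0,30],"roll": 0,"grip": 60},
    {"xyz": [0,0,22],"roll": 0,"grip": 60},
  ],
)

```text
time_s: 7.83
position: [0.5541, -0.3232, 0.0327]
tcp_rot: [[-0.131, 0.991, -0.003], [0.991, 0.131, 0.002], [0.003, -0.002, -1.0]]
force: [0.3, -0.1, -0.3]
opening: 0.599
grasp_force: 0.0
```

Request:
move_arm(
  increments=[
    {"xyz": [0,0,0],"roll": 0,"grip": 60},
    {"xyz": [0,0,0],"roll": 0,"grip": 60},
    {"xyz": [0,0,0],"roll": 0,"grip": 10},
    {"xyz": [0,0,0],"roll": 0,"grip": 10},
    {"xyz": [0,0,0],"roll": 0,"grip": 10},
  ],
)

```text
time_s: 8.25
position: [0.5564, -0.3251, 0.0379]
tcp_rot: [[-0.132, 0.991, 0.003], [0.991, 0.132, -0.003], [-0.003, 0.003, -1.0]]
force: [-0.4, 0.1, -0.3]
opening: 0.456
grasp_force: 0.0
```

Request:
move_arm(
  increments=[
    {"xyz": [0,0,0],"roll": 0,"grip": 10},
    {"xyz": [0,0,0],"roll": 0,"grip": 10},
    {"xyz": [0,0,0],"roll": 0,"grip": 10},
    {"xyz": [0,0,0],"roll": 0,"grip": 10},
    {"xyz": [0,0,0],"roll": 0,"grip": 10},
  ],
)

```text
time_s: 8.67
position: [0.5556, -0.3244, 0.0366]
tcp_rot: [[-0.132, 0.991, 0.001], [0.991, 0.132, -0.001], [-0.001, 0.001, -1.0]]
force: [0.2, -0.1, 4.5]
opening: 0.25
grasp_force: 30.0
```

Request:
move_arm(
  increments=[
    {"xyz": [0,-5,0],"roll": 0,"grip": 10},
    {"xyz": [0,-10,0],"roll": 0,"grip": 10},
    {"xyz": [0,-15,0],"roll": 0,"grip": 10},
    {"xyz": [0,-15,0],"roll": 0,"grip": 10},
    {"xyz": [0,-15,0],"roll": 0,"grip": 10},
  ],
)

```text
time_s: 9.08
position: [0.4964, -0.3331, 0.0367]
tcp_rot: [[-0.131, 0.991, 0.004], [0.991, 0.131, -0.003], [-0.003, 0.003, -1.0]]
force: [3.3, 0.3, 4.1]
opening: 0.253
grasp_force: 30.0
```

Request:
move_arm(
  increments=[
    {"xyz": [0,-15,0],"roll": 0,"grip": 10},
    {"xyz": [0,-15,0],"roll": 0,"grip": 10},
    {"xyz": [0,-10,0],"roll": 0,"grip": 10},
    {"xyz": [0,0,0],"roll": 0,"grip": 10},
    {"xyz": [0,0,0],"roll": 0,"grip": 10},
  ],
)

```text
time_s: 9.5
position: [0.4541, -0.3384, 0.0366]
tcp_rot: [[-0.131, 0.991, -0.001], [0.991, 0.131, -0.001], [-0.001, -0.002, -1.0]]
force: [-4.1, -2.1, 9.0]
opening: 0.252
grasp_force: 30.0
```

Request:
move_arm(
  increments=[
    {"xyz": [0,0,0],"roll": 0,"grip": 10},
    {"xyz": [0,0,0],"roll": 0,"grip": 10},
    {"xyz": [0,0,0],"roll": 0,"grip": 10},
  ],
)

```text
time_s: 9.75
position: [0.4541, -0.3384, 0.0366]
tcp_rot: [[-0.132, 0.991, -0.002], [0.991, 0.132, -0.001], [-0.001, -0.002, -1.0]]
force: [-5.1, -2.6, 8.5]
opening: 0.251
grasp_force: 30.0
```

```bash
python3 - <<'E'
from h import *
s,im,d=snap('wrist','w3'); np.savez('w3.npz',P=cloud('wrist',d,s),im=im); print(s['position'],s['force'])
E
```

```text
[ 0.4540928  -0.33839146  0.03659215] [-5.09210417 -2.56414128  8.50869897]
```

View pics/w3.png

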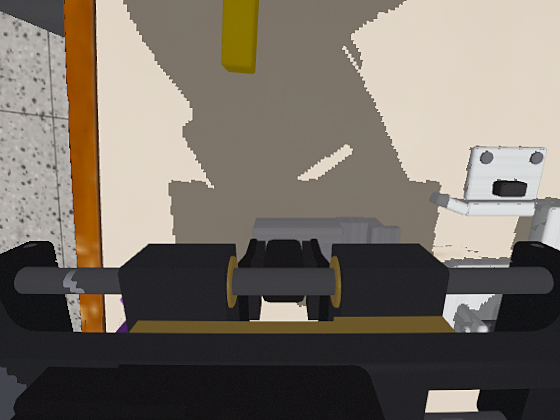

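Gauge is clear of the clamp and standing on the worktop in the fingers (285,235). I'll release it there and go look at the fence and jars.

Request:
move_arm(
  increments=[
    {"xyz": [0,0,0],"roll": 0,"grip": 60},
    {"xyz": [0,0,0],"roll": 0,"grip": 60},
    {"xyz": [0,0,0],"roll": 0,"grip": 60},
    {"xyz": [0,0,0],"roll": 0,"grip": 60},
    {"xyz": [0,0,-20],"roll": 0,"grip": 60},
  ],
)

```text
time_s: 10.22
position: [0.4538, -0.3351, 0.0526]
tcp_rot: [[-0.132, 0.991, -0.006], [0.991, 0.132, 0.006], [0.007, -0.005, -1.0]]
force: [0.6, -0.0, -0.3]
opening: 0.537
grasp_force: 0.0
```

Request:
move_arm(
  increments=[
    {"xyz": [0,0,-40],"roll": 0,"grip": 100},
    {"xyz": [0,0,-40],"roll": 0,"grip": 100},
    {"xyz": [0,0,-40],"roll": 0,"grip": 100},
    {"xyz": [0,0,-40],"roll": 0,"grip": 100},
    {"xyz": [0,0,-30],"roll": 0,"grip": 100},
  ],
)

```text
time_s: 10.63
position: [0.4564, -0.3375, 0.2489]
tcp_rot: [[-0.132, 0.991, 0.002], [0.991, 0.132, -0.002], [-0.002, 0.002, -1.0]]
force: [1.2, 0.0, -0.7]
opening: 0.894
grasp_force: 0.0
```

Request:
move_arm(
  increments=[
    {"xyz": [37.5,18,0],"roll": 0,"grip": 100},
    {"xyz": [37.5,18,0],"roll": 0,"grip": 100},
    {"xyz": [37.5,18,0],"roll": 0,"grip": 100},
    {"xyz": [37.5,18,0],"roll": 0,"grip": 100},
    {"xyz": [37.5,18,0],"roll": 0,"grip": 100},
  ],
)

```text
time_s: 11.05
position: [0.5204, -0.1376, 0.2455]
tcp_rot: [[-0.131, 0.991, -0.001], [0.991, 0.131, 0.0], [0.0, -0.001, -1.0]]
force: [0.9, 0.4, 0.4]
opening: 0.996
grasp_force: 0.0
```

Request:
move_arm(
  increments=[
    {"xyz": [37.5,18,0],"roll": 0,"grip": 100},
    {"xyz": [0,0,0],"roll": 0.12,"grip": 100},
    {"xyz": [0,0,0],"roll": 0.12,"grip": 100},
    {"xyz": [0,0,0],"roll": 0,"grip": 100},
    {"xyz": [0,0,0],"roll": 0,"grip": 100},
  ],
)

```text
time_s: 11.47
position: [0.5332, -0.0996, 0.2453]
tcp_rot: [[0.104, 0.995, -0.001], [0.995, -0.104, 0.0], [0.0, -0.001, -1.0]]
force: [-0.5, -0.5, 1.0]
opening: 1.002
grasp_force: 0.0
```

```bash
python3 - <<'E'
from ortho import *
np.set_printoptions(precision=4,suppress=True,linewidth=160)
s,im,d=snap('wrist','w4'); P=cloud('wrist',d,s); np.savez('w4.npz',P=P,im=im); print(s['time_s'],s['position'],s['tcp_rot'][:,1],s['force'])
T=c2w('wrist',s)
for l in ['jar_a','fence']:
    for r in bot.spot_in(l,'wrist'):
        w=T[:3,:3]@np.array(r['at'])+T[:3,3]; print(l,round(r['conf'],2),w,w2p('wrist',w,s)[0].round())
H,C=ortho(P,im,(.54,0.0),.18,.0018)
Hc=cv2.applyColorMap((np.clip(np.nan_to_num(H),0,.08)/.08*255).astype(np.uint8),cv2.COLORMAP_JET)
cv2.imwrite('pics/o2.png',np.hstack([cv2.resize(C[:,:,::-1],(400,400),interpolation=0),cv2.resize(Hc,(400,400),interpolation=0)]))
E
```

```text
11.4667 [ 0.5332 -0.0996  0.2453] [ 0.9946 -0.104  -0.001 ] [-0.5261 -0.5243  1.0055]
jar_a 0.92 [0.4299 0.0304 0.0705] [175.  87.]
jar_a 0.67 [ 0.4379 -0.0718  0.0612] [201. 178.]
fence 0.72 [0.623  0.0128 0.0219] [346.  90.]
```

View pics/o2.png

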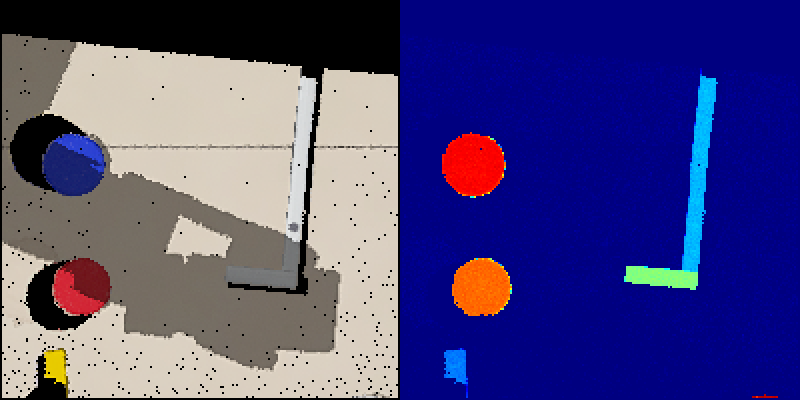

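The rectified view shows the fence at map (705,80)–(690,270) and the stop at (660,276), with the blue-lid jar at (473,165), a red-lid jar at (482,288) and the level below. Fitting fence and jars.

```bash
cat > fit.py <<'E'
from h import *
def pts(P): 
    P=P.reshape(-1,3); return P[np.isfinite(P).all(1)]
def jar(P,c,r,h):
    "circle of known radius fitted to the lid top"
    from scipy.optimize import least_squares
    q=P[(abs(P[:,2]-h)<.007)&(np.hypot(P[:,0]-c[0],P[:,1]-c[1])<.045)][:,:2]
    if len(q)<30: return None
    return np.array(cv2.minEnclosingCircle(q.astype(np.float32))[0]),cv2.minEnclosingCircle(q.astype(np.float32))[1],len(q)
E
python3 - <<'E'
from fit import *
np.set_printoptions(precision=4,suppress=True,linewidth=160)
P=pts(np.load('w4.npz')['P'])
f=P[(abs(P[:,2]-.024)<.004)&(abs(P[:,0]-.61)<.04)&(P[:,1]>-.055)&(P[:,1]<.12)]
p=np.polyfit(f[:,1],f[:,0],1); 
for k in range(3): f=f[abs(f[:,0]-np.polyval(p,f[:,1]))<.009]; p=np.polyfit(f[:,1],f[:,0],1)
res=f[:,0]-np.polyval(p,f[:,1]); print('fence',len(f),p,'yaw',np.degrees(-np.arctan(p[0])),np.percentile(res,[1,99]))
st=P[(abs(P[:,2]-.040)<.005)&(abs(P[:,0]-.58)<.05)&(abs(P[:,1]+.07)<.03)]
r=cv2.minAreaRect(st[:,:2].astype(np.float32)); print('stop',len(st),r,st[:,2].mean(),f[:,2].mean())
yaw=-np.arctan(p[0]); ex=np.array([np.cos(yaw),np.sin(yaw)]); ey=np.array([-np.sin(yaw),np.cos(yaw)])
fx=(f[:,:2]@ex); sy=st[:,:2]@ey; sx=st[:,:2]@ex
fx0=np.percentile(fx,1); fx1=np.percentile(fx,99); sy1=np.percentile(sy,99); print('fence x',fx0,fx1,'stop y',np.percentile(sy,1),sy1,'stop x',sx.min(),sx.max())
X0=(fx0+fx1)/2-.007
O=X0*ex+sy1*ey; print('origin',O,'ey',ey)
for n,c,r,h in (('red',(.43,-.075),.0265,.062),('blue',(.428,.028),.0285,.07)): print(n,jar(P,c,r,h))
T1=O-.0275*ex+.0275*ey; print('jar1 target',T1)
E
```

```text
fence 1724 [0.0944 0.6267] yaw -5.394921841912082 [-0.007   0.0074]
stop 612 ((0.595503032207489, -0.06972792744636536), (0.01395934447646141, 0.0642850324511528), 84.02413177490234) 0.04003524347420308 0.02404811935530868
fence x 0.6169713452552024 0.6312734656516692 stop y -0.02045041519621279 -0.006425718955497164 stop x 0.567247066915154 0.631529441872482
origin [ 0.6138 -0.0644] ey [0.094  0.9956]
red (array([ 0.4327, -0.0794]), 0.02651027776300907, 1457)
blue (array([0.4256, 0.0318]), 0.02814442478120327, 2189)
jar1 target [ 0.589  -0.0345]
```

Request:
move_arm(
  increments=[
    {"xyz": [0,0,0],"roll": -0.01,"grip": 100},
    {"xyz": [3.7,-34,0],"roll": 0,"grip": 100},
    {"xyz": [3.5,-34,0],"roll": 0,"grip": 100},
    {"xyz": [3.5,-34,0],"roll": 0,"grip": 100},
    {"xyz": [0,0,35],"roll": 0,"grip": 100},
  ],
)

```text
time_s: 12.03
position: [0.4301, -0.0788, 0.2152]
tcp_rot: [[0.097, 0.995, 0.006], [0.995, -0.097, -0.003], [-0.003, 0.006, -1.0]]
force: [1.2, -1.0, -1.3]
opening: 1.001
grasp_force: 0.0
```

Request:
move_arm(
  increments=[
    {"xyz": [0,0,40],"roll": 0,"grip": 100},
    {"xyz": [0,0,30],"roll": 0,"grip": 100},
    {"xyz": [0,0,0],"roll": 0,"grip": 100},
    {"xyz": [0,0,0],"roll": 0,"grip": 100},
    {"xyz": [0,0,0],"roll": 0,"grip": 100},
  ],
)

```text
time_s: 12.45
position: [0.4341, -0.0801, 0.1418]
tcp_rot: [[0.098, 0.995, 0.002], [0.995, -0.098, -0.001], [-0.001, 0.002, -1.0]]
force: [0.5, 1.0, 0.4]
opening: 1.001
grasp_force: 0.0
```

Request:
move_arm(
  increments=[
    {"xyz": [0.6,-1.5,30],"roll": 0,"grip": 100},
    {"xyz": [0,0,40],"roll": 0,"grip": 100},
    {"xyz": [0,0,30],"roll": 0,"grip": 100},
    {"xyz": [0,0,11],"roll": 0,"grip": 100},
    {"xyz": [0,0,0],"roll": 0,"grip": 100},
  ],
)

```text
time_s: 12.87
position: [0.4322, -0.0791, 0.0291]
tcp_rot: [[0.098, 0.995, -0.001], [0.995, -0.098, 0.0], [0.0, -0.001, -1.0]]
force: [0.5, -0.1, -0.4]
opening: 1.002
grasp_force: 0.0
```

Request:
move_arm(
  increments=[
    {"xyz": [0,0,0],"roll": 0,"grip": 40},
    {"xyz": [0,0,0],"roll": 0,"grip": 40},
    {"xyz": [0,0,0],"roll": 0,"grip": 40},
    {"xyz": [0,0,0],"roll": 0,"grip": 40},
    {"xyz": [0,0,0],"roll": 0,"grip": 40},
  ],
)

```text
time_s: 13.28
position: [0.4323, -0.079, 0.0308]
tcp_rot: [[0.098, 0.995, 0.002], [0.995, -0.098, -0.001], [-0.001, 0.002, -1.0]]
force: [-0.1, 0.1, 0.5]
opening: 0.707
grasp_force: 0.0
```

Request:
move_arm(
  increments=[
    {"xyz": [0,0,0],"roll": 0,"grip": 40},
    {"xyz": [0,0,0],"roll": 0,"grip": 40},
    {"xyz": [0,0,0],"roll": 0,"grip": 40},
  ],
)

```text
time_s: 13.53
position: [0.4319, -0.0788, 0.0303]
tcp_rot: [[0.098, 0.995, 0.001], [0.995, -0.098, -0.0], [-0.0, 0.001, -1.0]]
force: [-0.5, 0.2, 6.5]
opening: 0.586
grasp_force: 30.0
```

Request:
move_arm(
  increments=[
    {"xyz": [0,0,-20],"roll": 0,"grip": 40},
    {"xyz": [0,0,-20],"roll": 0,"grip": 40},
    {"xyz": [15,38,0],"roll": 0,"grip": 40},
    {"xyz": [16,38,0],"roll": 0,"grip": 40},
    {"xyz": [16,38,0],"roll": 0,"grip": 40},
  ],
)

```text
time_s: 13.95
position: [0.5506, -0.0427, 0.0704]
tcp_rot: [[0.099, 0.995, 0.0], [0.995, -0.099, -0.0], [-0.0, 0.0, -1.0]]
force: [0.5, -1.8, -1.1]
opening: 0.587
grasp_force: 30.0
```

Request:
move_arm(
  increments=[
    {"xyz": [16.4,38,0],"roll": 0,"grip": 40},
    {"xyz": [0,0,0],"roll": 0,"grip": 40},
    {"xyz": [0,0,0],"roll": 0,"grip": 40},
    {"xyz": [0,0,0],"roll": 0,"grip": 40},
    {"xyz": [0,0,0],"roll": 0,"grip": 40},
  ],
)

```text
time_s: 14.37
position: [0.5867, -0.0303, 0.069]
tcp_rot: [[0.098, 0.995, -0.004], [0.995, -0.098, 0.001], [0.0, -0.004, -1.0]]
force: [0.0, 0.6, -0.2]
opening: 0.586
grasp_force: 30.0
```

Request:
move_arm(
  increments=[
    {"xyz": [0,2.7,0],"roll": 0,"grip": 40},
    {"xyz": [0,0,15],"roll": 0,"grip": 40},
    {"xyz": [0,0,15],"roll": 0,"grip": 40},
    {"xyz": [0,0,8.5],"roll": 0,"grip": 40},
    {"xyz": [0,0,0],"roll": 0,"grip": 40},
  ],
)

```text
time_s: 14.78
position: [0.5892, -0.0312, 0.0348]
tcp_rot: [[0.098, 0.995, -0.004], [0.995, -0.098, -0.0], [-0.0, -0.004, -1.0]]
force: [-10.5, -0.9, 24.7]
opening: 0.683
grasp_force: 31.3
```

Request:
move_arm(
  increments=[
    {"xyz": [0,0,0],"roll": 0,"grip": 40},
    {"xyz": [0,0,0],"roll": 0,"grip": 40},
    {"xyz": [-2,0,0],"roll": 0,"grip": 40},
    {"xyz": [-2,0,0],"roll": 0,"grip": 40},
    {"xyz": [0,0,0],"roll": 0,"grip": 40},
  ],
)

```text
time_s: 15.2
position: [0.5892, -0.0326, 0.0351]
tcp_rot: [[0.1, 0.995, -0.002], [0.995, -0.1, 0.004], [0.004, -0.003, -1.0]]
force: [-8.0, 8.4, 24.7]
opening: 0.684
grasp_force: 31.2
```

```bash
python3 - <<'E'
from fit import *
s,im,d=snap('wrist','w5'); P=cloud('wrist',d,s)
s2,im2,d2=snap('scene'); 
c=w2p('scene',[.59,-.03,.03])[0].astype(int); print(c)
x0=max(0,min(560-140,c[0]-70)); y0=max(0,c[1]-60); cr=cv2.resize(im2[y0:y0+105,x0:x0+140],(560,420),interpolation=cv2.INTER_CUBIC)
c=w2p('wrist',[.59,-.03,.03],s)[0].astype(int); print(c)
w=cv2.resize(im[130:290,180:400],(577,420))[:,:230] if 0 else im[100:310,140:420]
cv2.imwrite('pics/c5.png',np.hstack([cr,cv2.resize(w,(240,180)) if 0 else cv2.copyMakeBorder(cv2.resize(w,(240,180)),0,240,0,0,cv2.BORDER_CONSTANT)])[:,:,::-1])
E
```

```text
[285 200]
[283 246]
```

View pics/c5.png

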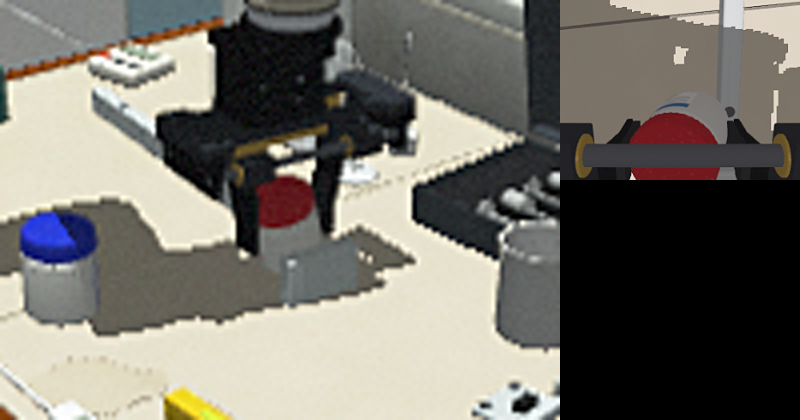

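The jar is tilted in the grip: lid towards the camera, base resting on the fence edge. I came down too close to the fence. I'll lift, back off, set it down free to right itself, and approach again from further out.

Request:
move_arm(
  increments=[
    {"xyz": [0,0,-15],"roll": 0,"grip": 40},
    {"xyz": [0,0,-20],"roll": 0,"grip": 40},
    {"xyz": [10,-25,0],"roll": 0,"grip": 40},
    {"xyz": [10,-30,0],"roll": 0,"grip": 40},
    {"xyz": [0,0,0],"roll": 0,"grip": 40},
  ],
)

```text
time_s: 15.72
position: [0.529, -0.0067, 0.0659]
tcp_rot: [[0.098, 0.995, -0.014], [0.995, -0.097, 0.003], [0.002, -0.014, -1.0]]
force: [-1.3, -0.0, -1.7]
opening: 0.594
grasp_force: 29.7
```

Request:
move_arm(
  increments=[
    {"xyz": [0,0,0],"roll": 0,"grip": 40},
    {"xyz": [0,0,0],"roll": 0,"grip": 40},
  ],
)

```text
time_s: 15.88
position: [0.5388, -0.0099, 0.0666]
tcp_rot: [[0.098, 0.995, 0.001], [0.995, -0.098, -0.0], [-0.0, 0.001, -1.0]]
force: [0.2, 0.0, -1.2]
opening: 0.597
grasp_force: 29.7
```

```bash
python3 - <<'E'
from fit import *
s,im,d=snap('wrist'); P=cloud('wrist',d,s); print(s['position'],s['opening'],s['force'])
for r in bot.trace('jar_a','wrist'):
    m=np.array(r['mask'],bool); q=P[m]; q=q[np.isfinite(q).all(1)]; print(r['conf'],m.sum(),np.median(q,0))
s2,im2,d2=snap('scene'); 
c=w2p('scene',s['position']+[0,0,.01])[0].astype(int)
cr=cv2.resize(im2[c[1]-52:c[1]+53,c[0]-52:c[0]+53],(400,400),interpolation=cv2.INTER_CUBIC)
cv2.imwrite('pics/c6.png',np.hstack([cr,cv2.resize(im[90:300,180:390],(400,400))])[:,:,::-1])
E
```

```text
[ 0.53877978 -0.00990994  0.06658254] 0.5965726074249029 [ 0.22353233  0.0162563  -1.15424659]
0.92 10366 [0.43694879 0.03557415 0.06897499]
0.66 7548 [0.54057779 0.00615693 0.10287114]
```

View pics/c6.png

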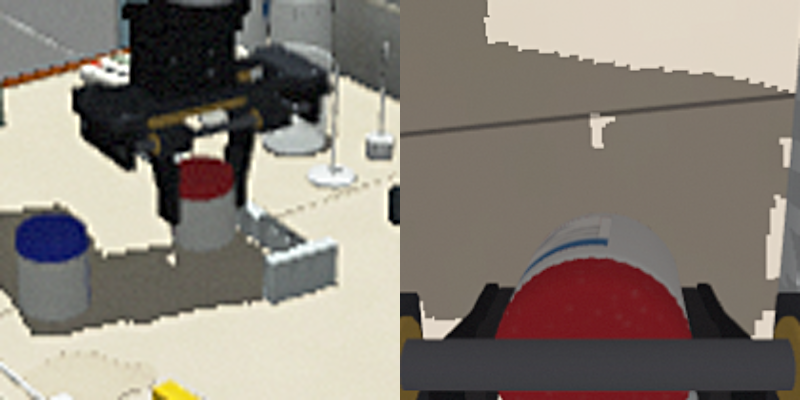

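The jar is only mildly tilted, lid top about 0.103, so its base is at about 0.041. Setting it down and releasing.

Request:
move_arm(
  increments=[
    {"xyz": [0,0,20],"roll": 0,"grip": 40},
    {"xyz": [0,0,14],"roll": 0,"grip": 40},
    {"xyz": [0,0,4],"roll": 0,"grip": 40},
    {"xyz": [0,0,0],"roll": 0,"grip": 40},
    {"xyz": [0,0,0],"roll": 0,"grip": 40},
  ],
)

```text
time_s: 16.45
position: [0.539, -0.0097, 0.0282]
tcp_rot: [[0.098, 0.995, 0.0], [0.995, -0.098, -0.0], [-0.0, 0.0, -1.0]]
force: [0.9, -0.9, -0.9]
opening: 0.593
grasp_force: 29.7
```

Request:
move_arm(
  increments=[
    {"xyz": [0,0,2],"roll": 0,"grip": 40},
    {"xyz": [0,0,0],"roll": 0,"grip": 100},
    {"xyz": [0,0,0],"roll": 0,"grip": 100},
    {"xyz": [0,0,0],"roll": 0,"grip": 100},
    {"xyz": [0,0,0],"roll": 0,"grip": 100},
  ],
)

```text
time_s: 16.87
position: [0.5389, -0.0095, 0.0267]
tcp_rot: [[0.098, 0.995, 0.001], [0.995, -0.098, -0.0], [-0.0, 0.001, -1.0]]
force: [-0.5, -0.3, 0.3]
opening: 0.818
grasp_force: 0.0
```

```bash
python3 - <<'E'
from fit import *
s,im,d=snap('wrist'); P=cloud('wrist',d,s); print(s['position'],s['opening'],s['force'])
q=pts(P); print(jar(q,s['position'][:2],.0265,.062)); q=q[(np.hypot(q[:,0]-s['position'][0],q[:,1]-s['position'][1])<.02)&(q[:,2]>.05)&(q[:,2]<.08)]
A=np.c_[q[:,:2],np.ones(len(q))]; print('lid plane',np.linalg.lstsq(A,q[:,2],rcond=None)[0][:2],np.median(q[:,2]))
E
```

```text
[ 0.53887518 -0.00945394  0.02674392] 0.8180591426519009 [-0.49007709 -0.34124685  0.25895156]
(array([0.53985029, 0.00079654]), 0.043864935636520386, 5681)
lid plane [-0.00806568  0.00302255] 0.06159271246788636
```

```bash
python3 - <<'E'
from fit import *
s,im,d=snap('wrist'); P=cloud('wrist',d,s); c=im.reshape(-1,3).astype(int); P=P.reshape(-1,3)
q=P[(c[:,0]>1.8*c[:,1])&(c[:,0]>60)&(abs(P[:,2]-.0616)<.003)&(abs(P[:,0]-.539)<.05)&(abs(P[:,1]+.01)<.06)][:,:2]
print(len(q),q.min(0),q.max(0))
from scipy.optimize import least_squares
# top arc: for each x bin max y
b=np.round(q[:,0]/.002); a=np.array([[q[b==k,0].mean(),q[b==k,1].max()] for k in np.unique(b) if (b==k).sum()>15])
r=least_squares(lambda t:np.hypot(a[:,0]-t[0],a[:,1]-t[1])-.0265,[.539,-.01],loss='soft_l1',f_scale=.001); print(r.x,abs(r.fun).mean(),len(a)); print(s['time_s'],s['position'],s['opening'])
E
```

```text
4964 [ 0.51692468 -0.03199449] [0.56660977 0.0180106 ]
[ 0.54146162 -0.00855811] 0.0001526857785891636 25
16.9167 [ 0.53879072 -0.00944649  0.02665043] 0.8582336847481408
```

Request:
move_arm(
  increments=[
    {"xyz": [1,2.6,-4],"roll": 0,"grip": 100},
    {"xyz": [0,0,0],"roll": 0,"grip": 40},
    {"xyz": [0,0,0],"roll": 0,"grip": 40},
    {"xyz": [0,0,0],"roll": 0,"grip": 40},
    {"xyz": [0,0,0],"roll": 0,"grip": 40},
  ],
)

```text
time_s: 17.38
position: [0.5412, -0.0086, 0.0302]
tcp_rot: [[0.098, 0.995, -0.0], [0.995, -0.098, 0.0], [0.0, -0.0, -1.0]]
force: [0.1, 0.1, -0.4]
opening: 0.774
grasp_force: 0.0
```

Request:
move_arm(
  increments=[
    {"xyz": [0,0,0],"roll": 0,"grip": 40},
    {"xyz": [0,0,0],"roll": 0,"grip": 40},
    {"xyz": [0,0,0],"roll": 0,"grip": 40},
    {"xyz": [0,0,0],"roll": 0,"grip": 40},
    {"xyz": [0,0,-3],"roll": 0,"grip": 40},
  ],
)

```text
time_s: 17.8
position: [0.5407, -0.0086, 0.0328]
tcp_rot: [[0.098, 0.995, -0.001], [0.995, -0.098, 0.0], [0.0, -0.001, -1.0]]
force: [0.3, -0.5, -1.7]
opening: 0.588
grasp_force: 30.0
```

Request:
move_arm(
  increments=[
    {"xyz": [-4,12,0],"roll": 0,"grip": 40},
    {"xyz": [-5,13,0],"roll": 0,"grip": 40},
    {"xyz": [-5,12,0],"roll": 0,"grip": 40},
    {"xyz": [-4,8,0],"roll": 0,"grip": 40},
    {"xyz": [0,0,0],"roll": 0,"grip": 40},
  ],
)

```text
time_s: 18.22
position: [0.5866, -0.0322, 0.0335]
tcp_rot: [[0.099, 0.995, 0.003], [0.995, -0.099, -0.001], [-0.001, 0.003, -1.0]]
force: [-0.4, 0.0, -1.3]
opening: 0.588
grasp_force: 30.0
```

Request:
move_arm(
  increments=[
    {"xyz": [0,0,0],"roll": 0,"grip": 40},
    {"xyz": [0,0,0],"roll": 0,"grip": 40},
    {"xyz": [0,0,0],"roll": 0,"grip": 40},
  ],
)

```text
time_s: 18.47
position: [0.5829, -0.0304, 0.033]
tcp_rot: [[0.098, 0.995, -0.002], [0.995, -0.098, 0.001], [0.0, -0.002, -1.0]]
force: [0.5, 0.1, -1.2]
opening: 0.584
grasp_force: 30.0
```

Request:
move_arm(
  increments=[
    {"xyz": [0,2,2.5],"roll": 0,"grip": 40},
    {"xyz": [0,2,0],"roll": 0,"grip": 40},
    {"xyz": [-2,2,0],"roll": 0,"grip": 40},
    {"xyz": [-1.5,0,0],"roll": 0,"grip": 40},
    {"xyz": [0,0,0],"roll": 0,"grip": 40},
  ],
)

```text
time_s: 18.88
position: [0.59, -0.0354, 0.0307]
tcp_rot: [[0.098, 0.995, 0.0], [0.995, -0.098, -0.0], [-0.0, 0.0, -1.0]]
force: [0.5, -0.5, -1.5]
opening: 0.587
grasp_force: 30.0
```

Request:
move_arm(
  increments=[
    {"xyz": [0,0,0],"roll": 0,"grip": 40},
    {"xyz": [0,1,0],"roll": 0,"grip": 40},
    {"xyz": [-1,1,0],"roll": 0,"grip": 40},
    {"xyz": [0,0,0],"roll": 0,"grip": 40},
    {"xyz": [0,0,0],"roll": 0,"grip": 40},
  ],
)

```text
time_s: 19.3
position: [0.5902, -0.0355, 0.0305]
tcp_rot: [[0.098, 0.995, -0.003], [0.995, -0.098, 0.001], [0.001, -0.003, -1.0]]
force: [-4.3, 2.7, 1.1]
opening: 0.591
grasp_force: 30.0
```

Contact with fence and stop confirmed at fence coordinates (-26.2, 26.6) mm, as expected. Releasing jar 1.

Request:
move_arm(
  increments=[
    {"xyz": [0.4,-1.2,0],"roll": 0,"grip": 40},
    {"xyz": [0,0,0],"roll": 0,"grip": 80},
    {"xyz": [0,0,0],"roll": 0,"grip": 80},
    {"xyz": [0,0,0],"roll": 0,"grip": 80},
    {"xyz": [0,0,0],"roll": 0,"grip": 80},
  ],
)

```text
time_s: 19.72
position: [0.5921, -0.0363, 0.0312]
tcp_rot: [[0.098, 0.995, 0.003], [0.995, -0.098, -0.001], [-0.001, 0.003, -1.0]]
force: [-0.2, 0.7, -1.0]
opening: 0.768
grasp_force: 0.0
```

Request:
move_arm(
  increments=[
    {"xyz": [0,0,-30],"roll": 0,"grip": 80},
    {"xyz": [0,0,-40],"roll": 0,"grip": 80},
    {"xyz": [0,0,-40],"roll": 0,"grip": 80},
    {"xyz": [0,0,-20],"roll": 0,"grip": 80},
    {"xyz": [0,0,0],"roll": 0,"grip": 80},
  ],
)

```text
time_s: 20.13
position: [0.5952, -0.0369, 0.1668]
tcp_rot: [[0.098, 0.995, 0.013], [0.995, -0.098, -0.003], [-0.002, 0.013, -1.0]]
force: [0.0, -0.9, 0.4]
opening: 0.8
grasp_force: 0.0
```

```bash
cat >> fit.py <<'E'
O=np.array([.6138,-.0644]); EX=np.array([.9956,-.094]); EY=np.array([.094,.9956])
def fen(p): p=np.asarray(p)[...,:2]-O; return np.stack([p@EX,p@EY],-1)
def wor(x,y): return O+x*EX+y*EY
def lids(cam,s,im,d):
    "lid tops: (z, centre, radius, rgb) by components in the image"
    P=cloud(cam,d,s); z=np.nan_to_num(P[...,2]); c=im.astype(int)
    red=(c[...,0]>1.8*c[...,1])&(c[...,0]>1.8*c[...,2])&(c[...,0]>50); blu=(c[...,2]>1.6*c[...,0])&(c[...,2]>50)
    out=[]
    for n,mk in (('red',red),('blue',blu)):
        k,lab=cv2.connectedComponents((mk&(z>.054)&(z<.078)).astype(np.uint8))
        for i in range(1,k):
            q=P[lab==i]; q=q[np.isfinite(q).all(1)]
            if len(q)<60: continue
            zt=np.percentile(q[:,2],90); q=q[q[:,2]>zt-.006]
            (cx,cy),r=cv2.minEnclosingCircle(q[:,:2].astype(np.float32)); out.append((n,len(q),round(float(zt),4),round(cx,4),round(cy,4),round(r,4),fen([cx,cy]).round(4)))
    return out
E
python3 - <<'E'
from fit import *
s,im,d=snap('wrist'); print(s['position'],s['force'])
for o in lids('wrist',s,im,d): print(o)
s,im,d=snap('top'); print('top')
for o in lids('top',s,im,d): print(o)
E
```

```text
[ 0.59515035 -0.03691654  0.1668018 ] [ 0.02202881 -0.89088783  0.35297862]
('red', 2233, 0.0623, 0.5905, -0.0347, 0.0263, array([-0.026 ,  0.0274]))
('blue', 3130, 0.0703, 0.4263, 0.0319, 0.0282, array([-0.1957,  0.0783]))
top
('red', 190, 0.0648, 0.4227, 0.2963, 0.0249, array([-0.2242,  0.3412]))
('blue', 142, 0.0726, 0.4233, 0.0322, 0.0252, array([-0.1988,  0.0783]))
```

Request:
move_arm(
  increments=[
    {"xyz": [-39.2,-13.8,0],"roll": 0,"grip": 60},
    {"xyz": [-39.2,-13.8,0],"roll": 0,"grip": 60},
    {"xyz": [-39.2,-13.8,0],"roll": 0,"grip": 60},
    {"xyz": [-39.2,-13.8,0],"roll": 0,"grip": 60},
    {"xyz": [-39.2,-13.8,0],"roll": 0,"grip": 60},
  ],
)

```text
time_s: 20.65
position: [0.5008, -0.2247, 0.1587]
tcp_rot: [[0.097, 0.995, -0.003], [0.995, -0.097, 0.002], [0.002, -0.003, -1.0]]
force: [0.0, 0.0, 0.5]
opening: 0.611
grasp_force: 0.0
```

Request:
move_arm(
  increments=[
    {"xyz": [-39.2,-13.8,0],"roll": 0,"grip": 60},
    {"xyz": [-39.2,-13.8,0],"roll": 0,"grip": 60},
    {"xyz": [-39.2,-13.8,0],"roll": 0,"grip": 60},
    {"xyz": [0,0,0],"roll": -0.115,"grip": 60},
    {"xyz": [0,0,0],"roll": -0.115,"grip": 60},
  ],
)

```text
time_s: 21.07
position: [0.4479, -0.3393, 0.1586]
tcp_rot: [[-0.132, 0.991, -0.002], [0.991, 0.132, 0.002], [0.002, -0.002, -1.0]]
force: [0.3, 0.2, 0.3]
opening: 0.599
grasp_force: 0.0
```

Request:
move_arm(
  increments=[
    {"xyz": [0,0,0],"roll": 0,"grip": 60},
    {"xyz": [0,0,0],"roll": 0,"grip": 60},
    {"xyz": [0,0,0],"roll": 0,"grip": 60},
    {"xyz": [0,0,0],"roll": 0,"grip": 60},
  ],
)

```text
time_s: 21.4
position: [0.4501, -0.3362, 0.1601]
tcp_rot: [[-0.131, 0.991, -0.001], [0.991, 0.131, 0.001], [0.001, -0.001, -1.0]]
force: [0.3, 0.1, 0.7]
opening: 0.599
grasp_force: 0.0
```

```bash
cat >> fit.py <<'E'
def ggrip(s,im,d,c):
    P=pts(cloud('wrist',d,s)); q=P[(np.hypot(P[:,0]-c[0],P[:,1]-c[1])<.03)&(abs(P[:,2]-.074)<.005)]; return cv2.minAreaRect(q[:,:2].astype(np.float32)),len(q)
def togo(s,t):
    "tool-frame mm to reach world xy(z) t"
    R=np.array(s['tcp_rot']); p=np.array(s['position']); t=np.r_[t,p[2]] if len(t)==2 else np.array(t); return (R.T@(t-p)*1e3).round(1)
E
python3 - <<'E'
from fit import *
s,im,d=snap('wrist'); print(s['position'],s['tcp_rot'][:,1]); g=ggrip(s,im,d,(.454,-.338)); print(g, togo(s,g[0][0]))
E
```

```text
[ 0.45014633 -0.33619606  0.16010174] [ 9.91371631e-01  1.31079357e-01 -7.01433870e-04]
(((0.45462942123413086, -0.3393844664096832), (0.020829103887081146, 0.01473443116992712), 8.447647094726562), 389) [-3.7  4.  -0. ]
```

Request:
move_arm(
  increments=[
    {"xyz": [-3,3.9,0],"roll": 0,"grip": 60},
    {"xyz": [0,0,40],"roll": 0,"grip": 60},
    {"xyz": [0,0,40],"roll": 0,"grip": 60},
    {"xyz": [0,0,30],"roll": 0,"grip": 60},
    {"xyz": [0,0,13],"roll": 0,"grip": 60},
  ],
)

```text
time_s: 21.87
position: [0.4532, -0.3376, 0.0341]
tcp_rot: [[-0.132, 0.991, -0.004], [0.991, 0.132, 0.004], [0.005, -0.003, -1.0]]
force: [-0.4, 0.8, -0.5]
opening: 0.6
grasp_force: 0.0
```

Request:
move_arm(
  increments=[
    {"xyz": [0,0,0],"roll": 0,"grip": 60},
    {"xyz": [0,0,0],"roll": 0,"grip": 10},
    {"xyz": [0,0,0],"roll": 0,"grip": 10},
    {"xyz": [0,0,0],"roll": 0,"grip": 10},
    {"xyz": [0,0,0],"roll": 0,"grip": 10},
  ],
)

```text
time_s: 22.28
position: [0.4553, -0.3403, 0.0393]
tcp_rot: [[-0.132, 0.991, 0.002], [0.991, 0.132, -0.002], [-0.003, 0.002, -1.0]]
force: [-1.1, 0.1, 0.7]
opening: 0.38
grasp_force: 0.0
```

Request:
move_arm(
  increments=[
    {"xyz": [0,0,0],"roll": 0,"grip": 10},
    {"xyz": [0,0,0],"roll": 0,"grip": 10},
    {"xyz": [0,0,0],"roll": 0,"grip": 10},
    {"xyz": [0,0,0],"roll": 0,"grip": 10},
    {"xyz": [0,0,0],"roll": 0,"grip": 10},
  ],
)

```text
time_s: 22.7
position: [0.4547, -0.3399, 0.0388]
tcp_rot: [[-0.132, 0.991, 0.001], [0.991, 0.132, -0.001], [-0.001, 0.001, -1.0]]
force: [0.1, 0.8, 5.4]
opening: 0.25
grasp_force: 30.0
```

Request:
move_arm(
  increments=[
    {"xyz": [0,0,-30],"roll": 0,"grip": 10},
    {"xyz": [0,0,-40],"roll": 0,"grip": 10},
    {"xyz": [0,0,-40],"roll": 0,"grip": 10},
    {"xyz": [38.3,12.5,0],"roll": 0,"grip": 10},
    {"xyz": [38.3,12.5,0],"roll": 0,"grip": 10},
  ],
)

```text
time_s: 23.12
position: [0.4709, -0.263, 0.1504]
tcp_rot: [[-0.127, 0.992, 0.006], [0.992, 0.127, -0.005], [-0.006, 0.006, -1.0]]
force: [0.6, 1.4, -4.7]
opening: 0.249
grasp_force: 30.0
```

Request:
move_arm(
  increments=[
    {"xyz": [38.3,12.5,0],"roll": 0,"grip": 10},
    {"xyz": [38.3,12.5,0],"roll": 0,"grip": 10},
    {"xyz": [38.3,12.5,0],"roll": 0,"grip": 10},
    {"xyz": [38.3,12.5,0],"roll": 0,"grip": 10},
    {"xyz": [38.3,12.5,0],"roll": 0,"grip": 10},
  ],
)

```text
time_s: 23.53
position: [0.5049, -0.0601, 0.1471]
tcp_rot: [[-0.131, 0.991, -0.002], [0.991, 0.131, 0.001], [0.001, -0.002, -1.0]]
force: [0.2, -0.7, -3.5]
opening: 0.252
grasp_force: 30.0
```

Request:
move_arm(
  increments=[
    {"xyz": [38.3,12.5,0],"roll": 0,"grip": 10},
    {"xyz": [38.3,12.5,0],"roll": 0,"grip": 10},
    {"xyz": [0,0,0],"roll": 0.114,"grip": 10},
    {"xyz": [0,0,0],"roll": 0.114,"grip": 10},
    {"xyz": [0,0,0],"roll": 0,"grip": 10},
  ],
)

```text
time_s: 23.95
position: [0.5196, 0.0184, 0.147]
tcp_rot: [[0.095, 0.995, -0.002], [0.995, -0.095, 0.0], [0.0, -0.002, -1.0]]
force: [-0.7, -0.4, -4.0]
opening: 0.244
grasp_force: 30.0
```

Request:
move_arm(
  increments=[
    {"xyz": [0,0,0],"roll": 0,"grip": 10},
    {"xyz": [0,0,0],"roll": 0,"grip": 10},
    {"xyz": [0,0,0],"roll": 0,"grip": 10},
    {"xyz": [0,0,0],"roll": 0,"grip": 10},
  ],
)

```text
time_s: 24.28
position: [0.5203, 0.0164, 0.1476]
tcp_rot: [[0.096, 0.995, -0.0], [0.995, -0.096, 0.0], [0.0, -0.0, -1.0]]
force: [0.3, -0.4, -4.1]
opening: 0.248
grasp_force: 30.0
```

```bash
python3 - <<'E'
from fit import *
s=bot.read_state(); print(s['position'],s['tcp_rot'][:,1],s['opening'],fen(s['position']),togo(s,wor(-.1,.072)))
E
```

```text
[0.5203151  0.01640512 0.14762571] [ 9.95378339e-01 -9.60301014e-02 -4.27377995e-04] 0.24837689086536863 [-0.10066925  0.071662  ] [ 0.3  0.7 -0. ]
```

Request:
move_arm(
  increments=[
    {"xyz": [0,0,35],"roll": 0,"grip": 10},
    {"xyz": [0,0,35],"roll": 0,"grip": 10},
    {"xyz": [0,0,25],"roll": 0,"grip": 10},
    {"xyz": [0,0,10],"roll": 0,"grip": 10},
    {"xyz": [0,0,0],"roll": 0,"grip": 10},
  ],
)

```text
time_s: 24.7
position: [0.5193, 0.0168, 0.0408]
tcp_rot: [[0.096, 0.995, -0.004], [0.995, -0.096, 0.001], [0.0, -0.004, -1.0]]
force: [0.2, -0.0, -3.9]
opening: 0.249
grasp_force: 30.0
```

Request:
move_arm(
  increments=[
    {"xyz": [0,0,0],"roll": 0,"grip": 10},
    {"xyz": [0,0,0],"roll": 0,"grip": 10},
    {"xyz": [0,0,2],"roll": 0,"grip": 10},
    {"xyz": [0,0,2],"roll": 0,"grip": 10},
    {"xyz": [0,0,0],"roll": 0,"grip": 10},
  ],
)

```text
time_s: 25.12
position: [0.5209, 0.017, 0.0394]
tcp_rot: [[0.096, 0.995, 0.001], [0.995, -0.096, -0.0], [-0.0, 0.001, -1.0]]
force: [0.1, 0.7, -3.2]
opening: 0.252
grasp_force: 30.0
```

Request:
move_arm(
  increments=[
    {"xyz": [0,4,0.7],"roll": 0,"grip": 10},
    {"xyz": [0,5,0],"roll": 0,"grip": 10},
    {"xyz": [0,5,0],"roll": 0,"grip": 10},
    {"xyz": [0,3,0],"roll": 0,"grip": 10},
    {"xyz": [0,1,0],"roll": 0,"grip": 10},
  ],
)

```text
time_s: 25.53
position: [0.5382, 0.0154, 0.0388]
tcp_rot: [[0.096, 0.995, -0.002], [0.995, -0.096, 0.0], [-0.0, -0.002, -1.0]]
force: [-4.4, -0.1, 7.8]
opening: 0.248
grasp_force: 30.0
```

Request:
move_arm(
  increments=[
    {"xyz": [0,1,0],"roll": 0,"grip": 10},
    {"xyz": [0,0,0],"roll": 0,"grip": 10},
    {"xyz": [-2,0,0],"roll": 0,"grip": 10},
    {"xyz": [-1.5,0,0],"roll": 0,"grip": 10},
    {"xyz": [0,0,0],"roll": 0,"grip": 10},
  ],
)

```text
time_s: 25.95
position: [0.5383, 0.0132, 0.0388]
tcp_rot: [[0.096, 0.995, -0.002], [0.995, -0.096, 0.002], [0.002, -0.002, -1.0]]
force: [-3.6, 5.9, 7.6]
opening: 0.247
grasp_force: 30.0
```

```bash
python3 - <<'E'
from fit import *
s=bot.read_state(); print(s['position'],s['tcp_rot'][:,1],s['opening'],s['force'],fen(s['position']))
E
```

```text
[0.53827373 0.01321538 0.03884703] [ 0.99537006 -0.09609909 -0.00184674] 0.2470719494627097 [-3.62000736  5.91162414  7.61170667] [-0.0824898  0.0701744]
```

Request:
move_arm(
  increments=[
    {"xyz": [-1,0,0],"roll": 0,"grip": 10},
    {"xyz": [0,0,0],"roll": 0,"grip": 10},
    {"xyz": [0,0,0],"roll": 0,"grip": 10},
    {"xyz": [0,0,0],"roll": 0,"grip": 10},
  ],
)

```text
time_s: 26.28
position: [0.5382, 0.0125, 0.0389]
tcp_rot: [[0.096, 0.995, -0.002], [0.995, -0.096, 0.002], [0.002, -0.002, -1.0]]
force: [-4.4, 6.1, 8.6]
opening: 0.248
grasp_force: 30.0
```

```bash
python3 - <<'E'
from fit import *
s,im,d=snap('wrist','w6'); print(s['position'],s['force'],fen(s['position']))
P=pts(cloud('wrist',d,s)); F=fen(P)
q=(abs(P[:,2]-.024)<.003)&(F[:,0]<-.015)&(F[:,0]>-.045)&(F[:,1]>.05)&(F[:,1]<.1); print('gauge y range',np.percentile(F[q,1],[1,50,99]),q.sum())
q=(abs(P[:,2]-.014)<.003)&(F[:,0]<-.015)&(F[:,0]>-.06)&(F[:,1]>.05)&(F[:,1]<.1); print('seat y range',np.percentile(F[q,1],[1,50,99]),q.sum())
E
```

```text
[0.53823316 0.01248499 0.03887061] [-4.40573182  6.0885449   8.62075607] [-0.08246154  0.06944341]
gauge y range [0.07101617 0.07833178 0.08485886] 370
seat y range [0.06723965 0.07811509 0.08505216] 769
```

View pics/w6.png

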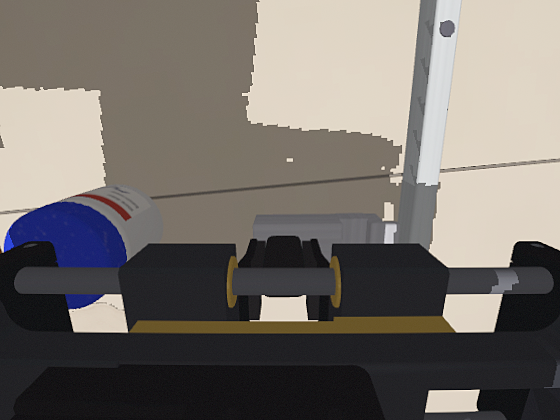

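Gauge tongue at the fence (390,230); its far edge is at y=85 mm, about 2 mm from contact, and the resistance is friction from pressing down. I'll ease upward and push on.

Request:
move_arm(
  increments=[
    {"xyz": [0,-0.5,-0.9],"roll": 0,"grip": 10},
    {"xyz": [0,0,0],"roll": 0,"grip": 10},
    {"xyz": [0,0,0],"roll": 0,"grip": 10},
  ],
)

```text
time_s: 26.58
position: [0.5381, 0.0111, 0.0388]
tcp_rot: [[0.096, 0.995, -0.001], [0.995, -0.096, 0.001], [0.001, -0.001, -1.0]]
force: [-2.4, 1.8, 0.9]
opening: 0.249
grasp_force: 30.0
```

Request:
move_arm(
  increments=[
    {"xyz": [-0.7,0,0],"roll": 0,"grip": 10},
    {"xyz": [0,0,0],"roll": 0,"grip": 10},
    {"xyz": [0,0,0],"roll": 0,"grip": 10},
  ],
)

```text
time_s: 26.83
position: [0.538, 0.0108, 0.0389]
tcp_rot: [[0.096, 0.995, -0.001], [0.995, -0.096, 0.001], [0.001, -0.001, -1.0]]
force: [-2.1, 5.1, -0.0]
opening: 0.25
grasp_force: 30.0
```

Request:
move_arm(
  increments=[
    {"xyz": [-0.7,0,0],"roll": 0,"grip": 10},
    {"xyz": [0,0,0],"roll": 0,"grip": 10},
    {"xyz": [0,0,0],"roll": 0,"grip": 10},
  ],
)

```text
time_s: 27.08
position: [0.538, 0.0106, 0.0389]
tcp_rot: [[0.096, 0.995, -0.001], [0.995, -0.096, 0.002], [0.002, -0.001, -1.0]]
force: [-2.0, 7.5, 1.6]
opening: 0.25
grasp_force: 30.1
```

```bash
python3 - <<'E'
from fit import *
s=bot.read_state(); print(s['position'],s['force'],fen(s['position']))
E
```

```text
[0.5379864  0.01055481 0.03889036] [-1.99014997  7.49266191  1.61204817] [-0.08252578  0.06749853]
```

Contact with jar 1 confirmed: force rises, and TCP y is 67.5 against 68 expected. Relax, release, go for the blue-lid white jar.

Request:
move_arm(
  increments=[
    {"xyz": [1.4,-0.5,0],"roll": 0,"grip": 10},
    {"xyz": [0,0,0],"roll": 0,"grip": 45},
    {"xyz": [0,0,0],"roll": 0,"grip": 45},
    {"xyz": [0,0,0],"roll": 0,"grip": 45},
    {"xyz": [0,0,0],"roll": 0,"grip": 45},
  ],
)

```text
time_s: 27.5
position: [0.5392, 0.0101, 0.0392]
tcp_rot: [[0.096, 0.995, 0.002], [0.995, -0.096, -0.001], [-0.0, 0.002, -1.0]]
force: [-0.0, -0.1, 0.0]
opening: 0.425
grasp_force: 0.0
```

Request:
move_arm(
  increments=[
    {"xyz": [0,0,-25],"roll": 0,"grip": 45},
    {"xyz": [0,0,-40],"roll": 0,"grip": 100},
    {"xyz": [0,0,-35],"roll": 0,"grip": 100},
    {"xyz": [3.5,-38,0],"roll": 0,"grip": 100},
    {"xyz": [3.5,-38,0],"roll": 0,"grip": 100},
  ],
)

```text
time_s: 27.92
position: [0.4674, 0.0237, 0.1417]
tcp_rot: [[0.097, 0.995, 0.011], [0.995, -0.097, -0.002], [-0.001, 0.012, -1.0]]
force: [-0.4, 1.4, -0.8]
opening: 0.664
grasp_force: 0.0
```

Request:
move_arm(
  increments=[
    {"xyz": [3.5,-38,0],"roll": 0,"grip": 100},
    {"xyz": [0,0,0],"roll": 0,"grip": 100},
    {"xyz": [0,0,0],"roll": 0,"grip": 100},
    {"xyz": [0,0,0],"roll": 0,"grip": 100},
    {"xyz": [0,0,0],"roll": 0,"grip": 100},
  ],
)

```text
time_s: 28.33
position: [0.4281, 0.0315, 0.1394]
tcp_rot: [[0.096, 0.995, 0.004], [0.995, -0.096, -0.001], [-0.0, 0.004, -1.0]]
force: [-0.6, -0.0, 0.0]
opening: 0.979
grasp_force: 0.0
```

```bash
cat >> fit.py <<'E'
def arc(s,im,d,c,r,col,h):
    "centre of a lid seen from the wrist, from its far (+y) arc"
    from scipy.optimize import least_squares
    P=cloud('wrist',d,s).reshape(-1,3); k=im.reshape(-1,3).astype(int)
    m=(k[:,0]>1.8*k[:,1]) if col=='red' else (k[:,2]>1.6*k[:,0])
    q=P[m&(k.max(1)>50)&(abs(P[:,2]-h)<.005)&(np.hypot(P[:,0]-c[0],P[:,1]-c[1])<.06)][:,:2]
    b=np.round(q[:,0]/.002); a=np.array([[q[b==i,0].mean(),q[b==i,1].max()] for i in np.unique(b) if (b==i).sum()>12])
    f=least_squares(lambda t:np.hypot(a[:,0]-t[0],a[:,1]-t[1])-r,c,loss='soft_l1',f_scale=.001); return f.x,abs(f.fun).mean(),len(a)
E
python3 - <<'E'
from fit import *
s,im,d=snap('wrist'); print(s['position'],s['opening'])
a=arc(s,im,d,(.4263,.0319),.0285,'blue',.07); print(a,togo(s,a[0]))
for o in lids('wrist',s,im,d): print(o)
E
```

```text
[0.42812554 0.03147041 0.13939064] 0.9789466845409986
(array([0.42555039, 0.03135442]), np.float64(0.0001338331120726576), 27) [-0.4 -2.6 -0. ]
('blue', 161, 0.0603, 0.4386, 0.1969, 0.013, array([-0.199 ,  0.2437]))
('blue', 3281, 0.0704, 0.4257, 0.0324, 0.0279, array([-0.1964,  0.0787]))
```

Request:
move_arm(
  increments=[
    {"xyz": [0,-2.5,25],"roll": 0,"grip": 100},
    {"xyz": [0,0,35],"roll": 0,"grip": 100},
    {"xyz": [0,0,30],"roll": 0,"grip": 100},
    {"xyz": [0,0,13],"roll": 0,"grip": 100},
    {"xyz": [0,0,0],"roll": 0,"grip": 100},
  ],
)

```text
time_s: 28.8
position: [0.4229, 0.0322, 0.0331]
tcp_rot: [[0.096, 0.995, -0.004], [0.995, -0.096, 0.001], [0.0, -0.004, -1.0]]
force: [0.6, -0.0, 0.4]
opening: 1.0
grasp_force: 0.0
```

Request:
move_arm(
  increments=[
    {"xyz": [0,0,0],"roll": 0,"grip": 45},
    {"xyz": [0,0,0],"roll": 0,"grip": 45},
    {"xyz": [0,0,0],"roll": 0,"grip": 45},
    {"xyz": [0,0,0],"roll": 0,"grip": 45},
    {"xyz": [0,0,0],"roll": 0,"grip": 45},
  ],
)

```text
time_s: 29.22
position: [0.4238, 0.0323, 0.0369]
tcp_rot: [[0.096, 0.995, 0.002], [0.995, -0.096, -0.0], [-0.0, 0.002, -1.0]]
force: [-0.2, 0.5, 0.7]
opening: 0.708
grasp_force: 0.0
```

Request:
move_arm(
  increments=[
    {"xyz": [0,0,0],"roll": 0,"grip": 45},
    {"xyz": [0,0,0],"roll": 0,"grip": 45},
    {"xyz": [0,0,-2],"roll": 0,"grip": 45},
    {"xyz": [0,0,-2],"roll": 0,"grip": 45},
    {"xyz": [0,0,0],"roll": 0,"grip": 45},
  ],
)

```text
time_s: 29.63
position: [0.423, 0.0325, 0.0402]
tcp_rot: [[0.096, 0.995, 0.0], [0.995, -0.096, 0.0], [0.0, 0.0, -1.0]]
force: [-0.6, -0.2, -0.9]
opening: 0.639
grasp_force: 30.0
```

```bash
python3 - <<'E'
from fit import *
s=bot.read_state(); print(s['position'],s['opening'],s['force'],togo(s,wor(-.041,.1185)),fen(s['position']))
E
```

```text
[0.42297028 0.0324782  0.04021701] 0.6391136250238544 [-0.55649859 -0.18972775 -0.85992625] [ 40.3 158.    0. ] [-0.19909662  0.07851394]
```

Request:
move_arm(
  increments=[
    {"xyz": [20,5,0],"roll": 0,"grip": 45},
    {"xyz": [20.3,20,0],"roll": 0,"grip": 45},
    {"xyz": [0,30,0],"roll": 0,"grip": 45},
    {"xyz": [0,33,0],"roll": 0,"grip": 45},
    {"xyz": [0,30,0],"roll": 0,"grip": 45},
  ],
)

```text
time_s: 30.05
position: [0.5456, 0.0617, 0.0399]
tcp_rot: [[0.095, 0.996, 0.0], [0.996, -0.095, -0.0], [-0.0, 0.0, -1.0]]
force: [0.5, -0.1, -1.3]
opening: 0.636
grasp_force: 30.0
```

Request:
move_arm(
  increments=[
    {"xyz": [0,25,0],"roll": 0,"grip": 45},
    {"xyz": [0,15,0],"roll": 0,"grip": 45},
    {"xyz": [0,0,0],"roll": 0,"grip": 45},
    {"xyz": [0,0,0],"roll": 0,"grip": 45},
    {"xyz": [0,0,0],"roll": 0,"grip": 45},
  ],
)

```text
time_s: 30.47
position: [0.5816, 0.0577, 0.0392]
tcp_rot: [[0.096, 0.995, -0.004], [0.995, -0.096, 0.0], [0.0, -0.004, -1.0]]
force: [0.1, -0.0, -1.3]
opening: 0.638
grasp_force: 30.0
```

Request:
move_arm(
  increments=[
    {"xyz": [0,0,3.5],"roll": 0,"grip": 45},
    {"xyz": [0,4,0],"roll": 0,"grip": 45},
    {"xyz": [0,4,0],"roll": 0,"grip": 45},
    {"xyz": [0,0,0],"roll": 0,"grip": 45},
    {"xyz": [0,0,0],"roll": 0,"grip": 45},
  ],
)

```text
time_s: 30.88
position: [0.5914, 0.0568, 0.0366]
tcp_rot: [[0.096, 0.995, -0.001], [0.995, -0.096, 0.0], [0.0, -0.001, -1.0]]
force: [-1.0, 0.7, 4.3]
opening: 0.641
grasp_force: 30.0
```

```bash
python3 - <<'E'
from fit import *
s=bot.read_state(); print(s['position'],s['opening'],s['force'],fen(s['position']))
E
```

```text
[0.59144961 0.05676627 0.0366389 ] 0.6408851067505092 [-1.03724672  0.71737648  4.3035226 ] [-0.03364168  0.1185322 ]
```

Request:
move_arm(
  increments=[
    {"xyz": [0,2.5,-0.5],"roll": 0,"grip": 45},
    {"xyz": [0,2.5,0],"roll": 0,"grip": 45},
    {"xyz": [0,1.2,0],"roll": 0,"grip": 45},
    {"xyz": [0,0,0],"roll": 0,"grip": 45},
    {"xyz": [0,0,0],"roll": 0,"grip": 45},
  ],
)

```text
time_s: 31.3
position: [0.5968, 0.0562, 0.0366]
tcp_rot: [[0.096, 0.995, -0.003], [0.995, -0.096, 0.0], [-0.0, -0.003, -1.0]]
force: [-4.8, -0.6, 3.6]
opening: 0.637
grasp_force: 30.0
```

Request:
move_arm(
  increments=[
    {"xyz": [-2,0,0],"roll": 0,"grip": 45},
    {"xyz": [-2,0,0],"roll": 0,"grip": 45},
    {"xyz": [-2,0,0],"roll": 0,"grip": 45},
    {"xyz": [0,0,0],"roll": 0,"grip": 45},
    {"xyz": [0,0,0],"roll": 0,"grip": 45},
  ],
)

```text
time_s: 31.72
position: [0.5962, 0.051, 0.0367]
tcp_rot: [[0.096, 0.995, -0.003], [0.995, -0.096, 0.002], [0.001, -0.003, -1.0]]
force: [-4.8, 2.5, 2.3]
opening: 0.641
grasp_force: 30.0
```

Request:
move_arm(
  increments=[
    {"xyz": [-1,0,0],"roll": 0,"grip": 45},
    {"xyz": [0,0,0],"roll": 0,"grip": 45},
    {"xyz": [0,0,0],"roll": 0,"grip": 45},
  ],
)

```text
time_s: 31.97
position: [0.5962, 0.0502, 0.0367]
tcp_rot: [[0.096, 0.995, -0.003], [0.995, -0.096, 0.002], [0.001, -0.003, -1.0]]
force: [-5.5, 4.3, 3.7]
opening: 0.638
grasp_force: 30.0
```

```bash
python3 - <<'E'
from fit import *
s=bot.read_state(); print(s['position'],s['opening'],s['force'],fen(s['position']))
E
```

```text
[0.59615152 0.05015669 0.03665564] 0.6383817939337016 [-5.49735716  4.2859984   3.74531467] [-0.02833916  0.11239368]
```

Request:
move_arm(
  increments=[
    {"xyz": [-0.5,-1,-0.4],"roll": 0,"grip": 45},
    {"xyz": [0,0,0],"roll": 0,"grip": 45},
    {"xyz": [0,0,0],"roll": 0,"grip": 45},
  ],
)

```text
time_s: 32.22
position: [0.596, 0.0489, 0.0369]
tcp_rot: [[0.096, 0.995, -0.001], [0.995, -0.096, 0.001], [0.0, -0.001, -1.0]]
force: [-3.6, 1.5, -0.5]
opening: 0.643
grasp_force: 30.0
```

Request:
move_arm(
  increments=[
    {"xyz": [-0.8,0,0],"roll": 0,"grip": 45},
    {"xyz": [0,0,0],"roll": 0,"grip": 45},
    {"xyz": [0,0,0],"roll": 0,"grip": 45},
  ],
)

```text
time_s: 32.47
position: [0.596, 0.0485, 0.037]
tcp_rot: [[0.096, 0.995, -0.001], [0.995, -0.096, 0.001], [0.001, -0.001, -1.0]]
force: [-2.5, 4.4, -1.6]
opening: 0.639
grasp_force: 30.0
```

```bash
python3 - <<'E'
from fit import *
s=bot.read_state(); print(s['position'],s['opening'],s['force'],fen(s['position']))
E
```

```text
[0.59595752 0.04846835 0.03696967] 0.6385708187643702 [-2.5199243   4.36984578 -1.56892478] [-0.0283736   0.11069454]
```

Request:
move_arm(
  increments=[
    {"xyz": [0.9,-0.6,0.6],"roll": 0,"grip": 45},
    {"xyz": [0,0,0],"roll": 0,"grip": 90},
    {"xyz": [0,0,0],"roll": 0,"grip": 90},
    {"xyz": [0,0,0],"roll": 0,"grip": 90},
    {"xyz": [0,0,0],"roll": 0,"grip": 90},
  ],
)

```text
time_s: 32.88
position: [0.5977, 0.0481, 0.0372]
tcp_rot: [[0.096, 0.995, 0.004], [0.995, -0.096, -0.001], [-0.0, 0.004, -1.0]]
force: [0.7, 0.0, 0.9]
opening: 0.847
grasp_force: 0.0
```

Request:
move_arm(
  increments=[
    {"xyz": [0,0,-25],"roll": 0,"grip": 90},
    {"xyz": [0,0,-40],"roll": 0,"grip": 60},
    {"xyz": [0,0,-40],"roll": 0,"grip": 60},
    {"xyz": [-20,-20,0],"roll": 0,"grip": 60},
    {"xyz": [-20,-30,0],"roll": 0,"grip": 60},
  ],
)

```text
time_s: 33.3
position: [0.5486, 0.0125, 0.1455]
tcp_rot: [[0.094, 0.995, 0.015], [0.996, -0.094, -0.003], [-0.002, 0.015, -1.0]]
force: [-0.8, -1.7, -0.6]
opening: 0.684
grasp_force: 0.0
```

Request:
move_arm(
  increments=[
    {"xyz": [-10,0,0],"roll": 0,"grip": 60},
    {"xyz": [0,0,0],"roll": 0,"grip": 60},
    {"xyz": [0,0,0],"roll": 0,"grip": 60},
    {"xyz": [0,0,0],"roll": 0,"grip": 60},
  ],
)

```text
time_s: 33.63
position: [0.5431, 0.0037, 0.142]
tcp_rot: [[0.096, 0.995, 0.002], [0.995, -0.096, -0.0], [0.0, 0.002, -1.0]]
force: [-0.3, 0.9, -0.3]
opening: 0.602
grasp_force: 0.0
```

```bash
python3 - <<'E'
from fit import *
s,im,d=snap('wrist','w7'); print(s['position'],s['opening'])
for o in lids('wrist',s,im,d): print(o)
g=ggrip(s,im,d,(.538,.011)); print(g,fen(g[0][0]),togo(s,g[0][0]),togo(s,(.538,.0108)))
s,im,d=snap('top','top2'); print('top')
for o in lids('top',s,im,d): print(o)
E
```

```text
[0.54309348 0.0037426  0.14198068] 0.6016307831251151
('red', 1368, 0.0623, 0.5905, -0.034, 0.026, array([-0.0261,  0.0281]))
('blue', 3683, 0.0707, 0.596, 0.0491, 0.0277, array([-0.0284,  0.1113]))
(((0.5386437773704529, 0.011832693591713905), (0.015164230018854141, 0.02150600589811802), 85.69613647460938), 467) [-0.08199141  0.06883258] [ 7.6 -5.2 -0. ] [ 6.5 -5.7 -0. ]
top
('red', 108, 0.0637, 0.4248, 0.2991, 0.024, array([-0.2224,  0.3441]))
```

View pics/w7.png

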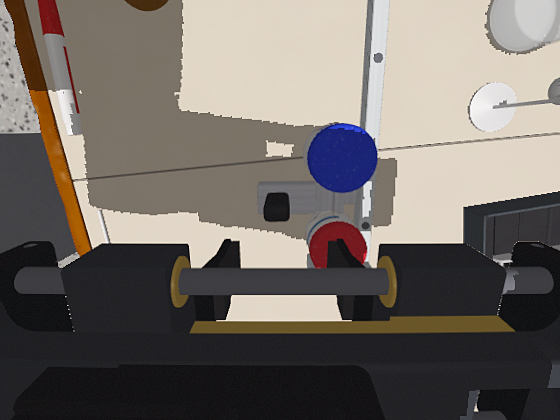

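Red jar (338,248), gauge (290,200) and blue jar (342,158) stand tight in a row against the fence, with fence y 27, 68 and 111 mm. Regrasping the gauge.

Request:
move_arm(
  increments=[
    {"xyz": [6.8,-5.4,20],"roll": 0,"grip": 60},
    {"xyz": [0,0,35],"roll": 0,"grip": 60},
    {"xyz": [0,0,30],"roll": 0,"grip": 50},
    {"xyz": [0,0,18],"roll": 0,"grip": 50},
    {"xyz": [0,0,0],"roll": 0,"grip": 50},
  ],
)

```text
time_s: 34.15
position: [0.5346, 0.0122, 0.0349]
tcp_rot: [[0.095, 0.995, -0.007], [0.995, -0.095, 0.001], [0.001, -0.007, -1.0]]
force: [-0.2, -0.6, -0.0]
opening: 0.515
grasp_force: 0.0
```

Request:
move_arm(
  increments=[
    {"xyz": [0,0,0],"roll": 0,"grip": 50},
    {"xyz": [0,0,0],"roll": 0,"grip": 10},
    {"xyz": [0,0,0],"roll": 0,"grip": 10},
    {"xyz": [0,0,0],"roll": 0,"grip": 10},
    {"xyz": [0,0,0],"roll": 0,"grip": 10},
  ],
)

```text
time_s: 34.57
position: [0.5376, 0.011, 0.04]
tcp_rot: [[0.096, 0.995, 0.002], [0.995, -0.096, -0.0], [-0.0, 0.003, -1.0]]
force: [0.1, 0.4, 1.1]
opening: 0.281
grasp_force: 0.0
```

Request:
move_arm(
  increments=[
    {"xyz": [0,0,0],"roll": 0,"grip": 10},
    {"xyz": [0,0,0],"roll": 0,"grip": 10},
    {"xyz": [0,0,0],"roll": 0,"grip": 10},
    {"xyz": [0,0,0],"roll": 0,"grip": 10},
  ],
)

```text
time_s: 34.9
position: [0.5377, 0.011, 0.0399]
tcp_rot: [[0.096, 0.995, 0.002], [0.995, -0.096, -0.0], [-0.0, 0.002, -1.0]]
force: [0.7, 0.5, 6.4]
opening: 0.248
grasp_force: 30.0
```

```bash
python3 - <<'E'
from fit import *
s=bot.read_state(); print(s['position'],s['opening'],s['force'],fen(s['position']),togo(s,wor(-.1,.161)))
E
```

```text
[0.53769866 0.01104441 0.03985787] 0.24813817928019202 [0.67311419 0.50443436 6.44473298] [-0.08285827  0.06795893] [ 93.  -17.3  -0.1]
```

Request:
move_arm(
  increments=[
    {"xyz": [0,-0.5,-8],"roll": 0,"grip": 10},
    {"xyz": [0,0,-17],"roll": 0,"grip": 10},
    {"xyz": [0,0,-35],"roll": 0,"grip": 10},
    {"xyz": [0,0,-35],"roll": 0,"grip": 10},
    {"xyz": [25,-17,0],"roll": 0,"grip": 10},
  ],
)

```text
time_s: 35.32
position: [0.5301, 0.0336, 0.1399]
tcp_rot: [[0.099, 0.995, 0.019], [0.995, -0.099, -0.005], [-0.003, 0.019, -1.0]]
force: [4.2, -0.1, -2.9]
opening: 0.252
grasp_force: 30.0
```

Request:
move_arm(
  increments=[
    {"xyz": [35,0,0],"roll": 0,"grip": 10},
    {"xyz": [33,0,0],"roll": 0,"grip": 10},
    {"xyz": [0,0,0],"roll": 0,"grip": 10},
    {"xyz": [0,0,0],"roll": 0,"grip": 10},
    {"xyz": [0,0,0],"roll": 0,"grip": 10},
  ],
)

```text
time_s: 35.73
position: [0.5272, 0.1053, 0.1334]
tcp_rot: [[0.095, 0.995, -0.002], [0.995, -0.095, -0.001], [-0.001, -0.002, -1.0]]
force: [0.2, -0.2, -3.4]
opening: 0.249
grasp_force: 30.0
```

Request:
move_arm(
  increments=[
    {"xyz": [0,0,35],"roll": 0,"grip": 10},
    {"xyz": [0,0,35],"roll": 0,"grip": 10},
    {"xyz": [0,0,15],"roll": 0,"grip": 10},
    {"xyz": [0,0,7],"roll": 0,"grip": 10},
    {"xyz": [0,0,0],"roll": 0,"grip": 10},
  ],
)

```text
time_s: 36.15
position: [0.5269, 0.1042, 0.0406]
tcp_rot: [[0.098, 0.995, -0.004], [0.995, -0.098, -0.0], [-0.0, -0.004, -1.0]]
force: [0.5, -0.1, -2.7]
opening: 0.255
grasp_force: 29.9
```

Request:
move_arm(
  increments=[
    {"xyz": [0,0,0],"roll": 0,"grip": 10},
    {"xyz": [0,0,0],"roll": 0,"grip": 10},
  ],
)

```text
time_s: 36.32
position: [0.5291, 0.1046, 0.0423]
tcp_rot: [[0.097, 0.995, 0.002], [0.995, -0.097, -0.0], [0.0, 0.002, -1.0]]
force: [0.2, -0.3, -3.8]
opening: 0.254
grasp_force: 29.9
```

```bash
python3 - <<'E'
from fit import *
s=bot.read_state(); print(s['position'],s['opening'],s['force'],fen(s['position']))
E
```

```text
[0.52911448 0.10460424 0.04231649] 0.25364963095435833 [ 0.15458006 -0.29950486 -3.79268936] [-0.1001993   0.16030018]
```

Request:
move_arm(
  increments=[
    {"xyz": [0,0,2],"roll": 0,"grip": 10},
    {"xyz": [0,5,0],"roll": 0,"grip": 10},
    {"xyz": [0,6,0],"roll": 0,"grip": 10},
    {"xyz": [0,5,0],"roll": 0,"grip": 10},
    {"xyz": [0,2,0],"roll": 0,"grip": 10},
  ],
)

```text
time_s: 36.73
position: [0.5469, 0.1036, 0.04]
tcp_rot: [[0.096, 0.995, -0.0], [0.995, -0.096, 0.0], [0.0, -0.0, -1.0]]
force: [-2.2, 0.7, -4.0]
opening: 0.252
grasp_force: 29.9
```

Request:
move_arm(
  increments=[
    {"xyz": [0,0.5,0],"roll": 0,"grip": 10},
    {"xyz": [0,0,0],"roll": 0,"grip": 10},
    {"xyz": [-2,0,0],"roll": 0,"grip": 10},
    {"xyz": [-2,0,0],"roll": 0,"grip": 10},
    {"xyz": [0,0,0],"roll": 0,"grip": 10},
  ],
)

```text
time_s: 37.15
position: [0.5463, 0.0992, 0.0398]
tcp_rot: [[0.096, 0.995, 0.0], [0.995, -0.096, -0.0], [-0.0, 0.0, -1.0]]
force: [-0.6, 0.1, -3.4]
opening: 0.252
grasp_force: 29.9
```

```bash
python3 - <<'E'
from fit import *
s=bot.read_state(); print(s['position'],s['opening'],s['force'],fen(s['position']))
E
```

```text
[0.54631097 0.0992404  0.03975854] 0.251757489390157 [-0.59005643  0.11256024 -3.40536018] [-0.08257428  0.15657641]
```

Request:
move_arm(
  increments=[
    {"xyz": [-1,0.4,0.6],"roll": 0,"grip": 10},
    {"xyz": [0,0,0],"roll": 0,"grip": 10},
    {"xyz": [-0.7,0,0],"roll": 0,"grip": 10},
    {"xyz": [0,0,0],"roll": 0,"grip": 10},
    {"xyz": [0,0,0],"roll": 0,"grip": 10},
  ],
)

```text
time_s: 37.57
position: [0.5464, 0.0981, 0.0394]
tcp_rot: [[0.096, 0.995, 0.0], [0.995, -0.096, 0.0], [0.0, 0.0, -1.0]]
force: [-0.3, 1.8, -0.1]
opening: 0.245
grasp_force: 29.9
```

Request:
move_arm(
  increments=[
    {"xyz": [-0.7,0,0],"roll": 0,"grip": 10},
    {"xyz": [0,0,0],"roll": 0,"grip": 10},
    {"xyz": [0,0,0],"roll": 0,"grip": 10},
  ],
)

```text
time_s: 37.82
position: [0.5463, 0.0974, 0.0393]
tcp_rot: [[0.096, 0.995, -0.0], [0.995, -0.096, 0.0], [0.0, -0.0, -1.0]]
force: [-1.4, 3.3, 0.8]
opening: 0.25
grasp_force: 29.9
```

```bash
python3 - <<'E'
from fit import *
s=bot.read_state(); print(s['position'],s['opening'],s['force'],fen(s['position']))
E
```

```text
[0.54633404 0.09741854 0.03934251] 0.2499194928974812 [-1.38408445  3.27716683  0.78095432] [-0.08238006  0.15476474]
```

Request:
move_arm(
  increments=[
    {"xyz": [0.6,0,0],"roll": 0,"grip": 45},
    {"xyz": [0,0,0],"roll": 0,"grip": 45},
    {"xyz": [0,0,0],"roll": 0,"grip": 45},
    {"xyz": [0,0,0],"roll": 0,"grip": 45},
    {"xyz": [0,0,-25],"roll": 0,"grip": 45},
  ],
)

```text
time_s: 38.23
position: [0.5436, 0.0975, 0.0609]
tcp_rot: [[0.096, 0.995, -0.008], [0.995, -0.096, -0.0], [-0.001, -0.008, -1.0]]
force: [0.2, -0.6, -0.1]
opening: 0.437
grasp_force: 0.0
```

Request:
move_arm(
  increments=[
    {"xyz": [0,0,-40],"roll": 0,"grip": 100},
    {"xyz": [0,0,-40],"roll": 0,"grip": 100},
    {"xyz": [-40,-40,0],"roll": 0,"grip": 100},
    {"xyz": [-30,-25,0],"roll": 0,"grip": 100},
    {"xyz": [0,0,0],"roll": 0,"grip": 100},
  ],
)

```text
time_s: 38.65
position: [0.4799, 0.0416, 0.1443]
tcp_rot: [[0.097, 0.995, -0.008], [0.995, -0.097, -0.001], [-0.002, -0.008, -1.0]]
force: [-0.6, 0.5, 0.1]
opening: 0.742
grasp_force: 0.0
```

Request:
move_arm(
  increments=[
    {"xyz": [0,0,0],"roll": 0,"grip": 100},
    {"xyz": [0,0,0],"roll": 0,"grip": 100},
    {"xyz": [0,0,0],"roll": 0,"grip": 100},
    {"xyz": [0,0,0],"roll": 0,"grip": 100},
  ],
)

```text
time_s: 38.98
position: [0.4877, 0.0442, 0.144]
tcp_rot: [[0.095, 0.995, 0.001], [0.995, -0.095, -0.0], [0.0, 0.001, -1.0]]
force: [0.0, 0.3, 0.2]
opening: 0.978
grasp_force: 0.0
```

```bash
python3 - <<'E'
from fit import *
s,im,d=snap('wrist','w8'); print(s['position'],s['opening'])
for o in lids('wrist',s,im,d): print(o)
g=ggrip(s,im,d,(.546,.098)); print(g,fen(g[0][0]))
s2,im2,d2=snap('top','top3')
for o in lids('top',s2,im2,d2): print('top',o)
E
```

```text
[0.48771152 0.04416638 0.14403191] 0.9782384150849626
('red', 169, 0.0621, 0.5971, -0.014, 0.013, array([-0.0213,  0.0486]))
('blue', 1807, 0.0625, 0.4406, 0.2149, 0.0257, array([-0.1987,  0.2617]))
('blue', 3241, 0.0706, 0.5963, 0.0494, 0.028, array([-0.0281,  0.1116]))
(((0.5472832918167114, 0.0973832905292511), (0.015562844462692738, 0.022468918934464455), 84.8087158203125), 553) [-0.08143166  0.15481887]
top ('red', 202, 0.0638, 0.5864, -0.0334, 0.0245, array([-0.0302,  0.0283]))
top ('red', 155, 0.0641, 0.4238, 0.2979, 0.0238, array([-0.2233,  0.3429]))
```

View pics/w8.png

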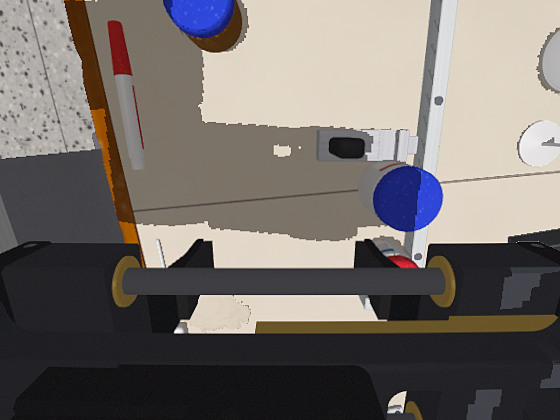

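Blue jar (408,197) is at y 111.6, the gauge (350,145) beside it at 154.8, and the brown jar at (200,20). The pen is clear on the left. Next is the brown jar.

Request:
move_arm(
  increments=[
    {"xyz": [33,-13,0],"roll": 0,"grip": 100},
    {"xyz": [33,-13,0],"roll": 0,"grip": 100},
    {"xyz": [33,-13,0],"roll": 0,"grip": 100},
    {"xyz": [33,-13,0],"roll": 0,"grip": 100},
    {"xyz": [33,-12,0],"roll": 0,"grip": 100},
  ],
)

```text
time_s: 39.5
position: [0.438, 0.216, 0.1439]
tcp_rot: [[0.096, 0.995, -0.0], [0.995, -0.096, -0.0], [-0.0, -0.0, -1.0]]
force: [0.3, -0.1, 0.8]
opening: 1.0
grasp_force: 0.0
```

Request:
move_arm(
  increments=[
    {"xyz": [0,0,0],"roll": 0,"grip": 100},
    {"xyz": [0,0,0],"roll": 0,"grip": 100},
    {"xyz": [0,0,0],"roll": 0,"grip": 100},
    {"xyz": [0,0,0],"roll": 0,"grip": 100},
  ],
)

```text
time_s: 39.83
position: [0.4392, 0.2135, 0.144]
tcp_rot: [[0.097, 0.995, 0.0], [0.995, -0.097, -0.0], [-0.0, 0.0, -1.0]]
force: [0.4, -0.4, -0.2]
opening: 0.999
grasp_force: 0.0
```

```bash
python3 - <<'E'
from fit import *
s,im,d=snap('wrist'); print(s['position'],s['tcp_rot'][:,1])
for o in lids('wrist',s,im,d): print(o)
a=arc(s,im,d,(.4395,.217),.0265,'blue',.062); print(a,togo(s,a[0]))
E
```

```text
[0.43918022 0.21347268 0.14400772] [ 9.95318687e-01 -9.66473280e-02  7.52247050e-05]
('red', 3295, 0.0626, 0.4251, 0.2961, 0.0261, array([-0.2218,  0.3412]))
('blue', 2669, 0.0623, 0.4406, 0.22, 0.0264, array([-0.1992,  0.2668]))
(array([0.44064383, 0.21960506]), np.float64(0.00018133817748311825), 26) [ 6.2  0.9 -0. ]
```

Request:
move_arm(
  increments=[
    {"xyz": [6.2,0.9,25],"roll": 0,"grip": 100},
    {"xyz": [0,0,35],"roll": 0,"grip": 100},
    {"xyz": [0,0,35],"roll": 0,"grip": 100},
    {"xyz": [0,0,16],"roll": 0,"grip": 100},
    {"xyz": [0,0,0],"roll": 0,"grip": 100},
  ],
)

```text
time_s: 40.3
position: [0.4384, 0.2184, 0.03]
tcp_rot: [[0.098, 0.995, -0.007], [0.995, -0.098, -0.002], [-0.002, -0.007, -1.0]]
force: [0.3, -0.4, -0.9]
opening: 1.001
grasp_force: 0.0
```

Request:
move_arm(
  increments=[
    {"xyz": [0,0,0],"roll": 0,"grip": 40},
    {"xyz": [0,0,0],"roll": 0,"grip": 40},
    {"xyz": [0,0,0],"roll": 0,"grip": 40},
    {"xyz": [0,0,0],"roll": 0,"grip": 40},
    {"xyz": [0,0,0],"roll": 0,"grip": 40},
  ],
)

```text
time_s: 40.72
position: [0.441, 0.2205, 0.0343]
tcp_rot: [[0.096, 0.995, 0.003], [0.995, -0.096, 0.001], [0.001, 0.002, -1.0]]
force: [0.9, 0.4, -0.2]
opening: 0.704
grasp_force: 0.0
```

Request:
move_arm(
  increments=[
    {"xyz": [0,0,0],"roll": 0,"grip": 40},
    {"xyz": [0,0,0],"roll": 0,"grip": 40},
    {"xyz": [0,0,0],"roll": 0,"grip": 40},
    {"xyz": [0,0,-2],"roll": 0,"grip": 40},
    {"xyz": [0,0,-2],"roll": 0,"grip": 40},
  ],
)

```text
time_s: 41.13
position: [0.4399, 0.2203, 0.0372]
tcp_rot: [[0.096, 0.995, -0.0], [0.995, -0.096, -0.0], [-0.0, -0.0, -1.0]]
force: [0.4, -0.5, -1.0]
opening: 0.59
grasp_force: 30.0
```

Request:
move_arm(
  increments=[
    {"xyz": [0,0,0],"roll": 0,"grip": 40},
    {"xyz": [0,0,0],"roll": 0,"grip": 40},
  ],
)

```text
time_s: 41.3
position: [0.44, 0.2203, 0.0371]
tcp_rot: [[0.096, 0.995, -0.0], [0.995, -0.096, -0.0], [-0.0, -0.0, -1.0]]
force: [0.7, -0.4, -1.9]
opening: 0.592
grasp_force: 30.0
```

```bash
python3 - <<'E'
from fit import *
s=bot.read_state(); print(s['position'],s['opening'],s['force'],togo(s,wor(-.04,.204)),fen(s['position']))
E
```

```text
[0.44004985 0.220322   0.03711254] 0.5921287841621758 [ 0.73155029 -0.41330497 -1.85729205] [-62.8 159.9  -0. ] [-0.19974951  0.26713671]
```

Request:
move_arm(
  increments=[
    {"xyz": [-6,12,0],"roll": 0,"grip": 40},
    {"xyz": [-10,28,0],"roll": 0,"grip": 40},
    {"xyz": [-12,30,0],"roll": 0,"grip": 40},
    {"xyz": [-12,30,0],"roll": 0,"grip": 40},
    {"xyz": [-12,30,0],"roll": 0,"grip": 40},
  ],
)

```text
time_s: 41.72
position: [0.5666, 0.1547, 0.037]
tcp_rot: [[0.096, 0.995, 0.0], [0.995, -0.096, -0.0], [-0.0, 0.0, -1.0]]
force: [0.7, 0.3, -1.5]
opening: 0.591
grasp_force: 30.0
```

Request:
move_arm(
  increments=[
    {"xyz": [-6.8,20,0],"roll": 0,"grip": 40},
    {"xyz": [-4,10,0],"roll": 0,"grip": 40},
    {"xyz": [0,0,0],"roll": 0,"grip": 40},
    {"xyz": [0,0,0],"roll": 0,"grip": 40},
    {"xyz": [0,0,0],"roll": 0,"grip": 40},
  ],
)

```text
time_s: 42.13
position: [0.5909, 0.1429, 0.0366]
tcp_rot: [[0.095, 0.995, -0.004], [0.995, -0.095, 0.0], [-0.0, -0.004, -1.0]]
force: [-1.1, 0.3, -1.5]
opening: 0.583
grasp_force: 30.0
```

Request:
move_arm(
  increments=[
    {"xyz": [0,0,3.5],"roll": 0,"grip": 40},
    {"xyz": [0,4,0],"roll": 0,"grip": 40},
    {"xyz": [0,4,0],"roll": 0,"grip": 40},
    {"xyz": [0,0,0],"roll": 0,"grip": 40},
    {"xyz": [0,0,0],"roll": 0,"grip": 40},
  ],
)

```text
time_s: 42.55
position: [0.6014, 0.1423, 0.0338]
tcp_rot: [[0.095, 0.995, 0.001], [0.995, -0.095, 0.0], [0.0, 0.001, -1.0]]
force: [0.1, 0.7, 2.3]
opening: 0.59
grasp_force: 30.0
```

```bash
python3 - <<'E'
from fit import *
s=bot.read_state(); print(s['position'],s['opening'],s['force'],fen(s['position']))
E
```

```text
[0.60136005 0.14225983 0.03384285] 0.5904525920257686 [0.10597369 0.67565185 2.33821049] [-0.03181124  0.20458117]
```

Request:
move_arm(
  increments=[
    {"xyz": [0,2.5,-0.3],"roll": 0,"grip": 40},
    {"xyz": [0,2.5,0],"roll": 0,"grip": 40},
    {"xyz": [0,1,0],"roll": 0,"grip": 40},
    {"xyz": [0,0,0],"roll": 0,"grip": 40},
    {"xyz": [0,0,0],"roll": 0,"grip": 40},
  ],
)

```text
time_s: 42.97
position: [0.6071, 0.1411, 0.0339]
tcp_rot: [[0.096, 0.995, -0.0], [0.995, -0.096, 0.0], [0.0, -0.0, -1.0]]
force: [-0.8, 0.5, 1.1]
opening: 0.592
grasp_force: 30.0
```

Request:
move_arm(
  increments=[
    {"xyz": [-2,-0.8,-0.3],"roll": 0,"grip": 40},
    {"xyz": [-2,0,0],"roll": 0,"grip": 40},
    {"xyz": [-2,0,0],"roll": 0,"grip": 40},
    {"xyz": [0,0,0],"roll": 0,"grip": 40},
    {"xyz": [0,0,0],"roll": 0,"grip": 40},
  ],
)

```text
time_s: 43.38
position: [0.6061, 0.1348, 0.0341]
tcp_rot: [[0.096, 0.995, 0.0], [0.995, -0.096, -0.0], [-0.0, 0.0, -1.0]]
force: [-0.3, -0.0, -1.6]
opening: 0.589
grasp_force: 30.0
```

```bash
python3 - <<'E'
from fit import *
s=bot.read_state(); print(s['position'],s['opening'],s['force'],fen(s['position']))
E
```

```text
[0.606078   0.13484955 0.03413423] 0.5891774801795617 [-0.25936073 -0.02319387 -1.55385429] [-0.02641748  0.19764698]
```

Request:
move_arm(
  increments=[
    {"xyz": [-0.7,0,0],"roll": 0,"grip": 40},
    {"xyz": [0,0,0],"roll": 0,"grip": 40},
    {"xyz": [0,0,0],"roll": 0,"grip": 40},
  ],
)

```text
time_s: 43.63
position: [0.6059, 0.1345, 0.0342]
tcp_rot: [[0.096, 0.995, 0.0], [0.995, -0.096, 0.0], [0.0, 0.0, -1.0]]
force: [0.1, -0.3, -0.9]
opening: 0.594
grasp_force: 30.0
```

Request:
move_arm(
  increments=[
    {"xyz": [-0.7,0,0],"roll": 0,"grip": 40},
    {"xyz": [0,0,0],"roll": 0,"grip": 40},
    {"xyz": [0,0,0],"roll": 0,"grip": 40},
  ],
)

```text
time_s: 43.88
position: [0.6058, 0.1338, 0.0343]
tcp_rot: [[0.096, 0.995, 0.0], [0.995, -0.096, 0.0], [0.0, 0.0, -1.0]]
force: [-0.7, 0.1, -0.5]
opening: 0.588
grasp_force: 30.0
```

```bash
python3 - <<'E'
from fit import *
s=bot.read_state(); print(s['position'],s['opening'],s['force'],fen(s['position']))
E
```

```text
[0.60582162 0.13383852 0.03425327] 0.5875305788661929 [-0.67199311  0.08701713 -0.52329667] [-0.02657769  0.1966163 ]
```

Request:
move_arm(
  increments=[
    {"xyz": [-0.7,0,0],"roll": 0,"grip": 40},
    {"xyz": [0,0,0],"roll": 0,"grip": 40},
    {"xyz": [0,0,0],"roll": 0,"grip": 40},
  ],
)

```text
time_s: 44.13
position: [0.6058, 0.1333, 0.0343]
tcp_rot: [[0.096, 0.995, 0.0], [0.995, -0.096, 0.0], [0.0, 0.0, -1.0]]
force: [0.2, 0.9, -0.3]
opening: 0.591
grasp_force: 30.0
```

Request:
move_arm(
  increments=[
    {"xyz": [-0.7,0,0],"roll": 0,"grip": 40},
    {"xyz": [0,0,0],"roll": 0,"grip": 40},
    {"xyz": [0,0,0],"roll": 0,"grip": 40},
  ],
)

```text
time_s: 44.38
position: [0.6059, 0.1326, 0.0343]
tcp_rot: [[0.096, 0.995, 0.0], [0.995, -0.096, 0.0], [0.0, 0.0, -1.0]]
force: [0.9, 0.8, -0.8]
opening: 0.591
grasp_force: 30.0
```

```bash
python3 - <<'E'
from fit import *
s,im,d=snap('wrist'); print(s['position'],s['opening'],s['force'],fen(s['position']))
a=arc(s,im,d,s['position'][:2],.0265,'blue',.062); print(a,fen(a[0]))
E
```

```text
[0.60586792 0.13257724 0.03433773] 0.591291649081995 [ 0.88961477  0.79383877 -0.80257787] [-0.02641304  0.19536493]
(array([0.60641039, 0.13178178]), np.float64(0.00017544952977576565), 26) [-0.02579818  0.19462395]
```

Request:
move_arm(
  increments=[
    {"xyz": [0.5,0,0.8],"roll": 0,"grip": 90},
    {"xyz": [0,0,0],"roll": 0,"grip": 90},
    {"xyz": [0,0,0],"roll": 0,"grip": 90},
    {"xyz": [0,0,0],"roll": 0,"grip": 90},
    {"xyz": [0,0,-10],"roll": 0,"grip": 90},
  ],
)

```text
time_s: 44.85
position: [0.6042, 0.1326, 0.0421]
tcp_rot: [[0.096, 0.995, -0.004], [0.995, -0.096, -0.0], [-0.001, -0.004, -1.0]]
force: [-0.8, -0.6, -0.0]
opening: 0.855
grasp_force: 0.0
```

Request:
move_arm(
  increments=[
    {"xyz": [0,0,-30],"roll": 0,"grip": 60},
    {"xyz": [0,0,-40],"roll": 0,"grip": 60},
    {"xyz": [-38,-15,-40],"roll": 0,"grip": 60},
    {"xyz": [-38,-15,-30],"roll": 0,"grip": 60},
    {"xyz": [-32,-15,-10],"roll": 0,"grip": 60},
  ],
)

```text
time_s: 45.27
position: [0.5614, 0.0454, 0.182]
tcp_rot: [[0.094, 0.996, 0.009], [0.996, -0.094, -0.001], [-0.0, 0.009, -1.0]]
force: [1.1, -0.6, -0.7]
opening: 0.633
grasp_force: 0.0
```

Request:
move_arm(
  increments=[
    {"xyz": [0,0,0],"roll": 0,"grip": 60},
    {"xyz": [0,0,0],"roll": 0,"grip": 60},
    {"xyz": [0,0,0],"roll": 0,"grip": 60},
    {"xyz": [0,0,0],"roll": 0,"grip": 60},
  ],
)

```text
time_s: 45.6
position: [0.5591, 0.0468, 0.1769]
tcp_rot: [[0.095, 0.995, -0.0], [0.995, -0.095, 0.0], [0.0, -0.0, -1.0]]
force: [1.1, -0.6, 0.3]
opening: 0.602
grasp_force: 0.0
```

```bash
python3 - <<'E'
from fit import *
s,im,d=snap('wrist','w9'); print(s['position'],s['opening'])
for o in lids('wrist',s,im,d): print(o)
g=ggrip(s,im,d,(.546,.098)); print(g,fen(g[0][0]),togo(s,g[0][0]))
E
```

```text
[0.55912662 0.04679428 0.17690281] 0.6018687353288414
('red', 343, 0.062, 0.5835, -0.0155, 0.0168, array([-0.0347,  0.0458]))
('red', 75, 0.0621, 0.5881, -0.0554, 0.0136, array([-0.0264,  0.0065]))
('blue', 2614, 0.0626, 0.6066, 0.1316, 0.0261, array([-0.0256,  0.1945]))
('blue', 2497, 0.0704, 0.5964, 0.0488, 0.0278, array([-0.0279,  0.111 ]))
(((0.5474211573600769, 0.0974896177649498), (0.015255937352776527, 0.020948821678757668), 83.88172912597656), 405) [-0.0813044   0.15493769] [ 49.4 -16.5   0. ]
```

View pics/w9.png

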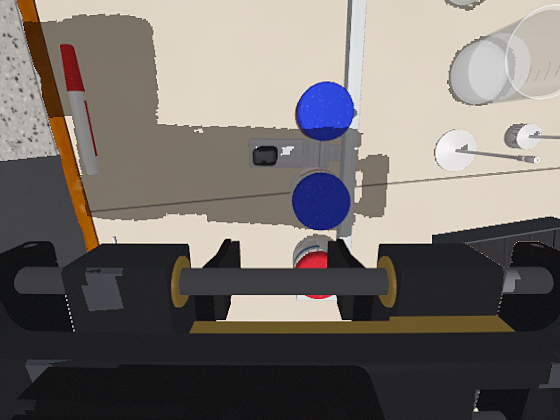

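Red, blue and brown jars are in line at (318,275), (321,200) and (325,110), with the gauge between blue and brown at (265,155). Now move the gauge to beside the brown jar.

Request:
move_arm(
  increments=[
    {"xyz": [25,-8,0],"roll": 0,"grip": 60},
    {"xyz": [24.3,-8.3,20],"roll": 0,"grip": 60},
    {"xyz": [0,0,40],"roll": 0,"grip": 60},
    {"xyz": [0,0,20],"roll": 0,"grip": 60},
    {"xyz": [0,0,0],"roll": 0,"grip": 60},
  ],
)

```text
time_s: 46.07
position: [0.5436, 0.0983, 0.0924]
tcp_rot: [[0.093, 0.996, -0.011], [0.996, -0.093, 0.0], [-0.001, -0.011, -1.0]]
force: [-0.2, 0.5, 0.3]
opening: 0.596
grasp_force: 0.0
```

Request:
move_arm(
  increments=[
    {"xyz": [0,0,0],"roll": 0,"grip": 60},
    {"xyz": [0,0,0],"roll": 0,"grip": 60},
    {"xyz": [0,0,0],"roll": 0,"grip": 60},
  ],
)

```text
time_s: 46.32
position: [0.549, 0.0968, 0.0986]
tcp_rot: [[0.096, 0.995, 0.003], [0.995, -0.096, -0.0], [0.0, 0.003, -1.0]]
force: [-0.2, 0.3, -0.5]
opening: 0.6
grasp_force: 0.0
```

```bash
python3 - <<'E'
from fit import *
s=bot.read_state(); print(s['position'],togo(s,(.5474,.0975,.0395)),fen(s['position']))
E
```

```text
[0.54897856 0.09677055 0.09860167] [ 0.6 -1.8 59.1] [-0.07968626  0.15436819]
```

Request:
move_arm(
  increments=[
    {"xyz": [0.5,-1.5,35],"roll": 0,"grip": 50},
    {"xyz": [0,0,19],"roll": 0,"grip": 50},
    {"xyz": [0,0,5],"roll": 0,"grip": 50},
    {"xyz": [0,0,0],"roll": 0,"grip": 10},
    {"xyz": [0,0,0],"roll": 0,"grip": 10},
  ],
)

```text
time_s: 46.73
position: [0.5471, 0.0972, 0.0394]
tcp_rot: [[0.096, 0.995, 0.002], [0.995, -0.096, -0.0], [0.0, 0.002, -1.0]]
force: [0.2, -0.1, -0.0]
opening: 0.422
grasp_force: 0.0
```

Request:
move_arm(
  increments=[
    {"xyz": [0,0,0],"roll": 0,"grip": 10},
    {"xyz": [0,0,0],"roll": 0,"grip": 10},
    {"xyz": [0,0,0],"roll": 0,"grip": 10},
    {"xyz": [0,0,0],"roll": 0,"grip": 10},
    {"xyz": [0,0,0],"roll": 0,"grip": 10},
  ],
)

```text
time_s: 47.15
position: [0.5465, 0.0973, 0.0396]
tcp_rot: [[0.096, 0.995, 0.002], [0.995, -0.096, -0.0], [0.0, 0.002, -1.0]]
force: [-2.4, -0.7, 7.1]
opening: 0.248
grasp_force: 30.0
```

```bash
python3 - <<'E'
from fit import *
s=bot.read_state(); print(s['position'],s['force'],s['opening'],togo(s,wor(-.1,.244)),fen(s['position']))
E
```

```text
[0.54647702 0.09732589 0.03964286] [-2.3789271  -0.66007598  7.05116228] 0.24752652921152485 [ 89.3 -18.   -0. ] [-0.082229    0.15468593]
```

Request:
move_arm(
  increments=[
    {"xyz": [0,-0.5,-8],"roll": 0,"grip": 10},
    {"xyz": [0,0,-17],"roll": 0,"grip": 10},
    {"xyz": [0,0,-35],"roll": 0,"grip": 10},
    {"xyz": [0,0,-35],"roll": 0,"grip": 10},
    {"xyz": [25,-17,0],"roll": 0,"grip": 10},
  ],
)

```text
time_s: 47.57
position: [0.5397, 0.1209, 0.1399]
tcp_rot: [[0.1, 0.995, 0.019], [0.995, -0.1, -0.002], [0.0, 0.019, -1.0]]
force: [3.0, 0.6, -2.3]
opening: 0.251
grasp_force: 30.0
```

Request:
move_arm(
  increments=[
    {"xyz": [33,0,0],"roll": 0,"grip": 10},
    {"xyz": [31,0,0],"roll": 0,"grip": 10},
    {"xyz": [0,0,0],"roll": 0,"grip": 10},
    {"xyz": [0,0,0],"roll": 0,"grip": 10},
    {"xyz": [0,0,0],"roll": 0,"grip": 10},
  ],
)

```text
time_s: 47.98
position: [0.5363, 0.1874, 0.133]
tcp_rot: [[0.095, 0.995, -0.001], [0.995, -0.095, -0.001], [-0.001, -0.001, -1.0]]
force: [-0.3, -0.1, -3.7]
opening: 0.251
grasp_force: 30.0
```

Request:
move_arm(
  increments=[
    {"xyz": [0,0,35],"roll": 0,"grip": 10},
    {"xyz": [0,0,35],"roll": 0,"grip": 10},
    {"xyz": [0,0,15],"roll": 0,"grip": 10},
    {"xyz": [0,0,8],"roll": 0,"grip": 10},
    {"xyz": [0,0,0],"roll": 0,"grip": 10},
  ],
)

```text
time_s: 48.4
position: [0.5358, 0.1862, 0.0395]
tcp_rot: [[0.097, 0.995, -0.004], [0.995, -0.097, -0.001], [-0.001, -0.004, -1.0]]
force: [0.9, -0.6, -2.7]
opening: 0.249
grasp_force: 30.0
```

Request:
move_arm(
  increments=[
    {"xyz": [0,0,0],"roll": 0,"grip": 10},
    {"xyz": [0,0,0],"roll": 0,"grip": 10},
    {"xyz": [0,0,0],"roll": 0,"grip": 10},
  ],
)

```text
time_s: 48.65
position: [0.5378, 0.1872, 0.0408]
tcp_rot: [[0.097, 0.995, 0.001], [0.995, -0.097, 0.0], [0.0, 0.001, -1.0]]
force: [-0.5, 0.3, -3.2]
opening: 0.249
grasp_force: 30.0
```

```bash
python3 - <<'E'
from fit import *
s=bot.read_state(); print(s['position'],s['opening'],s['force'],fen(s['position']))
E
```

```text
[0.53782082 0.18717029 0.04081382] 0.2486160172200453 [-0.50925763  0.25109571 -3.16768655] [-0.09929247  0.24332134]
```

Request:
move_arm(
  increments=[
    {"xyz": [0,0,1.2],"roll": 0,"grip": 10},
    {"xyz": [0,5,0],"roll": 0,"grip": 10},
    {"xyz": [0,6,0],"roll": 0,"grip": 10},
    {"xyz": [0,5,0],"roll": 0,"grip": 10},
    {"xyz": [0,1.5,0],"roll": 0,"grip": 10},
  ],
)

```text
time_s: 49.07
position: [0.555, 0.1859, 0.0391]
tcp_rot: [[0.096, 0.995, -0.001], [0.995, -0.096, 0.0], [-0.0, -0.001, -1.0]]
force: [-2.6, 1.4, -1.9]
opening: 0.249
grasp_force: 30.0
```

Request:
move_arm(
  increments=[
    {"xyz": [0,0.5,0.2],"roll": 0,"grip": 10},
    {"xyz": [0,0,0],"roll": 0,"grip": 10},
    {"xyz": [-2,0,0],"roll": 0,"grip": 10},
    {"xyz": [-2,0,0],"roll": 0,"grip": 10},
    {"xyz": [0,0,0],"roll": 0,"grip": 10},
  ],
)

```text
time_s: 49.48
position: [0.5546, 0.1815, 0.0388]
tcp_rot: [[0.096, 0.995, -0.0], [0.995, -0.096, -0.0], [-0.0, -0.0, -1.0]]
force: [0.2, 0.5, -3.5]
opening: 0.254
grasp_force: 30.0
```

```bash
python3 - <<'E'
from fit import *
s=bot.read_state(); print(s['position'],s['opening'],s['force'],fen(s['position']))
E
```

```text
[0.55455238 0.18152802 0.03881505] 0.2537462379028949 [ 0.24235234  0.47142736 -3.48381263] [-0.08210416  0.23927666]
```

Request:
move_arm(
  increments=[
    {"xyz": [0,0,0.8],"roll": 0,"grip": 10},
    {"xyz": [-0.8,0,0],"roll": 0,"grip": 10},
    {"xyz": [-0.7,0,0],"roll": 0,"grip": 10},
    {"xyz": [0,0,0],"roll": 0,"grip": 10},
    {"xyz": [0,0,0],"roll": 0,"grip": 10},
  ],
)

```text
time_s: 49.9
position: [0.5545, 0.1808, 0.0384]
tcp_rot: [[0.096, 0.995, 0.0], [0.995, -0.096, 0.001], [0.001, 0.0, -1.0]]
force: [-1.4, 2.8, 1.7]
opening: 0.25
grasp_force: 30.0
```

```bash
python3 - <<'E'
from fit import *
s=bot.read_state(); print(s['position'],s['opening'],s['force'],fen(s['position']))
E
```

```text
[0.55450897 0.18081939 0.03843335] 0.25025408262576776 [-1.44658127  2.81241972  1.69465141] [-0.08208078  0.23856706]
```

Request:
move_arm(
  increments=[
    {"xyz": [0.3,0,0],"roll": 0,"grip": 45},
    {"xyz": [0,0,0],"roll": 0,"grip": 45},
    {"xyz": [0,0,0],"roll": 0,"grip": 45},
    {"xyz": [0,0,0],"roll": 0,"grip": 45},
    {"xyz": [0,0,-25],"roll": 0,"grip": 45},
  ],
)

```text
time_s: 50.32
position: [0.5516, 0.1799, 0.0595]
tcp_rot: [[0.096, 0.995, -0.008], [0.995, -0.096, -0.001], [-0.002, -0.008, -1.0]]
force: [0.1, 0.2, 0.1]
opening: 0.438
grasp_force: 0.0
```

Request:
move_arm(
  increments=[
    {"xyz": [0,0,-40],"roll": 0,"grip": 100},
    {"xyz": [0,0,-40],"roll": 0,"grip": 100},
    {"xyz": [22,-35,0],"roll": 0,"grip": 100},
    {"xyz": [25,-35,0],"roll": 0,"grip": 100},
    {"xyz": [25,-35,0],"roll": 0,"grip": 100},
  ],
)

```text
time_s: 50.73
position: [0.4592, 0.2609, 0.1442]
tcp_rot: [[0.098, 0.995, 0.003], [0.995, -0.098, 0.001], [0.001, 0.003, -1.0]]
force: [0.2, 0.8, -0.1]
opening: 0.743
grasp_force: 0.0
```

Request:
move_arm(
  increments=[
    {"xyz": [25,-34,0],"roll": 0,"grip": 100},
    {"xyz": [0,0,0],"roll": 0,"grip": 100},
    {"xyz": [0,0,0],"roll": 0,"grip": 100},
    {"xyz": [0,0,0],"roll": 0,"grip": 100},
    {"xyz": [0,0,0],"roll": 0,"grip": 100},
  ],
)

```text
time_s: 51.15
position: [0.4295, 0.2881, 0.1432]
tcp_rot: [[0.097, 0.995, 0.002], [0.995, -0.097, 0.0], [0.0, 0.002, -1.0]]
force: [-0.0, 0.1, 0.8]
opening: 0.989
grasp_force: 0.0
```

```bash
python3 - <<'E'
from fit import *
s,im,d=snap('wrist','w10'); print(s['position'],s['opening'],fen(s['position']))
for o in lids('wrist',s,im,d): print(o)
a=arc(s,im,d,(.4251,.2961),.0265,'red',.062); print(a,togo(s,a[0]))
s2,im2,d2=snap('top','top4')
for o in lids('top',s2,im2,d2): print('top',o)
E
```

```text
[0.42946718 0.28806519 0.14323894] 0.988973067852708 [-0.21665348  0.33358706]
('red', 2693, 0.0623, 0.4252, 0.2966, 0.0263, array([-0.2217,  0.3417]))
(array([0.42521753, 0.29611027]), np.float64(0.00012978422001171122), 26) [ 7.6 -5.  -0. ]
top ('red', 197, 0.0641, 0.5868, -0.0332, 0.0245, array([-0.0299,  0.0285]))
top ('red', 205, 0.0638, 0.4227, 0.2971, 0.0245, array([-0.2242,  0.342 ]))
top ('blue', 209, 0.064, 0.6034, 0.1328, 0.0261, array([-0.0289,  0.1953]))
top ('blue', 234, 0.0726, 0.5935, 0.0489, 0.027, array([-0.0309,  0.1109]))
```

Request:
move_arm(
  increments=[
    {"xyz": [7.6,-5,25],"roll": 0,"grip": 100},
    {"xyz": [0,0,35],"roll": 0,"grip": 100},
    {"xyz": [0,0,35],"roll": 0,"grip": 100},
    {"xyz": [0,0,15],"roll": 0,"grip": 100},
    {"xyz": [0,0,0],"roll": 0,"grip": 100},
  ],
)

```text
time_s: 51.67
position: [0.4223, 0.2946, 0.0296]
tcp_rot: [[0.098, 0.995, -0.007], [0.995, -0.098, -0.003], [-0.004, -0.006, -1.0]]
force: [-0.0, -0.4, 0.4]
opening: 1.002
grasp_force: 0.0
```

Request:
move_arm(
  increments=[
    {"xyz": [0,0,0],"roll": 0,"grip": 40},
    {"xyz": [0,0,0],"roll": 0,"grip": 40},
    {"xyz": [0,0,0],"roll": 0,"grip": 40},
    {"xyz": [0,0,0],"roll": 0,"grip": 40},
    {"xyz": [0,0,0],"roll": 0,"grip": 40},
  ],
)

```text
time_s: 52.08
position: [0.4245, 0.2968, 0.0343]
tcp_rot: [[0.096, 0.995, 0.002], [0.995, -0.096, 0.001], [0.001, 0.002, -1.0]]
force: [-0.6, 0.4, -0.3]
opening: 0.709
grasp_force: 0.0
```

Request:
move_arm(
  increments=[
    {"xyz": [0,0,0],"roll": 0,"grip": 40},
    {"xyz": [0,0,0],"roll": 0,"grip": 40},
    {"xyz": [0,0,0],"roll": 0,"grip": 40},
    {"xyz": [0,0,-2],"roll": 0,"grip": 40},
    {"xyz": [0,0,-2],"roll": 0,"grip": 40},
  ],
)

```text
time_s: 52.5
position: [0.4233, 0.2964, 0.037]
tcp_rot: [[0.096, 0.995, -0.001], [0.995, -0.096, -0.0], [-0.0, -0.001, -1.0]]
force: [-0.3, -0.6, -1.1]
opening: 0.594
grasp_force: 30.0
```

Request:
move_arm(
  increments=[
    {"xyz": [0,0,0],"roll": 0,"grip": 40},
    {"xyz": [0,0,0],"roll": 0,"grip": 40},
  ],
)

```text
time_s: 52.67
position: [0.4235, 0.2965, 0.037]
tcp_rot: [[0.096, 0.995, -0.0], [0.995, -0.096, -0.0], [-0.0, -0.0, -1.0]]
force: [-0.4, -0.3, -0.8]
opening: 0.593
grasp_force: 30.0
```

```bash
python3 - <<'E'
from fit import *
s=bot.read_state(); print(s['position'],s['opening'],s['force'],togo(s,wor(-.04,.287)),fen(s['position']))
E
```

```text
[0.42347251 0.29648488 0.0369617 ] 0.5929716706104547 [-0.43975394 -0.30311138 -0.83645308] [-54.1 183.5  -0. ] [-0.22341322  0.34140621]
```

Request:
move_arm(
  increments=[
    {"xyz": [-6,15,0],"roll": 0,"grip": 40},
    {"xyz": [-10,32,0],"roll": 0,"grip": 40},
    {"xyz": [-10,34,0],"roll": 0,"grip": 40},
    {"xyz": [-10,34,0],"roll": 0,"grip": 40},
    {"xyz": [-9,34,0],"roll": 0,"grip": 40},
  ],
)

```text
time_s: 53.08
position: [0.5698, 0.2359, 0.0369]
tcp_rot: [[0.096, 0.995, 0.0], [0.995, -0.096, -0.0], [-0.0, 0.0, -1.0]]
force: [0.8, 0.7, -1.6]
opening: 0.592
grasp_force: 30.0
```

Request:
move_arm(
  increments=[
    {"xyz": [-6,22,0],"roll": 0,"grip": 40},
    {"xyz": [-3,12,0],"roll": 0,"grip": 40},
    {"xyz": [0,0,0],"roll": 0,"grip": 40},
    {"xyz": [0,0,0],"roll": 0,"grip": 40},
    {"xyz": [0,0,0],"roll": 0,"grip": 40},
  ],
)

```text
time_s: 53.5
position: [0.599, 0.225, 0.0364]
tcp_rot: [[0.096, 0.995, -0.003], [0.995, -0.096, -0.0], [-0.001, -0.003, -1.0]]
force: [-0.4, 0.2, -2.0]
opening: 0.594
grasp_force: 30.0
```

Request:
move_arm(
  increments=[
    {"xyz": [0,0,3.3],"roll": 0,"grip": 40},
    {"xyz": [0,4,0],"roll": 0,"grip": 40},
    {"xyz": [0,4,0],"roll": 0,"grip": 40},
    {"xyz": [0,0,0],"roll": 0,"grip": 40},
    {"xyz": [0,0,0],"roll": 0,"grip": 40},
  ],
)

```text
time_s: 53.92
position: [0.609, 0.2249, 0.0339]
tcp_rot: [[0.095, 0.995, 0.001], [0.995, -0.095, 0.0], [0.0, 0.001, -1.0]]
force: [0.1, -0.2, 0.8]
opening: 0.59
grasp_force: 30.0
```

```bash
python3 - <<'E'
from fit import *
s=bot.read_state(); print(s['position'],s['opening'],s['force'],fen(s['position']))
E
```

```text
[0.60897818 0.22487493 0.03385591] 0.5897571315435401 [ 0.10997758 -0.18923669  0.797877  ] [-0.03199245  0.28754887]
```

Request:
move_arm(
  increments=[
    {"xyz": [0,2.5,0],"roll": 0,"grip": 40},
    {"xyz": [0,2.5,0],"roll": 0,"grip": 40},
    {"xyz": [0,1,0],"roll": 0,"grip": 40},
    {"xyz": [0,0,0],"roll": 0,"grip": 40},
    {"xyz": [0,0,0],"roll": 0,"grip": 40},
  ],
)

```text
time_s: 54.33
position: [0.6148, 0.2239, 0.0338]
tcp_rot: [[0.096, 0.995, 0.0], [0.995, -0.096, 0.0], [0.0, 0.0, -1.0]]
force: [-0.7, 0.6, 2.1]
opening: 0.59
grasp_force: 30.0
```

Request:
move_arm(
  increments=[
    {"xyz": [-2,-0.6,-0.3],"roll": 0,"grip": 40},
    {"xyz": [-2,0,0],"roll": 0,"grip": 40},
    {"xyz": [-2,0,0],"roll": 0,"grip": 40},
    {"xyz": [0,0,0],"roll": 0,"grip": 40},
    {"xyz": [0,0,0],"roll": 0,"grip": 40},
  ],
)

```text
time_s: 54.75
position: [0.6133, 0.2176, 0.0339]
tcp_rot: [[0.096, 0.995, -0.0], [0.995, -0.096, -0.0], [-0.0, -0.0, -1.0]]
force: [-0.1, 0.1, -1.5]
opening: 0.592
grasp_force: 30.0
```

```bash
python3 - <<'E'
from fit import *
s,im,d=snap('wrist'); print(s['position'],s['opening'],s['force'],fen(s['position']))
a=arc(s,im,d,s['position'][:2],.0265,'red',.062); print(a,fen(a[0]))
E
```

```text
[0.61330585 0.21756119 0.03386319] 0.591539655588384 [-0.08118803  0.09482038 -1.51951047] [-0.02699633  0.28067411]
(array([0.61398823, 0.21720847]), np.float64(0.00014670449179171819), 25) [-0.02628379  0.28038709]
```

Request:
move_arm(
  increments=[
    {"xyz": [-0.7,0,0],"roll": 0,"grip": 40},
    {"xyz": [-0.7,0,0],"roll": 0,"grip": 40},
    {"xyz": [0,0,0],"roll": 0,"grip": 40},
    {"xyz": [0,0,0],"roll": 0,"grip": 40},
  ],
)

```text
time_s: 55.13
position: [0.6132, 0.2166, 0.034]
tcp_rot: [[0.096, 0.995, -0.0], [0.995, -0.096, 0.0], [-0.0, -0.0, -1.0]]
force: [-0.2, 0.7, -1.6]
opening: 0.593
grasp_force: 30.0
```

Request:
move_arm(
  increments=[
    {"xyz": [-0.5,0,0],"roll": 0,"grip": 40},
    {"xyz": [-0.5,0,0],"roll": 0,"grip": 40},
    {"xyz": [0,0,0],"roll": 0,"grip": 40},
    {"xyz": [0,0,0],"roll": 0,"grip": 40},
  ],
)

```text
time_s: 55.47
position: [0.6132, 0.2157, 0.0341]
tcp_rot: [[0.096, 0.995, 0.0], [0.995, -0.096, 0.0], [0.0, 0.0, -1.0]]
force: [0.3, 1.9, -1.5]
opening: 0.592
grasp_force: 30.0
```

```bash
python3 - <<'E'
from fit import *
s,im,d=snap('wrist'); print(s['position'],s['opening'],s['force'],fen(s['position']))
a=arc(s,im,d,s['position'][:2],.0265,'red',.062); print(a,fen(a[0]))
E
```

```text
[0.61321101 0.21571441 0.03408546] 0.5920218751499094 [ 0.26625821  1.94209812 -1.49450504] [-0.02691716  0.27882654]
(array([0.6137626 , 0.21526767]), np.float64(0.00016963711961969635), 25) [-0.026326    0.27843362]
```

Request:
move_arm(
  increments=[
    {"xyz": [0.4,0,0.8],"roll": 0,"grip": 90},
    {"xyz": [0,0,0],"roll": 0,"grip": 90},
    {"xyz": [0,0,0],"roll": 0,"grip": 90},
    {"xyz": [0,0,0],"roll": 0,"grip": 90},
    {"xyz": [0,0,-10],"roll": 0,"grip": 90},
  ],
)

```text
time_s: 55.93
position: [0.6117, 0.2155, 0.0419]
tcp_rot: [[0.096, 0.995, -0.004], [0.995, -0.096, -0.001], [-0.001, -0.004, -1.0]]
force: [0.4, -0.2, 0.1]
opening: 0.862
grasp_force: 0.0
```

Request:
move_arm(
  increments=[
    {"xyz": [0,0,-30],"roll": 0,"grip": 60},
    {"xyz": [0,0,-40],"roll": 0,"grip": 60},
    {"xyz": [-33,-17,-10],"roll": 0,"grip": 60},
    {"xyz": [-5,-19,0],"roll": 0,"grip": 60},
    {"xyz": [0,-17,0],"roll": 0,"grip": 60},
  ],
)

```text
time_s: 56.35
position: [0.557, 0.1816, 0.1257]
tcp_rot: [[0.098, 0.995, 0.003], [0.995, -0.098, -0.0], [0.0, 0.003, -1.0]]
force: [0.0, 0.1, -0.3]
opening: 0.633
grasp_force: 0.0
```

Request:
move_arm(
  increments=[
    {"xyz": [0,0,0],"roll": 0,"grip": 60},
    {"xyz": [0,0,0],"roll": 0,"grip": 60},
    {"xyz": [0,0,0],"roll": 0,"grip": 60},
    {"xyz": [0,0,0],"roll": 0,"grip": 60},
  ],
)

```text
time_s: 56.68
position: [0.5585, 0.1834, 0.1235]
tcp_rot: [[0.096, 0.995, 0.002], [0.995, -0.096, 0.0], [0.0, 0.002, -1.0]]
force: [0.2, -0.1, 0.3]
opening: 0.602
grasp_force: 0.0
```

```bash
python3 - <<'E'
from fit import *
s,im,d=snap('wrist','w11'); print(s['position'],s['opening'])
for o in lids('wrist',s,im,d): print(o)
g=ggrip(s,im,d,wor(-.082,.238)); print(g,fen(g[0][0]),togo(s,[*g[0][0],.0390]))
E
```

```text
[0.55845359 0.18341591 0.12353579] 0.6023327297960123
('red', 3362, 0.0626, 0.6135, 0.2156, 0.0258, array([-0.0266,  0.2788]))
('blue', 270, 0.0624, 0.6208, 0.1473, 0.0155, array([-0.013 ,  0.2114]))
('blue', 150, 0.0621, 0.5875, 0.147, 0.0098, array([-0.046,  0.208]))
(((0.5551506876945496, 0.18177279829978943), (0.015348978340625763, 0.021165382117033005), 84.65518188476562), 536) [-0.0815315  0.2395766] [-2.  -3.3 84.5]
```

Request:
move_arm(
  increments=[
    {"xyz": [-2.5,-3.5,25],"roll": 0,"grip": 50},
    {"xyz": [0,0,35],"roll": 0,"grip": 50},
    {"xyz": [0,0,18],"roll": 0,"grip": 50},
    {"xyz": [0,0,6],"roll": 0,"grip": 50},
    {"xyz": [0,0,0],"roll": 0,"grip": 50},
  ],
)

```text
time_s: 57.15
position: [0.5524, 0.1809, 0.0373]
tcp_rot: [[0.096, 0.995, -0.003], [0.995, -0.096, -0.0], [-0.001, -0.003, -1.0]]
force: [0.2, -0.9, -0.1]
opening: 0.502
grasp_force: 0.0
```

Request:
move_arm(
  increments=[
    {"xyz": [0,0,0],"roll": 0,"grip": 50},
    {"xyz": [0,0,0],"roll": 0,"grip": 10},
    {"xyz": [0,0,0],"roll": 0,"grip": 10},
    {"xyz": [0,0,0],"roll": 0,"grip": 10},
    {"xyz": [0,0,0],"roll": 0,"grip": 10},
  ],
)

```text
time_s: 57.57
position: [0.5537, 0.1812, 0.0403]
tcp_rot: [[0.096, 0.995, 0.002], [0.995, -0.096, 0.0], [0.0, 0.002, -1.0]]
force: [0.4, 0.1, 0.5]
opening: 0.28
grasp_force: 0.0
```

Request:
move_arm(
  increments=[
    {"xyz": [0,0,0],"roll": 0,"grip": 10},
    {"xyz": [0,0,0],"roll": 0,"grip": 10},
    {"xyz": [0,0,0],"roll": 0,"grip": 10},
    {"xyz": [0,0,0],"roll": 0,"grip": 10},
  ],
)

```text
time_s: 57.9
position: [0.554, 0.1812, 0.0402]
tcp_rot: [[0.096, 0.995, 0.002], [0.995, -0.096, 0.0], [0.0, 0.002, -1.0]]
force: [0.2, -0.3, 6.0]
opening: 0.254
grasp_force: 30.0
```

Request:
move_arm(
  increments=[
    {"xyz": [0,-0.5,-8],"roll": 0,"grip": 10},
    {"xyz": [0,0,-17],"roll": 0,"grip": 10},
    {"xyz": [0,0,-40],"roll": 0,"grip": 10},
    {"xyz": [0,0,-40],"roll": 0,"grip": 10},
    {"xyz": [0,-17,-25],"roll": 0,"grip": 10},
  ],
)

```text
time_s: 58.32
position: [0.5401, 0.1827, 0.1725]
tcp_rot: [[0.097, 0.995, 0.008], [0.995, -0.097, 0.001], [0.002, 0.008, -1.0]]
force: [1.7, 0.4, -3.2]
opening: 0.25
grasp_force: 30.0
```

```bash
python3 - <<'E'
from fit import *
s=bot.read_state(); print(s['position'],s['opening'],s['force'],fen(s['position']))
s,im,d=snap('wrist','w12')
for o in lids('wrist',s,im,d): print(o)
E
```

```text
[0.54005968 0.18265634 0.17250591] 0.24957333945527405 [ 1.73274376  0.44608014 -3.17474508] [-0.09663916  0.23903771]
('red', 2323, 0.0627, 0.6134, 0.2158, 0.026, array([-0.0267,  0.2789]))
```

Request:
move_arm(
  increments=[
    {"xyz": [-38,0,0],"roll": 0,"grip": 10},
    {"xyz": [-38,0,0],"roll": 0,"grip": 10},
    {"xyz": [-38,0,0],"roll": 0,"grip": 10},
    {"xyz": [-30,0,0],"roll": 0,"grip": 10},
    {"xyz": [0,0,0],"roll": 0,"grip": 10},
  ],
)

```text
time_s: 58.78
position: [0.52, 0.0347, 0.1683]
tcp_rot: [[0.1, 0.995, -0.004], [0.995, -0.1, -0.002], [-0.003, -0.004, -1.0]]
force: [1.1, 0.1, -3.9]
opening: 0.251
grasp_force: 30.0
```

Request:
move_arm(
  increments=[
    {"xyz": [0,0,0],"roll": 0,"grip": 10},
    {"xyz": [0,0,0],"roll": 0,"grip": 10},
    {"xyz": [0,0,0],"roll": 0,"grip": 10},
    {"xyz": [0,0,0],"roll": 0,"grip": 10},
  ],
)

```text
time_s: 59.12
position: [0.5214, 0.0406, 0.1689]
tcp_rot: [[0.094, 0.996, -0.001], [0.996, -0.094, 0.0], [0.0, -0.001, -1.0]]
force: [0.1, -0.8, -2.7]
opening: 0.246
grasp_force: 30.0
```

```bash
python3 - <<'E'
from fit import *
s,im,d=snap('wrist','w13'); print(s['position'],s['force'])
for o in lids('wrist',s,im,d): print(o)
E
```

```text
[0.52143764 0.04063874 0.16892272] [ 0.1327894  -0.79867993 -2.66118181]
('red', 1261, 0.0626, 0.6125, 0.2084, 0.0243, array([-0.0269,  0.2714]))
('blue', 2859, 0.0627, 0.6063, 0.1321, 0.0264, array([-0.0259,  0.195 ]))
('blue', 2345, 0.0706, 0.5963, 0.0484, 0.0275, array([-0.028 ,  0.1106]))
```

Request:
move_arm(
  increments=[
    {"xyz": [-38,0,0],"roll": 0,"grip": 10},
    {"xyz": [-38,0,0],"roll": 0,"grip": 10},
    {"xyz": [-38,0,0],"roll": 0,"grip": 10},
    {"xyz": [-30,0,0],"roll": 0,"grip": 10},
    {"xyz": [0,0,0],"roll": 0,"grip": 10},
  ],
)

```text
time_s: 59.58
position: [0.5093, -0.1089, 0.1696]
tcp_rot: [[0.099, 0.995, 0.003], [0.995, -0.099, -0.004], [-0.004, 0.003, -1.0]]
force: [1.0, 0.5, -4.4]
opening: 0.244
grasp_force: 30.0
```

Request:
move_arm(
  increments=[
    {"xyz": [0,0,0],"roll": 0,"grip": 10},
    {"xyz": [0,0,0],"roll": 0,"grip": 10},
    {"xyz": [0,0,0],"roll": 0,"grip": 10},
    {"xyz": [0,0,0],"roll": 0,"grip": 10},
  ],
)

```text
time_s: 59.92
position: [0.5079, -0.1023, 0.1692]
tcp_rot: [[0.094, 0.996, -0.0], [0.996, -0.094, 0.0], [0.0, -0.001, -1.0]]
force: [-0.6, -0.1, -3.8]
opening: 0.249
grasp_force: 30.0
```

```bash
python3 - <<'E'
from fit import *
s,im,d=snap('wrist','w14'); print(s['position'],s['force'],s['opening'])
for o in lids('wrist',s,im,d): print(o)
s,im,d=snap('top','top5')
for o in lids('top',s,im,d): print(o)
E
```

```text
[ 0.50792573 -0.10233859  0.16919476] [-0.58474236 -0.13674492 -3.75072046] 0.2485203556289249
('red', 2641, 0.0627, 0.5896, -0.035, 0.0262, array([-0.0269,  0.027 ]))
('blue', 3449, 0.0707, 0.5962, 0.0473, 0.0281, array([-0.0281,  0.1095]))
('red', 189, 0.0642, 0.6104, 0.2171, 0.0249, array([-0.0298,  0.28  ]))
('blue', 200, 0.0644, 0.6038, 0.1324, 0.0258, array([-0.0284,  0.195 ]))
('blue', 240, 0.0723, 0.5934, 0.0489, 0.027, array([-0.031 ,  0.1108]))
```

Row measured: centres at 27.0, ~110, 195 and 279 mm. The blue jar sits about 1 mm near the red one; I'll nudge it last. First I return the gauge.

Request:
move_arm(
  increments=[
    {"xyz": [-34.5,-4.4,0],"roll": 0,"grip": 10},
    {"xyz": [-34.5,-4.4,0],"roll": 0,"grip": 10},
    {"xyz": [-34.5,-4.4,0],"roll": 0,"grip": 10},
    {"xyz": [-34.5,-4.4,0],"roll": 0,"grip": 10},
    {"xyz": [-34.5,-4.4,0],"roll": 0,"grip": 10},
  ],
)

```text
time_s: 60.43
position: [0.4694, -0.2742, 0.1693]
tcp_rot: [[0.094, 0.996, 0.0], [0.996, -0.094, -0.0], [-0.0, 0.0, -1.0]]
force: [0.7, 0.0, -4.6]
opening: 0.248
grasp_force: 30.0
```

Request:
move_arm(
  increments=[
    {"xyz": [-34.5,-4.4,0],"roll": 0,"grip": 10},
    {"xyz": [-34.5,-4.4,0],"roll": 0,"grip": 10},
    {"xyz": [0,0,0],"roll": -0.113,"grip": 10},
    {"xyz": [0,0,0],"roll": -0.113,"grip": 10},
    {"xyz": [0,0,0],"roll": 0,"grip": 10},
  ],
)

```text
time_s: 60.85
position: [0.454, -0.3415, 0.169]
tcp_rot: [[-0.131, 0.991, -0.0], [0.991, 0.131, 0.001], [0.001, -0.0, -1.0]]
force: [0.3, 1.4, -3.8]
opening: 0.25
grasp_force: 30.0
```

Request:
move_arm(
  increments=[
    {"xyz": [0,0,0],"roll": 0,"grip": 10},
    {"xyz": [0,0,40],"roll": 0,"grip": 10},
    {"xyz": [0,0,40],"roll": 0,"grip": 10},
    {"xyz": [0,0,0],"roll": 0,"grip": 10},
    {"xyz": [0,0,0],"roll": 0,"grip": 10},
  ],
)

```text
time_s: 61.27
position: [0.4529, -0.3387, 0.087]
tcp_rot: [[-0.129, 0.992, -0.005], [0.992, 0.129, 0.006], [0.007, -0.004, -1.0]]
force: [0.3, -0.7, -2.8]
opening: 0.247
grasp_force: 30.0
```

Request:
move_arm(
  increments=[
    {"xyz": [0,0,0],"roll": 0,"grip": 10},
    {"xyz": [0,0,0],"roll": 0,"grip": 10},
  ],
)

```text
time_s: 61.43
position: [0.456, -0.3427, 0.0921]
tcp_rot: [[-0.13, 0.992, 0.004], [0.992, 0.13, -0.004], [-0.005, 0.003, -1.0]]
force: [0.2, -0.6, -2.9]
opening: 0.251
grasp_force: 30.0
```

```bash
python3 - <<'E'
from fit import *
s=bot.read_state(); print(s['position'],s['tcp_rot'][:,1],s['force'],togo(s,(.4545,-.34,.042)))
E
```

```text
[ 0.45600977 -0.34274732  0.09213829] [0.99155869 0.12961315 0.00343392] [ 0.19946733 -0.60099608 -2.89762634] [ 3.2 -1.3 50.1]
```

Request:
move_arm(
  increments=[
    {"xyz": [1,-0.5,30],"roll": 0,"grip": 10},
    {"xyz": [0,0,15],"roll": 0,"grip": 10},
    {"xyz": [0,0,0],"roll": 0,"grip": 10},
    {"xyz": [0,0,0],"roll": 0,"grip": 10},
    {"xyz": [0,0,0],"roll": 0,"grip": 10},
  ],
)

```text
time_s: 61.85
position: [0.455, -0.3418, 0.0467]
tcp_rot: [[-0.13, 0.992, 0.003], [0.992, 0.13, -0.004], [-0.004, 0.003, -1.0]]
force: [0.5, -0.1, -3.7]
opening: 0.25
grasp_force: 30.0
```

Request:
move_arm(
  increments=[
    {"xyz": [0,0,2],"roll": 0,"grip": 10},
    {"xyz": [0,0,0],"roll": 0,"grip": 10},
    {"xyz": [0,0,0],"roll": 0,"grip": 10},
    {"xyz": [0,0,0],"roll": 0,"grip": 10},
  ],
)

```text
time_s: 62.18
position: [0.4539, -0.3407, 0.0428]
tcp_rot: [[-0.13, 0.992, 0.001], [0.992, 0.13, -0.001], [-0.001, 0.001, -1.0]]
force: [-0.1, 0.3, -3.5]
opening: 0.251
grasp_force: 30.0
```

```bash
python3 - <<'E'
from fit import *
s=bot.read_state(); print(s['position'],s['tcp_rot'][:,1],s['force'],togo(s,(.4545,-.34,.0402)))
E
```

```text
[ 0.45385117 -0.34068538  0.04283442] [9.91565573e-01 1.29604706e-01 5.79108574e-04] [-0.08100846  0.30987564 -3.50742763] [0.6 0.7 2.6]
```

Request:
move_arm(
  increments=[
    {"xyz": [0.6,0,2.5],"roll": 0,"grip": 10},
    {"xyz": [0,10,0],"roll": 0,"grip": 10},
    {"xyz": [0,12,0],"roll": 0,"grip": 10},
    {"xyz": [0,12,0],"roll": 0,"grip": 10},
    {"xyz": [0,0,0],"roll": 0,"grip": 10},
  ],
)

```text
time_s: 62.6
position: [0.4907, -0.3361, 0.0405]
tcp_rot: [[-0.13, 0.991, 0.005], [0.991, 0.13, -0.003], [-0.003, 0.004, -1.0]]
force: [3.1, 2.3, 4.8]
opening: 0.251
grasp_force: 30.0
```

Request:
move_arm(
  increments=[
    {"xyz": [0,10,0],"roll": 0,"grip": 10},
    {"xyz": [0,12,0],"roll": 0,"grip": 10},
    {"xyz": [0,12,0],"roll": 0,"grip": 10},
    {"xyz": [0,0,0],"roll": 0,"grip": 10},
    {"xyz": [0,0,0],"roll": 0,"grip": 10},
  ],
)

```text
time_s: 63.02
position: [0.5234, -0.3314, 0.0405]
tcp_rot: [[-0.13, 0.992, 0.005], [0.992, 0.13, -0.002], [-0.003, 0.004, -1.0]]
force: [4.0, 1.4, 4.6]
opening: 0.248
grasp_force: 30.0
```

```bash
python3 - <<'E'
from fit import *
s=bot.read_state(); print(s['position'],s['tcp_rot'][:,1],s['force'],s['moment'],togo(s,(.5556,-.3255,.0402)))
E
```

```text
[ 0.52341725 -0.33143856  0.04047432] [0.9915081  0.12997184 0.00436101] [4.01872071 1.43142137 4.58065389] [ 0.11169612 -0.81080484  0.02301916] [ 1.7 32.7  0.4]
```

Sliding in smoothly. The rest of the way, to the stop.

Request:
move_arm(
  increments=[
    {"xyz": [0.4,10,-0.2],"roll": 0,"grip": 10},
    {"xyz": [0.4,10,0],"roll": 0,"grip": 10},
    {"xyz": [0,8,0],"roll": 0,"grip": 10},
    {"xyz": [0,3,0],"roll": 0,"grip": 10},
    {"xyz": [0,0,0],"roll": 0,"grip": 10},
  ],
)

```text
time_s: 63.43
position: [0.5508, -0.3263, 0.0404]
tcp_rot: [[-0.13, 0.991, -0.002], [0.991, 0.13, -0.0], [0.0, -0.002, -1.0]]
force: [-2.0, 0.7, 7.4]
opening: 0.249
grasp_force: 30.0
```

Request:
move_arm(
  increments=[
    {"xyz": [0,1.5,0],"roll": 0,"grip": 10},
    {"xyz": [0,0,0],"roll": 0,"grip": 10},
    {"xyz": [0,1,0],"roll": 0,"grip": 10},
    {"xyz": [0,0,0],"roll": 0,"grip": 10},
    {"xyz": [0,0,0],"roll": 0,"grip": 10},
  ],
)

```text
time_s: 63.85
position: [0.5519, -0.3261, 0.0405]
tcp_rot: [[-0.13, 0.992, -0.004], [0.992, 0.13, 0.0], [0.001, -0.003, -1.0]]
force: [-4.4, 0.6, 7.5]
opening: 0.249
grasp_force: 30.0
```

```bash
python3 - <<'E'
from fit import *
s=bot.read_state(); print(s['position'],s['tcp_rot'][:,1],s['force'],togo(s,(.5556,-.3255,.0402)))
E
```

```text
[ 0.55194799 -0.32610187  0.04045006] [ 0.99152013  0.12990645 -0.00348421] [-4.39591827  0.55815799  7.48186399] [0.1 3.7 0.2]
```

Request:
move_arm(
  increments=[
    {"xyz": [0,1,-0.8],"roll": 0,"grip": 10},
    {"xyz": [0,0,0],"roll": 0,"grip": 10},
    {"xyz": [0,1,0],"roll": 0,"grip": 10},
    {"xyz": [0,0,0],"roll": 0,"grip": 10},
    {"xyz": [0,0,0],"roll": 0,"grip": 10},
  ],
)

```text
time_s: 64.27
position: [0.5555, -0.3254, 0.0405]
tcp_rot: [[-0.13, 0.992, -0.001], [0.992, 0.13, 0.001], [0.001, -0.001, -1.0]]
force: [-4.1, 0.5, 2.3]
opening: 0.249
grasp_force: 30.0
```

Request:
move_arm(
  increments=[
    {"xyz": [0,1,0],"roll": 0,"grip": 10},
    {"xyz": [0,0,0],"roll": 0,"grip": 10},
    {"xyz": [0,0,0],"roll": 0,"grip": 10},
  ],
)

```text
time_s: 64.52
position: [0.5558, -0.3254, 0.0405]
tcp_rot: [[-0.13, 0.991, -0.003], [0.991, 0.13, 0.001], [0.001, -0.003, -1.0]]
force: [-5.4, -0.4, 4.2]
opening: 0.25
grasp_force: 30.0
```

```bash
python3 - <<'E'
from fit import *
s=bot.read_state(); print(s['position'],s['tcp_rot'][:,1],s['force'],togo(s,(.5556,-.3255,.0402)))
E
```

```text
[ 0.55575705 -0.3254099   0.04052486] [ 0.99146199  0.13036608 -0.0027937 ] [-5.42816109 -0.35270777  4.15579979] [-0.1 -0.2  0.3]
```

Request:
move_arm(
  increments=[
    {"xyz": [0,-0.8,0],"roll": 0,"grip": 50},
    {"xyz": [0,0,0],"roll": 0,"grip": 50},
    {"xyz": [0,0,0],"roll": 0,"grip": 50},
    {"xyz": [0,0,0],"roll": 0,"grip": 50},
    {"xyz": [0,0,-20],"roll": 0,"grip": 50},
  ],
)

```text
time_s: 64.93
position: [0.5544, -0.3236, 0.0572]
tcp_rot: [[-0.13, 0.992, -0.005], [0.992, 0.13, 0.005], [0.006, -0.005, -1.0]]
force: [-0.4, -0.8, -0.8]
opening: 0.477
grasp_force: 0.0
```

Request:
move_arm(
  increments=[
    {"xyz": [0,0,-40],"roll": 0,"grip": 60},
    {"xyz": [0,0,-40],"roll": 0,"grip": 60},
    {"xyz": [0,0,-40],"roll": 0,"grip": 60},
    {"xyz": [0,0,0],"roll": 0,"grip": 60},
    {"xyz": [0,0,0],"roll": 0,"grip": 60},
  ],
)

```text
time_s: 65.35
position: [0.5583, -0.3268, 0.1842]
tcp_rot: [[-0.13, 0.992, 0.006], [0.992, 0.13, -0.005], [-0.006, 0.006, -1.0]]
force: [-1.1, 0.2, -0.7]
opening: 0.593
grasp_force: 0.0
```

```bash
python3 - <<'E'
from fit import *
s,im,d=snap('wrist','w15'); print(s['position']); g=ggrip(s,im,d,(.5565,-.3258)); print(g)
s2,im2,d2=snap('top','top6'); P=pts(cloud('top',d2)); q=P[(abs(P[:,0]-.61)<.03)&(abs(P[:,1]+.39)<.04)&(P[:,2]>.05)&(P[:,2]<.16)]; print(len(q), q.mean(0) if len(q) else 0)
s3,im3,d3=snap('scene','sc3'); P=pts(cloud('scene',d3)); q=P[(abs(P[:,0]-.612)<.03)&(abs(P[:,1]+.395)<.04)&(P[:,2]>.12)&(P[:,2]<.16)]; print(len(q), q.mean(0),q.min(0),q.max(0)) if len(q) else 0
print(togo(s,(.6139,-.3996)))
E
```

```text
[ 0.5583277  -0.32679815  0.18420494]
(((0.5557623505592346, -0.32391494512557983), (0.02144341543316841, 0.01519140787422657), 7.402413368225098), 343)
0 0
107 [ 0.60810844 -0.38547362  0.13668461] [ 0.59926079 -0.39952034  0.12060979] [ 0.62543957 -0.36715388  0.14651892]
[-79.4  45.6   0.7]
```

Request:
move_arm(
  increments=[
    {"xyz": [-25,15,0],"roll": 0,"grip": 60},
    {"xyz": [-27,16,0],"roll": 0,"grip": 60},
    {"xyz": [-25.3,14.9,0],"roll": 0,"grip": 60},
    {"xyz": [0,0,0],"roll": 0,"grip": 60},
    {"xyz": [0,0,0],"roll": 0,"grip": 60},
  ],
)

```text
time_s: 65.92
position: [0.6112, -0.3966, 0.1774]
tcp_rot: [[-0.129, 0.992, -0.003], [0.992, 0.129, 0.003], [0.003, -0.003, -1.0]]
force: [0.4, 0.6, -0.4]
opening: 0.6
grasp_force: 0.0
```

Request:
move_arm(
  increments=[
    {"xyz": [0,0,0],"roll": 0,"grip": 60},
    {"xyz": [0,0,0],"roll": 0,"grip": 60},
    {"xyz": [0,0,0],"roll": 0,"grip": 60},
  ],
)

```text
time_s: 66.17
position: [0.611, -0.395, 0.1801]
tcp_rot: [[-0.13, 0.991, -0.002], [0.991, 0.13, 0.002], [0.002, -0.001, -1.0]]
force: [0.4, -0.6, 0.6]
opening: 0.603
grasp_force: 0.0
```

```bash
python3 - <<'E'
from fit import *
s=bot.read_state(); print(s['position'],s['tcp_rot'][:,1],togo(s,(.6139,-.3978,.124)))
E
```

```text
[ 0.61098542 -0.39499048  0.18012847] [ 0.99149338  0.13014945 -0.00141254] [-3.3  2.6 56.1]
```

Request:
move_arm(
  increments=[
    {"xyz": [-3,2.4,15],"roll": 0,"grip": 60},
    {"xyz": [0,0,20],"roll": 0,"grip": 60},
    {"xyz": [0,0,15],"roll": 0,"grip": 60},
    {"xyz": [0,0,5],"roll": 0,"grip": 60},
    {"xyz": [0,0,0],"roll": 0,"grip": 60},
  ],
)

```text
time_s: 66.58
position: [0.6133, -0.3976, 0.123]
tcp_rot: [[-0.13, 0.992, -0.004], [0.992, 0.13, 0.003], [0.004, -0.003, -1.0]]
force: [-0.6, -0.1, 0.5]
opening: 0.596
grasp_force: 0.0
```

Request:
move_arm(
  increments=[
    {"xyz": [0,0,0],"roll": 0,"grip": 60},
    {"xyz": [0,0,0],"roll": 0,"grip": 10},
    {"xyz": [0,0,0],"roll": 0,"grip": 10},
    {"xyz": [0,0,0],"roll": 0,"grip": 10},
    {"xyz": [0,0,0],"roll": 0,"grip": 10},
  ],
)

```text
time_s: 67.0
position: [0.6149, -0.3993, 0.1267]
tcp_rot: [[-0.13, 0.992, 0.001], [0.992, 0.13, -0.001], [-0.001, 0.001, -1.0]]
force: [0.0, -0.2, 0.4]
opening: 0.384
grasp_force: 0.0
```

Request:
move_arm(
  increments=[
    {"xyz": [0,0,0],"roll": 0,"grip": 10},
    {"xyz": [0,0,0],"roll": 0,"grip": 10},
    {"xyz": [0,0,0],"roll": 0,"grip": 10},
    {"xyz": [0,0,0],"roll": 0,"grip": 10},
  ],
)

```text
time_s: 67.33
position: [0.6142, -0.3992, 0.1263]
tcp_rot: [[-0.13, 0.992, -0.001], [0.992, 0.13, -0.0], [-0.0, -0.001, -1.0]]
force: [-2.7, 0.1, 3.1]
opening: 0.265
grasp_force: 30.0
```

Barrel gripped again. Lowering along the reversed arc.

Request:
move_arm(
  increments=[
    {"xyz": [11.6,0,-0.6],"roll": 0,"grip": 10},
    {"xyz": [11.7,0,0.6],"roll": 0,"grip": 10},
    {"xyz": [11.5,0,1.7],"roll": 0,"grip": 10},
    {"xyz": [11.3,0,2.9],"roll": 0,"grip": 10},
    {"xyz": [11,0,4],"roll": 0,"grip": 10},
  ],
)

```text
time_s: 67.75
position: [0.6064, -0.3419, 0.117]
tcp_rot: [[-0.13, 0.991, -0.001], [0.991, 0.13, -0.002], [-0.001, -0.001, -1.0]]
force: [-2.7, -4.9, -2.3]
opening: 0.271
grasp_force: 30.0
```

Request:
move_arm(
  increments=[
    {"xyz": [10.5,0,5.1],"roll": 0,"grip": 10},
    {"xyz": [10,0,6.1],"roll": 0,"grip": 10},
    {"xyz": [9.3,0,7],"roll": 0,"grip": 10},
    {"xyz": [8.5,0,7.9],"roll": 0,"grip": 10},
    {"xyz": [7.7,0,8.8],"roll": 0,"grip": 10},
  ],
)

```text
time_s: 68.17
position: [0.6003, -0.2959, 0.082]
tcp_rot: [[-0.131, 0.991, -0.001], [0.991, 0.131, -0.001], [-0.001, -0.001, -1.0]]
force: [-3.5, -5.4, 0.3]
opening: 0.274
grasp_force: 30.0
```

Request:
move_arm(
  increments=[
    {"xyz": [6.8,0,9.5],"roll": 0,"grip": 10},
    {"xyz": [5.8,0,10.1],"roll": 0,"grip": 10},
    {"xyz": [4.8,0,10.6],"roll": 0,"grip": 10},
    {"xyz": [3.7,0,11.1],"roll": 0,"grip": 10},
    {"xyz": [2.6,0,11.4],"roll": 0,"grip": 10},
  ],
)

```text
time_s: 68.58
position: [0.5972, -0.2719, 0.0296]
tcp_rot: [[-0.131, 0.991, -0.002], [0.991, 0.131, 0.0], [0.0, -0.002, -1.0]]
force: [-8.4, -2.0, 36.2]
opening: 0.272
grasp_force: 30.0
```

Request:
move_arm(
  increments=[
    {"xyz": [0,0,0],"roll": 0,"grip": 10},
    {"xyz": [0,0,0],"roll": 0,"grip": 10},
    {"xyz": [0,0,0],"roll": 0,"grip": 10},
  ],
)

```text
time_s: 68.83
position: [0.597, -0.2718, 0.0292]
tcp_rot: [[-0.13, 0.992, -0.002], [0.992, 0.13, 0.002], [0.002, -0.002, -1.0]]
force: [-4.4, -2.1, 2.3]
opening: 0.267
grasp_force: 30.0
```

Request:
move_arm(
  increments=[
    {"xyz": [0,0,0],"roll": 0,"grip": 50},
    {"xyz": [0,0,0],"roll": 0,"grip": 50},
    {"xyz": [0,0,0],"roll": 0,"grip": 50},
    {"xyz": [0,0,0],"roll": 0,"grip": 50},
    {"xyz": [0,0,-20],"roll": 0,"grip": 50},
  ],
)

```text
time_s: 69.25
position: [0.5961, -0.2713, 0.0461]
tcp_rot: [[-0.129, 0.992, -0.006], [0.992, 0.129, 0.005], [0.005, -0.005, -1.0]]
force: [0.0, -0.6, 0.3]
opening: 0.486
grasp_force: 0.0
```

Request:
move_arm(
  increments=[
    {"xyz": [0,0,-40],"roll": 0,"grip": 60},
    {"xyz": [0,0,-40],"roll": 0,"grip": 60},
    {"xyz": [0,0,-40],"roll": 0,"grip": 100},
    {"xyz": [-30,-20,-20],"roll": 0,"grip": 100},
    {"xyz": [0,0,0],"roll": 0,"grip": 100},
  ],
)

```text
time_s: 69.67
position: [0.5844, -0.312, 0.1965]
tcp_rot: [[-0.128, 0.992, 0.01], [0.992, 0.128, -0.012], [-0.013, 0.009, -1.0]]
force: [0.8, -1.1, 0.3]
opening: 0.742
grasp_force: 0.0
```

Request:
move_arm(
  increments=[
    {"xyz": [0,0,0],"roll": 0,"grip": 100},
    {"xyz": [0,0,0],"roll": 0,"grip": 100},
    {"xyz": [0,0,0],"roll": 0,"grip": 100},
  ],
)

```text
time_s: 69.92
position: [0.5815, -0.3042, 0.1878]
tcp_rot: [[-0.13, 0.992, -0.002], [0.992, 0.13, 0.003], [0.003, -0.002, -1.0]]
force: [-0.0, -0.5, 0.8]
opening: 0.958
grasp_force: 0.0
```

```bash
python3 - <<'E'
from fit import *
s,im,d=snap('wrist','w16'); print(s['position']); print(ggrip(s,im,d,(.5565,-.3258)))
P=pts(cloud('wrist',d,s))
q=P[(np.hypot(P[:,0]-.5973,P[:,1]+.2705)<.03)&(P[:,2]>.038)&(P[:,2]<.1)]; print('barrel',len(q),q.mean(0),q[:,2].max())
q=P[(abs(P[:,0]-.606)<.008)&(abs(P[:,1]+.325)<.015)]; print('bar z at gauge',np.median(q[:,2]))
for o in lids('wrist',s,im,d): print(o)
for c in ('top',):
    s2,im2,d2=snap(c,'top7')
    for o in lids(c,s2,im2,d2): print(o)
E
```

```text
[ 0.58151768 -0.30417111  0.18782361]
(((0.5561685562133789, -0.3244152069091797), (0.02123447135090828, 0.016370004042983055), 6.621448040008545), 327)
barrel 329 [ 0.59713506 -0.2698415   0.04714339] 0.05057625569232205
bar z at gauge 0.02625081854599276
('red', 190, 0.0646, 0.6111, 0.2167, 0.024, array([-0.0291,  0.2796]))
('red', 200, 0.0638, 0.5862, -0.0333, 0.0247, array([-0.0304,  0.0284]))
('blue', 201, 0.0641, 0.6042, 0.1321, 0.0258, array([-0.028 ,  0.1948]))
('blue', 234, 0.0724, 0.593, 0.0489, 0.0268, array([-0.0314,  0.1109]))
```

View pics/top7.png

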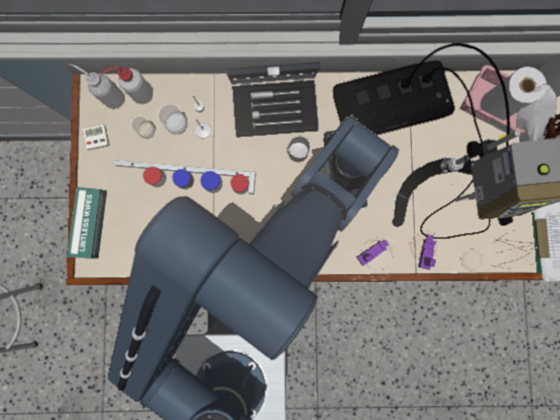

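All four jars are in line at the fence: (240,183), (211,181), (182,178), (152,175). The bar is down, the gauge is home, and the bystanders are in place. Now I measure the red–blue gap squarely from above.

Request:
move_arm(
  increments=[
    {"xyz": [35,1.5,-9],"roll": 0,"grip": 100},
    {"xyz": [35,1.5,-9],"roll": 0,"grip": 100},
    {"xyz": [35,1.5,-9],"roll": 0,"grip": 100},
    {"xyz": [35,1.5,-9],"roll": 0,"grip": 100},
    {"xyz": [35,1.5,-9],"roll": 0,"grip": 100},
  ],
)

```text
time_s: 70.43
position: [0.5662, -0.1287, 0.2337]
tcp_rot: [[-0.13, 0.992, -0.002], [0.992, 0.13, 0.001], [0.002, -0.002, -1.0]]
force: [0.5, 0.4, -0.0]
opening: 0.998
grasp_force: 0.0
```

Request:
move_arm(
  increments=[
    {"xyz": [35,1.5,-9],"roll": 0,"grip": 100},
    {"xyz": [35,1.5,-9],"roll": 0,"grip": 100},
    {"xyz": [0,0,0],"roll": 0.113,"grip": 100},
    {"xyz": [0,0,0],"roll": 0.113,"grip": 100},
    {"xyz": [0,0,0],"roll": 0,"grip": 100},
  ],
)

```text
time_s: 70.85
position: [0.5605, -0.0595, 0.252]
tcp_rot: [[0.095, 0.995, -0.001], [0.995, -0.095, 0.001], [0.0, -0.001, -1.0]]
force: [0.1, -0.6, 1.6]
opening: 1.001
grasp_force: 0.0
```

Request:
move_arm(
  increments=[
    {"xyz": [0,0,0],"roll": 0,"grip": 100},
    {"xyz": [0,0,0],"roll": 0,"grip": 100},
    {"xyz": [0,0,0],"roll": 0,"grip": 100},
    {"xyz": [0,0,0],"roll": 0,"grip": 100},
  ],
)

```text
time_s: 71.18
position: [0.5608, -0.0617, 0.2522]
tcp_rot: [[0.096, 0.995, -0.001], [0.995, -0.096, 0.0], [0.0, -0.001, -1.0]]
force: [0.6, -0.7, 0.1]
opening: 1.002
grasp_force: 0.0
```

```bash
python3 - <<'E'
from fit import *
s,im,d=snap('wrist','w17'); print(s['position'],s['tcp_rot'][:,1])
L=lids('wrist',s,im,d)
for o in L: print(o)
# second estimate: centroid of lid-top pixels, thin slice
P=pts(cloud('wrist',d,s)); F=fen(P)
for x,y,r,h in ((-.0265,.027,.0265,.0622),(-.028,.1105,.0285,.0702),(-.0265,.195,.0265,.0622)):
    q=F[(abs(P[:,2]-h)<.002)&(np.hypot(F[:,0]-x,F[:,1]-y)<.036)]; lo,hi=np.percentile(q,[.3,99.7],axis=0); print(len(q),q.mean(0).round(4),((lo+hi)/2).round(4),(hi-lo).round(4))
for y0,y1 in ((.055,.082),(.14,.168)):  # free table between
    q=F[(abs(P[:,2]-.02)<.015)]
E
```

```text
[ 0.56076096 -0.06165503  0.25218461] [ 9.95425261e-01 -9.55413365e-02 -6.34758846e-04]
('red', 1387, 0.0627, 0.5898, -0.0347, 0.0257, array([-0.0267,  0.0273]))
('blue', 1549, 0.0628, 0.6066, 0.1313, 0.026, array([-0.0256,  0.1941]))
('blue', 2029, 0.0708, 0.5968, 0.048, 0.0279, array([-0.0275,  0.1103]))
1297 [-0.0263  0.0278] [-0.0261  0.0271] [0.0485 0.0483]
1982 [-0.0276  0.1108] [-0.0274  0.1105] [0.0527 0.0532]
1426 [-0.0255  0.1892] [-0.0257  0.1874] [0.0492 0.0349]
```

```bash
python3 - <<'E'
from fit import *
s=bot.read_state(); print(togo(s,[*wor(-.0283,.1105),.14]))
E
```

```text
[112.8  24.6 112.3]
```

Request:
move_arm(
  increments=[
    {"xyz": [38,8,30],"roll": 0,"grip": 100},
    {"xyz": [38,8,40],"roll": 0,"grip": 100},
    {"xyz": [36.8,8.6,40],"roll": 0,"grip": 100},
    {"xyz": [0,0,0],"roll": 0,"grip": 100},
    {"xyz": [0,0,0],"roll": 0,"grip": 100},
  ],
)

```text
time_s: 71.65
position: [0.5872, 0.0261, 0.1648]
tcp_rot: [[0.093, 0.996, -0.005], [0.996, -0.093, 0.0], [-0.0, -0.005, -1.0]]
force: [0.3, -0.5, 0.8]
opening: 0.998
grasp_force: 0.0
```

Request:
move_arm(
  increments=[
    {"xyz": [0,0,0],"roll": 0,"grip": 100},
    {"xyz": [0,0,0],"roll": 0,"grip": 100},
    {"xyz": [0,0,0],"roll": 0,"grip": 100},
    {"xyz": [0,0,0],"roll": 0,"grip": 100},
  ],
)

```text
time_s: 71.98
position: [0.5892, 0.0238, 0.1684]
tcp_rot: [[0.097, 0.995, 0.003], [0.995, -0.097, -0.001], [-0.0, 0.003, -1.0]]
force: [0.4, -0.6, 0.4]
opening: 1.0
grasp_force: 0.0
```

```bash
python3 - <<'E'
from fit import *
s,im,d=snap('wrist'); print(s['position'],togo(s,[*wor(-.0283,.1105),.038]))
a=arc(s,im,d,s['position'][:2],.0285,'blue',.07); print(a,fen(a[0]),fen(s['position']))
for o in lids('wrist',s,im,d): print(o)
E
```

```text
[0.58920926 0.0238202  0.16838602] [ 25.    4.  130.4]
(array([0.59658941, 0.04699541]), np.float64(0.0002198235524280343), 27) [-0.02760603  0.10928748] [-0.03277524  0.0855205 ]
('red', 451, 0.0623, 0.6123, 0.1978, 0.0186, array([-0.0261,  0.2609]))
('red', 1226, 0.0622, 0.5897, -0.0328, 0.0258, array([-0.0269,  0.0292]))
('blue', 2969, 0.0626, 0.6066, 0.1315, 0.0262, array([-0.0255,  0.1943]))
('blue', 2794, 0.0706, 0.5966, 0.0484, 0.0276, array([-0.0277,  0.1106]))
```

Request:
move_arm(
  increments=[
    {"xyz": [12.5,2,0],"roll": 0,"grip": 100},
    {"xyz": [12.5,2,10],"roll": 0,"grip": 100},
    {"xyz": [0,0,30],"roll": 0,"grip": 100},
    {"xyz": [0,0,15],"roll": 0,"grip": 100},
    {"xyz": [0,0,0],"roll": 0,"grip": 100},
  ],
)

```text
time_s: 72.45
position: [0.5921, 0.0513, 0.108]
tcp_rot: [[0.095, 0.995, -0.008], [0.996, -0.095, 0.001], [0.0, -0.008, -1.0]]
force: [0.2, 1.0, -0.1]
opening: 0.997
grasp_force: 0.0
```

Request:
move_arm(
  increments=[
    {"xyz": [0,0,0],"roll": 0,"grip": 100},
    {"xyz": [0,0,0],"roll": 0,"grip": 100},
    {"xyz": [0,0,0],"roll": 0,"grip": 100},
    {"xyz": [0,0,0],"roll": 0,"grip": 100},
  ],
)

```text
time_s: 72.78
position: [0.5959, 0.0496, 0.1131]
tcp_rot: [[0.096, 0.995, 0.003], [0.995, -0.096, -0.0], [0.0, 0.003, -1.0]]
force: [-0.9, -0.1, 0.5]
opening: 0.999
grasp_force: 0.0
```

```bash
python3 - <<'E'
from fit import *
s=bot.read_state(); print(s['position'],togo(s,[*wor(-.0283,.1105),.038]))
E
```

```text
[0.5958689  0.04955792 0.11310513] [-1.3  0.1 75.1]
```

Request:
move_arm(
  increments=[
    {"xyz": [-1,0,25],"roll": 0,"grip": 90},
    {"xyz": [0,0,30],"roll": 0,"grip": 90},
    {"xyz": [0,0,15],"roll": 0,"grip": 80},
    {"xyz": [0,0,4],"roll": 0,"grip": 80},
    {"xyz": [0,0,0],"roll": 0,"grip": 80},
  ],
)

```text
time_s: 73.2
position: [0.5944, 0.0484, 0.0374]
tcp_rot: [[0.096, 0.995, -0.001], [0.995, -0.096, 0.0], [0.0, -0.001, -1.0]]
force: [0.1, -0.8, 0.4]
opening: 0.823
grasp_force: 0.0
```

Request:
move_arm(
  increments=[
    {"xyz": [0,0,0],"roll": 0,"grip": 80},
    {"xyz": [0,0,0],"roll": 0,"grip": 45},
    {"xyz": [0,0,0],"roll": 0,"grip": 45},
    {"xyz": [0,0,0],"roll": 0,"grip": 45},
    {"xyz": [0,0,0],"roll": 0,"grip": 45},
  ],
)

```text
time_s: 73.62
position: [0.5956, 0.0484, 0.0391]
tcp_rot: [[0.096, 0.995, 0.002], [0.995, -0.096, -0.0], [-0.0, 0.002, -1.0]]
force: [-0.6, 0.3, 3.8]
opening: 0.638
grasp_force: 30.0
```

Request:
move_arm(
  increments=[
    {"xyz": [0,0,0],"roll": 0,"grip": 45},
    {"xyz": [0,0,0],"roll": 0,"grip": 45},
    {"xyz": [0,0,0],"roll": 0,"grip": 45},
  ],
)

```text
time_s: 73.87
position: [0.5956, 0.0484, 0.0391]
tcp_rot: [[0.096, 0.995, 0.002], [0.995, -0.096, -0.0], [-0.0, 0.002, -1.0]]
force: [-0.1, 1.0, 7.3]
opening: 0.64
grasp_force: 30.0
```

Request:
move_arm(
  increments=[
    {"xyz": [0.8,0,0],"roll": 0,"grip": 45},
    {"xyz": [0,0,0],"roll": 0,"grip": 45},
    {"xyz": [0,0,0],"roll": 0,"grip": 45},
    {"xyz": [0,0,0],"roll": 0,"grip": 45},
  ],
)

```text
time_s: 74.2
position: [0.5956, 0.0486, 0.0391]
tcp_rot: [[0.095, 0.995, 0.002], [0.995, -0.095, -0.001], [-0.001, 0.002, -1.0]]
force: [-0.3, -2.1, 6.0]
opening: 0.634
grasp_force: 30.0
```

Request:
move_arm(
  increments=[
    {"xyz": [0.2,0,-1],"roll": 0,"grip": 45},
    {"xyz": [0,0,0],"roll": 0,"grip": 45},
    {"xyz": [0,0,0],"roll": 0,"grip": 45},
    {"xyz": [0,0,0],"roll": 0,"grip": 45},
  ],
)

```text
time_s: 74.53
position: [0.5949, 0.0494, 0.0391]
tcp_rot: [[0.096, 0.995, 0.0], [0.995, -0.096, -0.0], [-0.0, 0.0, -1.0]]
force: [-0.7, -1.1, 3.6]
opening: 0.641
grasp_force: 30.0
```

```bash
python3 - <<'E'
from fit import *
s=bot.read_state(); print(s['position'],s['force'],fen(s['position']))
E
```

```text
[0.59488311 0.04944552 0.039086  ] [-0.65846214 -1.0782345   3.58567494] [-0.02953513  0.11156641]
```

Request:
move_arm(
  increments=[
    {"xyz": [0,0.4,0],"roll": 0,"grip": 80},
    {"xyz": [0,0,0],"roll": 0,"grip": 80},
    {"xyz": [0,0,0],"roll": 0,"grip": 80},
    {"xyz": [0,0,0],"roll": 0,"grip": 80},
    {"xyz": [0,0,-10],"roll": 0,"grip": 90},
  ],
)

```text
time_s: 74.95
position: [0.5936, 0.0497, 0.0473]
tcp_rot: [[0.096, 0.995, -0.004], [0.995, -0.096, 0.001], [0.0, -0.004, -1.0]]
force: [0.6, 0.7, 0.2]
opening: 0.823
grasp_force: 0.0
```

Request:
move_arm(
  increments=[
    {"xyz": [0,0,-25],"roll": 0,"grip": 90},
    {"xyz": [0,0,-35],"roll": 0,"grip": 90},
    {"xyz": [0,0,-40],"roll": 0,"grip": 90},
    {"xyz": [-35,-8,-35],"roll": 0,"grip": 90},
    {"xyz": [-35,-8,-35],"roll": 0,"grip": 90},
  ],
)

```text
time_s: 75.37
position: [0.5768, -0.0066, 0.2098]
tcp_rot: [[0.092, 0.996, 0.002], [0.996, -0.092, -0.0], [-0.0, 0.002, -1.0]]
force: [0.2, 0.8, 0.1]
opening: 0.899
grasp_force: 0.0
```

Request:
move_arm(
  increments=[
    {"xyz": [-35,-8,-35],"roll": 0,"grip": 90},
    {"xyz": [0,-8,0],"roll": 0,"grip": 90},
    {"xyz": [0,0,0],"roll": 0,"grip": 90},
    {"xyz": [0,0,0],"roll": 0,"grip": 90},
    {"xyz": [0,0,0],"roll": 0,"grip": 90},
  ],
)

```text
time_s: 75.78
position: [0.5584, -0.0337, 0.235]
tcp_rot: [[0.095, 0.995, -0.002], [0.995, -0.095, 0.001], [0.001, -0.002, -1.0]]
force: [0.6, 0.0, -0.6]
opening: 0.899
grasp_force: 0.0
```

Request:
move_arm(
  increments=[
    {"xyz": [0,0,0],"roll": 0,"grip": 90},
    {"xyz": [0,0,0],"roll": 0,"grip": 90},
    {"xyz": [0,0,0],"roll": 0,"grip": 90},
  ],
)

```text
time_s: 76.03
position: [0.559, -0.0339, 0.2351]
tcp_rot: [[0.095, 0.996, -0.002], [0.996, -0.095, 0.001], [0.0, -0.002, -1.0]]
force: [0.1, 0.1, -0.0]
opening: 0.9
grasp_force: 0.0
```

```bash
python3 - <<'E'
from fit import *
for k in range(2):
    s,im,d=snap('wrist','w18'); print(s['position'],s['time_s'])
    for o in lids('wrist',s,im,d): print(o)
s,im,d=snap('top','top8')
for o in lids('top',s,im,d): print('top',o)
E
```

```text
[ 0.55898943 -0.03392161  0.23510608] 76.0333
('red', 1440, 0.0624, 0.5897, -0.0345, 0.026, array([-0.0268,  0.0275]))
('blue', 2145, 0.0628, 0.607, 0.1313, 0.0264, array([-0.0252,  0.1942]))
('blue', 2111, 0.0708, 0.5955, 0.049, 0.0278, array([-0.0289,  0.1112]))
[ 0.559051   -0.03406906  0.2353129 ] 76.0833
('red', 1446, 0.0625, 0.5899, -0.0345, 0.0261, array([-0.0266,  0.0276]))
('blue', 2144, 0.0629, 0.6066, 0.1313, 0.0262, array([-0.0255,  0.1942]))
('blue', 2103, 0.0708, 0.5953, 0.0492, 0.0276, array([-0.0291,  0.1113]))
top ('red', 190, 0.0644, 0.6113, 0.2169, 0.0251, array([-0.0289,  0.2798]))
```

View pics/w18.png

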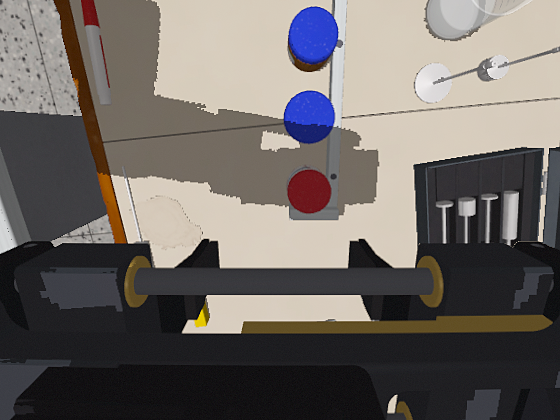

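Gaps now: red–blue 83.7 and blue–brown 83.0 (nominal 85), brown–red ~84.6 (nominal 83). Nudging the brown jar by +0.9 mm centres both.

```bash
python3 - <<'E'
from fit import *
s=bot.read_state(); print(togo(s,[*wor(-.0265,.1943),.112]))
E
```

```text
[169.6  30.6 123.7]
```

Request:
move_arm(
  increments=[
    {"xyz": [30,5.1,10],"roll": 0,"grip": 100},
    {"xyz": [30,5.1,20],"roll": 0,"grip": 100},
    {"xyz": [30,5.1,20],"roll": 0,"grip": 100},
    {"xyz": [30,5.1,20],"roll": 0,"grip": 100},
    {"xyz": [30,5.1,20],"roll": 0,"grip": 100},
  ],
)

```text
time_s: 76.6
position: [0.5993, 0.1135, 0.1453]
tcp_rot: [[0.096, 0.995, 0.0], [0.995, -0.096, 0.0], [0.0, 0.0, -1.0]]
force: [0.8, -0.5, -0.0]
opening: 1.001
grasp_force: 0.0
```

Request:
move_arm(
  increments=[
    {"xyz": [19.6,5.1,20],"roll": 0,"grip": 100},
    {"xyz": [0,0,13],"roll": 0,"grip": 100},
    {"xyz": [0,0,0],"roll": 0,"grip": 100},
    {"xyz": [0,0,0],"roll": 0,"grip": 100},
    {"xyz": [0,0,0],"roll": 0,"grip": 100},
  ],
)

```text
time_s: 77.02
position: [0.6063, 0.1307, 0.1139]
tcp_rot: [[0.096, 0.995, 0.001], [0.995, -0.096, -0.0], [0.0, 0.001, -1.0]]
force: [0.4, -0.0, 1.2]
opening: 0.999
grasp_force: 0.0
```

Request:
move_arm(
  increments=[
    {"xyz": [0,0,0],"roll": 0,"grip": 100},
    {"xyz": [0,0,0],"roll": 0,"grip": 100},
    {"xyz": [0,0,0],"roll": 0,"grip": 100},
  ],
)

```text
time_s: 77.27
position: [0.6064, 0.1305, 0.1143]
tcp_rot: [[0.097, 0.995, 0.002], [0.995, -0.097, 0.0], [0.0, 0.002, -1.0]]
force: [-0.0, -0.3, 0.3]
opening: 1.001
grasp_force: 0.0
```

```bash
python3 - <<'E'
from fit import *
s=bot.read_state(); print(s['position'],togo(s,[*wor(-.0265,.1943),.0355]))
E
```

```text
[0.60641989 0.13051907 0.1142824 ] [ 0.9 -1.  78.8]
```

Request:
move_arm(
  increments=[
    {"xyz": [0.9,-0.8,25],"roll": 0,"grip": 90},
    {"xyz": [0,0,30],"roll": 0,"grip": 90},
    {"xyz": [0,0,18],"roll": 0,"grip": 80},
    {"xyz": [0,0,5],"roll": 0,"grip": 80},
    {"xyz": [0,0,0],"roll": 0,"grip": 80},
  ],
)

```text
time_s: 77.68
position: [0.6042, 0.1318, 0.0341]
tcp_rot: [[0.096, 0.995, -0.003], [0.995, -0.096, -0.0], [-0.0, -0.003, -1.0]]
force: [0.5, -0.6, 0.2]
opening: 0.818
grasp_force: 0.0
```

Request:
move_arm(
  increments=[
    {"xyz": [0,0,0],"roll": 0,"grip": 80},
    {"xyz": [0,0,0],"roll": 0,"grip": 40},
    {"xyz": [0,0,0],"roll": 0,"grip": 40},
    {"xyz": [0,0,0],"roll": 0,"grip": 40},
    {"xyz": [0,0,0],"roll": 0,"grip": 40},
  ],
)

```text
time_s: 78.1
position: [0.6058, 0.1322, 0.0362]
tcp_rot: [[0.096, 0.995, 0.002], [0.995, -0.096, 0.0], [0.0, 0.002, -1.0]]
force: [-0.3, -0.1, 4.4]
opening: 0.59
grasp_force: 30.1
```

Request:
move_arm(
  increments=[
    {"xyz": [0,0,0],"roll": 0,"grip": 40},
    {"xyz": [0,0,0],"roll": 0,"grip": 40},
    {"xyz": [0,0,0],"roll": 0,"grip": 40},
  ],
)

```text
time_s: 78.35
position: [0.6058, 0.1322, 0.0362]
tcp_rot: [[0.096, 0.995, 0.002], [0.995, -0.096, 0.0], [0.0, 0.002, -1.0]]
force: [0.0, -0.7, 5.8]
opening: 0.586
grasp_force: 30.0
```

Request:
move_arm(
  increments=[
    {"xyz": [0.9,0,-1],"roll": 0,"grip": 40},
    {"xyz": [0,0,0],"roll": 0,"grip": 40},
    {"xyz": [0,0,0],"roll": 0,"grip": 40},
    {"xyz": [0,0,0],"roll": 0,"grip": 40},
  ],
)

```text
time_s: 78.68
position: [0.6051, 0.1332, 0.0362]
tcp_rot: [[0.096, 0.995, -0.0], [0.995, -0.096, 0.0], [0.0, -0.0, -1.0]]
force: [-0.4, 0.8, 2.9]
opening: 0.588
grasp_force: 30.0
```

Moved +1.0 mm. Release, back away, and a last check.

Request:
move_arm(
  increments=[
    {"xyz": [0,0.4,0],"roll": 0,"grip": 80},
    {"xyz": [0,0,0],"roll": 0,"grip": 80},
    {"xyz": [0,0,0],"roll": 0,"grip": 80},
    {"xyz": [0,0,0],"roll": 0,"grip": 80},
    {"xyz": [0,0,-10],"roll": 0,"grip": 90},
  ],
)

```text
time_s: 79.1
position: [0.6039, 0.1328, 0.0445]
tcp_rot: [[0.096, 0.995, -0.004], [0.995, -0.096, -0.0], [-0.001, -0.004, -1.0]]
force: [0.7, -0.4, -0.8]
opening: 0.812
grasp_force: 0.0
```

Request:
move_arm(
  increments=[
    {"xyz": [0,0,-25],"roll": 0,"grip": 90},
    {"xyz": [0,0,-35],"roll": 0,"grip": 90},
    {"xyz": [0,0,-40],"roll": 0,"grip": 90},
    {"xyz": [-30,-8,-35],"roll": 0,"grip": 90},
    {"xyz": [-30,-8,-35],"roll": 0,"grip": 90},
  ],
)

```text
time_s: 79.52
position: [0.5866, 0.0816, 0.2112]
tcp_rot: [[0.093, 0.996, 0.002], [0.996, -0.093, -0.0], [0.0, 0.002, -1.0]]
force: [0.7, 0.2, -0.4]
opening: 0.9
grasp_force: 0.0
```

Request:
move_arm(
  increments=[
    {"xyz": [-30,-8,-35],"roll": 0,"grip": 90},
    {"xyz": [-30,-8,0],"roll": 0,"grip": 90},
    {"xyz": [0,0,0],"roll": 0,"grip": 90},
    {"xyz": [0,0,0],"roll": 0,"grip": 90},
    {"xyz": [0,0,0],"roll": 0,"grip": 90},
  ],
)

```text
time_s: 79.93
position: [0.5655, 0.0264, 0.2398]
tcp_rot: [[0.097, 0.995, -0.0], [0.995, -0.097, 0.001], [0.001, -0.0, -1.0]]
force: [-0.8, 0.1, -0.4]
opening: 0.9
grasp_force: 0.0
```

Request:
move_arm(
  increments=[
    {"xyz": [0,0,0],"roll": 0,"grip": 90},
    {"xyz": [0,0,0],"roll": 0,"grip": 90},
    {"xyz": [0,0,0],"roll": 0,"grip": 90},
  ],
)

```text
time_s: 80.18
position: [0.5657, 0.0271, 0.239]
tcp_rot: [[0.094, 0.996, -0.001], [0.996, -0.094, 0.0], [0.0, -0.001, -1.0]]
force: [-0.0, 0.0, 0.0]
opening: 0.907
grasp_force: 0.0
```

```bash
python3 - <<'E'
from fit import *
s,im,d=snap('wrist','w19'); print(s['position'],s['time_s'])
for o in lids('wrist',s,im,d): print(o)
s,im,d=snap('top','top9')
for o in lids('top',s,im,d): print('top',o)
T=c2w('top')
for l in ['level','pen','cup']:
    for r in bot.spot_in(l,'top')[:1]: print(l,(T[:3,:3]@np.array(r['at'])+T[:3,3]).round(3))
E
```

```text
[0.5657229  0.02711821 0.23896481] 80.1833
('red', 1655, 0.0628, 0.6136, 0.2148, 0.0258, array([-0.0265,  0.278 ]))
('red', 1269, 0.0623, 0.59, -0.0343, 0.0262, array([-0.0265,  0.0278]))
('blue', 1811, 0.0627, 0.6058, 0.1324, 0.026, array([-0.0265,  0.1951]))
('blue', 1777, 0.0707, 0.5955, 0.0495, 0.0276, array([-0.0289,  0.1117]))
top ('red', 189, 0.0639, 0.5861, -0.034, 0.024, array([-0.0304,  0.0276]))
level [ 0.411 -0.183  0.018]
cup [ 0.695 -0.208  0.011]
```

All four in one view: centres at 27.8, 111.7, 195.1 and 278.0 mm, so spacings 83.9, 83.4 and 82.9, all within limits. Handing in.

```bash
python3 -c "
from rig import bot
print(bot.hand_in())"
```

```text
the job is handed in; nothing more can be done
None
```

I handed the job in at 80 s of the 210 s allowed; no verdict came back. The four jars stand in a row along the fence with measured gaps of 28.4–29.9 mm, the first jar at the end stop, the gauge back home in the clamp, and the bar down over it.

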